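Open, load and relock a ballast box with quarter-turn studs

ROBOT

A 6-joint arm with a two-finger parallel gripper is mounted at the origin on the work surface. World frame = base frame: x ahead of the robot, y to its left, z up, the work surface at z = 0. Lengths are in m, angles in rad, forces in N, time in s.
With the tool pointing down it reaches from about 0.425 to 0.95 m from the base axis. Payload 3.5 kg.
Tool frame: the origin (TCP) lies on the centre line of the jaws, within the pads' length; the fingertips stand 25 mm ahead of it and the grasp point (between the pads) lies 6 mm ahead of it; y points along the fingers, z is the direction in which the jaws open and shut, and the axes are right-handed (so a half turn about y gives the same grasp; the last joint's range is limited). The gripper opens to 85 mm and grips with 20 to 120 N. Pads are 22 mm wide; open, the fingers measure 114 mm over their backs; the gripper's body (76 mm by 85 mm) begins 54 mm behind the grasp point. The pads swing forward as they close: fully open they stand 13 mm farther back than shut.
Start: joints at [1.051, 0.286, 1.577, -0, 1.279, -0.15], TCP at [0.244, 0.629, 0.256] pointing down, gripper open.
Joint ranges: [-2.77, 2.77], [-0.9, 2.22], [0.21, 2.48], [-1.53, 4.67], [0.24, 2.81], [-2.84, 2.84]. Speed limits (rad/s): [2.79, 2.79, 3.14, 3.14, 3.14, 3.14].

INTERFACE

Orientations are given as a unit quaternion [x, y, z, w].
In Python, from plant import ctrl gives the robot as it stands.
- The arm moves only by the tool arm_command, never from a script. Its argument "steps" is a list of rows, each an object with "hand": the opening, from 0 (shut) to 1 (fully open); "travel": the shift along the tool's x, y, z in units of 0.3 m (1.0 is 0.3 m), a list of three; "rotation": the turn, a rotation vector about the tool's x, y, z in units of 30 degrees (1.0 is 30 degrees), a list of three. A call has 1 to 20 rows; each row shifts and turns the pose as measured when the row begins, along the tool's axes as they then stand; what a row does not reach is not made up. A row lasts 1/8 s, in which the tool goes at most 62.5 mm and 10.7 degrees, less where a joint would pass 70% of its speed; a pose out of reach is approached as far as the arm can. A call with a number of a shift or a turn outside -1 to 1 is refused whole. A call with a gripper value outside its range is refused whole. The fingers move at their own pace and stop on an object; "grip_force" is the grip in N (left out, the last holds). Time passes only in rows, so rows that do not move let the fingers close. It gives the time, the measured TCP pose, the force and the opening at its end, in the units of the state.
- ctrl.get_state(): the state, without advancing time (a new reading comes with each control period).
- ctrl.read_camera(name): name is "scene" or "top"; returns (picture, depth): 420x560x3 uint8, blue, green, red; 420x560 float32, m along the optical axis (not along the pixel's ray), 0 where there is no reading.
- ctrl.camera_params(name): a dict with "fx", "fy", "cx", "cy" (pixels), "extrinsics" (4x4, takes a point from camera to world coordinates). Camera axes: x right, y down, z forward; pixel columns grow to the right and rows downward; lengths in m; the calibration is good to about 2 mm. A picture is of the moment at which its call begins. camera_params takes no time and is no camera call.
- ctrl.sign_off(): hands the job in, once; it reports no verdict.
Trained networks look in the newest picture that a camera, given by its name, has taken for a name from the list of things; names that differ only in an ending like _2 or _b are one class to them, and where a whole thing is asked for, a point or a joint stands for the part that bears it (a point fixed in the world has none). Each returns a list of dicts, best first, with "score" (0 to 1); they miss things now and then, are a little off and sometimes report something else, mostly with a low value. They report only what shows in the picture. A call takes as long as a camera call. They do not tell look-alikes from the thing itself.
- ctrl.masks_of(camera, thing): "region" (420x560 bool, what is visible of it) and "at" ([column, row] in pixels, amid what is visible of it).
The state is a dict: "time": time; "qpos": joint angles; "dq": joint speeds; "joint_efforts": joint torques, N m; "eef_pos": TCP position; "tcp_rot": TCP orientation; "contact_force": force on the tool from outside, world axes, zero at the start; "wrist_torque": the same for the moment, N m; "opening": opening from 0.0 (shut) to 1.0 (fully open).
Only numpy, scipy, OpenCV 4.12 (cv2) and the standard library are available. Lean on these libraries where they do the work, as an engineer would, in place of code of your own. Each camera call takes 0.05 s, during which the arm holds its last target.

TASK

Open the ballast box: unlock the two orange wing studs of its cover (a quarter-turn anticlockwise lets each spring out), lift the cover off and lay it flat on the two wooden battens; then put every blue ballast bar from the bench into the open bay of the box. Close it again: set the cover back over the two pegs, flat on the rim, push each stud right in and turn it ninety degrees clockwise while held in, so that it stays drawn down when you let go. Leave the hammer, the jar and the wood block where they are.

Things in the scene. Friction and masses are not known exactly. Their poses are not given: they have to be found in the camera images.
- box: Open-topped aluminium ballast box, fixed to the bench, 190 (its x) x 150 (its y) x 58 mm high; walls 3 mm thick; origin under its centre, z up. In the middle is the open bay; beyond it at both x ends a slotted steel deck, 2 mm below the rim, carries a peg. It stands to the left or the right of the battens, closed by the cover at the start.
- box_bay (a point): Centre of the floor of the box's open bay, 4 mm above the box's underside and 54 mm below its rim. The bay is 120 (x) x 144 (y) mm inside.
- box_pegA (a point): Tip of a brass alignment peg on the box, 10 mm in diameter with a conical tip, 16 mm above the rim; at (77, 50) mm from the box's centre.
- box_pegB (a point): Tip of the other brass peg, the same, at (-77, -50) mm from the box's centre.
- box_slotA (a point): Slot in the steel deck of the box for the cross pin of a stud, at (77, 0) mm from the box's centre: 10 mm wide, about 23 mm long along the box's x; this point is at its middle on the deck's upper face, 2 mm below the rim. The deck is 3 mm thick, free space below.
- box_slotB (a point): The same slot at the other end of the box, at (-77, 0) mm.
- cover_grip (a point): Centre of the black handle bar on the loose cover (about 0.5 kg), a flat plate 190 (x) x 150 (y) x 6 mm, axes as the plate's. Bar 70 (x) x 14 (y) x 16 mm high; this point is 42 mm above the middle of the plate's underside, 100 mm above the box's underside when seated. At the start it is locked on the box; it fits either way round, x along x.
- rest: Two fixed wooden battens on which the cover is laid down, parallel to the rest's y, each 22 (x) x 160 (y) x 30 mm high, centred 45 mm either side (x) of the origin, which is at bench level midway between them. On them the cover's handle centre is 72 mm above the bench.
- cover_holeA (a point): Hole in the cover for a peg, 13 mm in diameter, at (77, 50) mm from the plate's centre, on the underside.
- cover_holeB (a point): The other hole in the cover, the same, at (-77, -50) mm.
- studA_wing (a point): Centre of the orange wing of stud A, at (77, 0) mm on the cover: an upright grip 30 (its x) x 9 (y) x 26 mm high over a 24 mm steel disc whose top is 13 mm below this point. Stud out: 36 mm above the plate's underside. Below is a cross pin 22 mm long, parallel to the wing. Pushed in 10 mm or more it passes the deck's slot; turned 90 degrees it is caught below the deck. Else it springs out.
- studB_wing (a point): The wing of stud B, the same, at (-77, 0) mm on the cover.
- studA_push (a joint): How far stud A is pushed in, m: 0 = out (sprung), stop at 0.014; the spring takes about 3 N at the start and 9 N at the stop. About 0.009 when locked, as at the start.
- studB_push (a joint): The same for stud B.
- studA_turn (a joint): Turn of stud A, rad: 0 = unlocked (wing along the cover's x, and cross pin along the slot), grows clockwise seen from above, stop at 1.571 (locked, wing across). About 1.5 at the start. It stays where it is left; light friction, 0.03 N m.
- studB_turn (a joint): The same for stud B.
- bar0_center (a point): Centre of a loose blue-painted steel ballast bar, 44 (its x) x 28 (y) x 28 mm (z), about 0.27 kg, lying on the bench. Two to four such bars are present.
- bar1_center (a point): Centre of a loose blue-painted steel ballast bar, 44 (its x) x 28 (y) x 28 mm (z), about 0.27 kg, lying on the bench. Two to four such bars are present.
- bar2_center (a point): Centre of a loose blue-painted steel ballast bar, 44 (its x) x 28 (y) x 28 mm (z), about 0.27 kg, lying on the bench. Two to four such bars are present.
- bar3_center (a point): Centre of a loose blue-painted steel ballast bar, 44 (its x) x 28 (y) x 28 mm (z), about 0.27 kg, lying on the bench. Two to four such bars are present.
- hammer: Hammer lying on the bench beyond the work; leave alone.
- rivet_jar: Pale jar with a white lid, 60 mm in diameter, 70 mm high, origin under its centre; leave alone.
- wood_block: Wooden block 90 x 50 x 40 mm, origin under its centre; leave alone.
Not all that is in view belongs to the job. What is shaped like the part that bears bar3_center but pink or yellow is not meant.

How it is judged:
On the way, in this order (a step that is already met when the one before it is completed fails the run):
1. the cover is off the box and lies flat on the two battens (x of cover_grip in the frame of rest between -0.05 and 0.05 m and y of cover_grip in the frame of rest between -0.06 and 0.06 m and z of cover_grip in the frame of rest between 0.066 and 0.078 m and angle between cover_grip's own z axis and vertical below 0.05 rad), for 0.2 s.
2. every ballast bar lies in the bay of the box (x of bar0_center in the frame of box between -0.06 and 0.06 m and y of bar0_center in the frame of box between -0.072 and 0.072 m and z of bar0_center in the frame of box between 0.005 and 0.05 m and x of bar1_center in the frame of box between -0.06 and 0.06 m and y of bar1_center in the frame of box between -0.072 and 0.072 m and z of bar1_center in the frame of box between 0.005 and 0.05 m and x of bar2_center in the frame of box between -0.06 and 0.06 m and y of bar2_center in the frame of box between -0.072 and 0.072 m and z of bar2_center in the frame of box between 0.005 and 0.05 m and x of bar3_center in the frame of box between -0.06 and 0.06 m and y of bar3_center in the frame of box between -0.072 and 0.072 m and z of bar3_center in the frame of box between 0.005 and 0.05 m), for 0.2 s.
3. the cover lies flat on the rim, over both pegs, with the bars inside (all of step 2 and x of cover_grip in the frame of box between -0.005 and 0.005 m and y of cover_grip in the frame of box between -0.005 and 0.005 m and z of cover_grip in the frame of box between 0.094 and 0.104 m and angle between the x axis of cover_grip and the x axis of box, either way round below 0.06 rad and angle between cover_grip's own z axis and vertical below 0.04 rad), for 0.2 s.
At the end, for the whole second after the job is handed in: All bars present are inside the bay; the cover is seated over both pegs (within 5 mm and 3 degrees, flat on the rim); both studs are turned at least 75 degrees (1.3 rad) and stay drawn in by more than 7 mm; everything is released and at rest (all of step 3 and value of joint each of studA_turn, studB_turn above 1.3 rad and value of joint each of studA_push, studB_push above 0.007 m and linear speed of cover below 0.02 m/s); the robot touches nothing.
It fails at once if a bystander object (hammer, jar, wood block) is moved more than 30 mm (distance of any of hammer, rivet_jar, wood_block from where it was at the start of the episode above 0.03 m).
Of bar0, bar1, bar2, bar3 only 2 to 4 are there at a start; the rules pass over those that are not, and their reading is None.
At some moment in a run one of bar0, bar1, bar2, bar3 may be knocked a few centimetres aside while the robot is not near it.
It also fails if it takes over 210 s, if anything falls off the work surface, if the arm or the gripper's body presses on something with over 40 N, if the wrist force passes 120 N, or if a joint passes its speed limit or range.

## Working session

There is one attempt and no reset: what is moved stays moved. The work goes in short steps, Python scripts to look and compute and a tool call to move; the robot and the scene stay as the last step left them, time stands still between calls to the robot, and variables do not carry over. Pictures are saved under pics/ and viewed, and the job is handed in when it is done.

Besides the shell and the picture viewer there is one more tool, called after "Request:" as name(argument=value, ...) on one line, values as JSON. arm_command: Moves the arm, as the interface text tells. Shifts and turns lie within -1 to 1; 1 stands for 0.3 m of shift or 30 degrees of turn. Its arguments: {"type":"object","properties":{"steps":{"type":"array","items":{"type":"object","properties":{"hand":{"type":"number"},"travel":{"type":"array","items":{"type":"number","minimum":-1,"maximum":1}},"rotation":{"type":"array","items":{"type":"number","minimum":-1,"maximum":1}}}}},"grip_force":{"type":"number"}},"required":["steps"]}

```bash
ls; mkdir -p pics; python3 - <<'E'
from plant import ctrl
import cv2
s=ctrl.get_state()
for k,v in s.items(): print(k,v)
for c in("scene","top"):
    p,d=ctrl.read_camera(c); cv2.imwrite(f"pics/{c}0.png",p)
    print(ctrl.camera_params(c))
E
```

```text
pics
time 0.0
qpos [ 1.05101122e+00  2.87170690e-01  1.57817516e+00 -9.01268499e-06
  1.27856977e+00 -1.49987950e-01]
dq [-1.36099484e-05 -3.68569469e-05  1.51730007e-03 -7.00668637e-04
 -3.50803594e-04  4.52619796e-04]
joint_efforts [-9.00477353e-04 -4.05973506e+01 -2.92628378e+01 -1.88454501e-04
  5.76702048e-03  4.17882134e-06]
eef_pos [0.24363223 0.62886409 0.25494474]
tcp_rot [ 0.69583045 -0.1302654   0.12973131 -0.6942771 ]
contact_force [-0.30980959 -0.71108801 -0.93320416]
wrist_torque [ 0.01000029  0.01863813 -0.0180401 ]
opening 1.0037275524397415
{'fx': 456.3688377031693, 'fy': 456.3688377031693, 'cx': 283.64587218811954, 'cy': 219.65957291550444, 'extrinsics': array([[ 0.28364418,  0.81859313, -0.49945096,  1.30859647],
       [ 0.95890403, -0.24593111,  0.14149543, -0.3156784 ],
       [-0.00700334, -0.51905989, -0.85470918,  1.30396217],
       [ 0.        ,  0.        ,  0.        ,  1.        ]])}
{'fx': 472.69229108411514, 'fy': 472.69229108411514, 'cx': 286.7340000539518, 'cy': 207.59434297608766, 'extrinsics': array([[ 0.02781387, -0.98793551,  0.1523477 ,  0.47172625],
       [-0.99950371, -0.02974077, -0.0103835 , -0.09697799],
       [ 0.01478916, -0.15198328, -0.98827241,  1.20788293],
       [ 0.        ,  0.        ,  0.        ,  1.        ]])}
```

View pics/scene0.png

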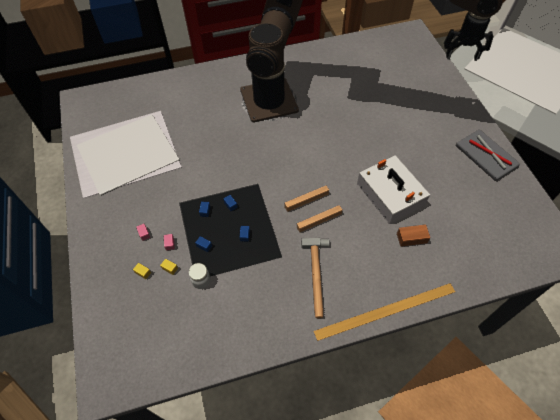

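View pics/top0.png

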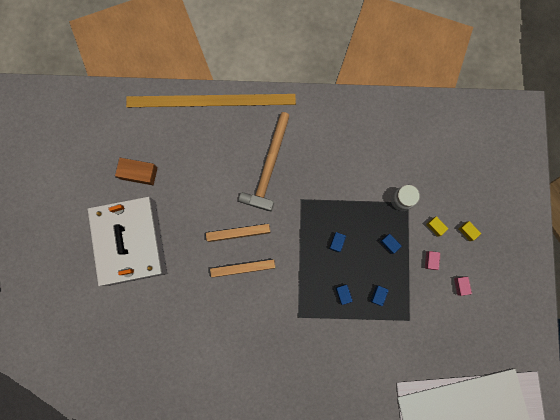

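```bash
cat > h.py <<'E'
import numpy as np, cv2
from plant import ctrl
from scipy.spatial.transform import Rotation as R
def cp(c): return ctrl.camera_params(c)
def onplane(c,uv,z):
    p=cp(c);E=p["extrinsics"];uv=np.atleast_2d(np.asarray(uv,float))
    d=np.c_[(uv[:,0]-p["cx"])/p["fx"],(uv[:,1]-p["cy"])/p["fy"],np.ones(len(uv))]@E[:3,:3].T
    t=(z-E[2,3])/d[:,2]
    return E[:3,3]+d*t[:,None]
def cloud(c,D):
    p=cp(c);E=p["extrinsics"];v,u=np.mgrid[:D.shape[0],:D.shape[1]]
    P=np.stack([(u-p["cx"])/p["fx"]*D,(v-p["cy"])/p["fy"]*D,D],-1)
    return P@E[:3,:3].T+E[:3,3]
def proj(c,P):
    p=cp(c);E=p["extrinsics"];q=(np.atleast_2d(P)-E[:3,3])@E[:3,:3]
    return np.c_[q[:,0]/q[:,2]*p["fx"]+p["cx"],q[:,1]/q[:,2]*p["fy"]+p["cy"]]
def rect(pts):
    (c,s,a)=cv2.minAreaRect((np.asarray(pts)[:,:2]*1000).astype(np.float32))
    return np.round(c,1),np.round(s,1),round(a,1)
E
python3 - <<'E'
from h import *
for c in("top","scene"):
    p,D=ctrl.read_camera(c);C=cloud(c,D)
    for t in["bar0_center","cover_grip","studA_wing","rest","box","wood_block","hammer","rivet_jar"]:
        for m in ctrl.masks_of(c,t):
            r=m["region"]; r=r&(D>0)
            if r.sum()<4: continue
            P=C[r]; zt=np.percentile(P[:,2],90); T=P[P[:,2]>zt-0.006]
            print(c,t,round(m["score"],2),np.round(m["at"]),r.sum(),p[r].mean(0).round(),"zt",zt.round(4),"med",np.median(T,0).round(4),rect(T))
E
```

```text
top bar0_center 0.65 [160. 234.] 423 [69. 72. 77.] zt 0.054 med [0.5743 0.2121 0.0542] (array([554.2, 267.5]), array([180.1, 127.4]), 14.0)
top cover_grip 0.63 [123. 244.] 4931 [155. 164. 171.] zt 0.0701 med [0.5548 0.2771 0.0663] (array([556.6, 281.3]), array([190.1, 150.7]), 13.0)
top cover_grip 0.56 [156. 238.] 486 [69. 73. 78.] zt 0.0576 med [0.5652 0.2162 0.0581] (array([555. , 271.1]), array([181.3, 132.9]), 13.4)
top studA_wing 0.17 [268. 168.] 1357 [ 83. 109. 135.] zt 0.0283 med [ 0.7396 -0.0585  0.0256] (array([783. , -60.5]), array([ 87.7, 260. ]), 74.9)
top rest 0.85 [238. 238.] 1328 [ 79. 120. 160.] zt 0.0332 med [0.5204 0.0056 0.0308] (array([544.2,   4.3]), array([112. , 159.4]), 10.0)
top rest 0.58 [347. 296.] 203 [108.  65.  30.] zt 0.0317 med [ 0.4425 -0.2562  0.0288] (array([ 442.4, -255.1]), array([42.8, 26.8]), 18.7)
top box 0.64 [161. 239.] 511 [74. 77. 82.] zt 0.061 med [0.5587 0.2131 0.0613] (array([553.5, 270.3]), array([179.9, 132.5]), 13.8)
top wood_block 0.6 [135. 174.] 807 [ 40.  76. 124.] zt 0.0432 med [0.7365 0.2765 0.0409] (array([736.5, 277.4]), array(
[... 1763 characters left out ...]
ck 0.48 [394. 188.] 2204 [160. 171. 179.] zt 0.0797 med [0.5567 0.279  0.0989] (array([553.4, 280.4]), array([174. ,  65.2]), 25.4)
scene hammer 0.9 [314. 264.] 807 [ 92. 125. 158.] zt 0.0291 med [ 0.7535 -0.0626  0.0263] (array([778.4, -67.9]), array([ 82.7, 258.2]), 71.8)
scene hammer 0.57 [386. 206.] 737 [69. 72. 76.] zt 0.0567 med [0.6198 0.2229 0.057 ] (array([557.7, 279.3]), array([186.9, 151.2]), 13.1)
scene rivet_jar 0.89 [197. 274.] 428 [133. 146. 148.] zt 0.0734 med [ 0.6873 -0.4074  0.0715] (array([ 686.3, -407.5]), array([49.4, 49.3]), 42.6)
scene rivet_jar 0.29 [409. 198.] 57 [ 46.  71. 120.] zt 0.1007 med [0.6317 0.2947 0.0995] (array([630.3, 296.6]), array([ 9.9, 28.7]), 18.7)
```

```bash
cat >> h.py <<'E'
def bars(p,D,c,show=True):
    C=cloud(c,D);h=cv2.cvtColor(p,cv2.COLOR_BGR2HSV)
    m=((h[...,0]>100)&(h[...,0]<125)&(h[...,1]>120)&(D>0)&(C[...,2]>0.008)&(C[...,2]<0.2)&(C[...,0]>0.2)&(C[...,0]<.9)).astype(np.uint8)
    n,L,S,_=cv2.connectedComponentsWithStats(m);out=[]
    for i in range(1,n):
        if S[i,4]<20: continue
        P=C[L==i];zt=np.percentile(P[:,2],75);T=P[P[:,2]>zt-0.006]
        (cx,cy),(w,hh),a=cv2.minAreaRect((T[:,:2]*1000).astype(np.float32))
        if w<hh: a+=90;w,hh=hh,w
        out.append((cx,cy,a%180,w,hh,zt))
        if show: print(c,"bar ctr mm",round(cx,1),round(cy,1),"ang",round(a%180,1),"size",round(w,1),round(hh,1),"z",round(zt,4),S[i,4])
    return out
def orange(p,D,c):
    C=cloud(c,D);h=cv2.cvtColor(p,cv2.COLOR_BGR2HSV)
    m=((h[...,0]<16)&(h[...,1]>170)&(h[...,2]>100)&(D>0)&(C[...,2]>0.05)&(C[...,2]<.3)).astype(np.uint8)
    n,L,S,_=cv2.connectedComponentsWithStats(m)
    for i in range(1,n):
        if S[i,4]<8: continue
        P=C[L==i];zt=np.percentile(P[:,2],85);T=P[P[:,2]>zt-0.006]
        print(c,"orange",S[i,4],T.mean(0).round(4),"zt",zt.round(4),rect(T))
def plate(p,D,c,zlo,zhi,xlo=.3,xhi=.75,ylo=-.2,yhi=.5):
    C=cloud(c,D);h=cv2.cvtColor(p,cv2.COLOR_BGR2HSV)
    m=(D>0)&(C[...,2]>zlo)&(C[...,2]<zhi)&(h[...,1]<60)&(p.min(2)>110)&(C[...,0]>xlo)&(C[...,0]<xhi)&(C[...,1]>ylo)&(C[...,1]<yhi)
    m=cv2.morphologyEx(m.astype(np.uint8),cv2.MORPH_OPEN,np.ones((3,3)))>0
    print(c,"plate",m.sum(),np.median(C[m][:,2]).round(4),rect(C[m]))
def handle(p,D,c,zlo,zhi):
    C=cloud(c,D)
    m=(D>0)&(C[...,2]>zlo)&(C[...,2]<zhi)&(p.max(2)<60)&(C[...,0]>.3)&(C[...,0]<.8)&(C[...,1]>-.2)&(C[...,1]<.5)
    if m.sum()>5:
        P=C[m];print(c,"handle",m.sum(),P.mean(0).round(4),rect(P))
E
python3 - <<'E'
from h import *
for c in("top","scene"):
    p,D=ctrl.read_camera(c)
    bars(p,D,c);orange(p,D,c);plate(p,D,c,.06,.07);handle(p,D,c,.1,.12)
    C=cloud(c,D)
    for m in ctrl.masks_of(c,"rest")[:1]:
        r=m["region"]&(D>0)&(C[...,2]>.024)
        n,L,S,_=cv2.connectedComponentsWithStats(r.astype(np.uint8))
        for i in range(1,n): print(c,"batten",S[i,4],rect(C[L==i]))
p,D=ctrl.read_camera("scene");cv2.imwrite("pics/a.png",cv2.resize(p[140:230,340:450],None,fx=7,fy=6,interpolation=2))
E
```

```text
top bar ctr mm 572.1 -238.7 ang 160.2 size 44.0 27.8 z 0.0302 207
top bar ctr mm 572.4 -373.3 ang 44.3 size 42.3 29.2 z 0.03 220
top bar ctr mm 442.3 -256.1 ang 19.8 size 43.9 27.8 z 0.0303 216
top bar ctr mm 441.8 -344.4 ang 159.7 size 43.2 28.4 z 0.03 229
top orange 40 [0.6313 0.2969 0.0994] zt 0.1012 (array([631.3, 296.8]), array([ 7.4, 26.8]), 23.7)
top orange 46 [0.4818 0.2625 0.0986] zt 0.0999 (array([481.7, 262.6]), array([ 8. , 25.9]), 14.3)
top plate 4149 0.0647 (array([556.6, 281.8]), array([190.2, 152.3]), 13.4)
top handle 176 [0.5562 0.2794 0.1077] (array([556.5, 280.6]), array([68.4, 14.6]), 12.3)
top batten 566 (array([588.1,  12.1]), array([ 23. , 159.6]), 10.1)
top batten 573 (array([499.7,  -3.1]), array([ 22. , 159.7]), 9.9)
scene bar ctr mm 439.8 -256.8 ang 18.1 size 46.2 28.9 z 0.0306 130
scene bar ctr mm 440.5 -345.8 ang 162.8 size 45.6 28.6 z 0.0302 129
scene bar ctr mm 570.1 -240.0 ang 162.1 size 46.2 28.0 z 0.0308 134
scene bar ctr mm 568.7 -375.6 ang 44.3 size 44.1 27.2 z 0.0302 152
scene orange 17 [0.4817 0.2613 0.0995] zt 0.1016 (array([480.8, 261.3]), array([ 5.4, 26.5]), 14.6)
scene orange 17 [0.6323 0.2947 0.1008] zt 0.1027 (array([632.1, 296.1]), array([ 6. , 28.2]), 24.1)
scene plate 1331 0.0655 (array([553.7, 282. ]), array([190.4, 152.8]), 13.2)
scene handle 87 [0.5574 0.2782 0.1079] (array([557.2, 279.2]), array([63.8, 15. ]), 14.7)
scene batten 294 (array([496.8,  -4.7]), array([ 29.6, 158.2]), 9.3)
scene batten 311 (array([586.2,  10.2]), array([ 25.4, 160.1]), 9.8)
```

View pics/a.png

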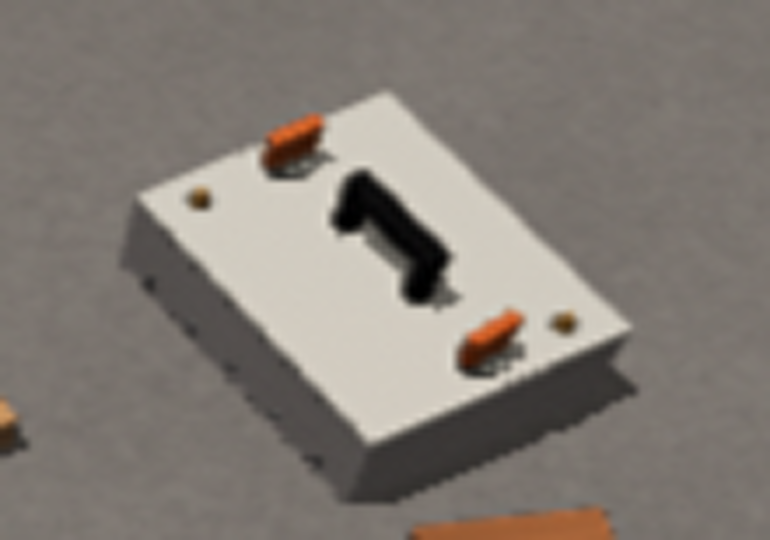

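```bash
cat >> h.py <<'E'
def tgtR(yaw):  # tool y down, z at yaw(deg)
    z=np.array([np.cos(np.radians(yaw)),np.sin(np.radians(yaw)),0]);y=np.array([0,0,-1.]);x=np.cross(y,z)
    return R.from_matrix(np.c_[x,y,z])
def show():
    s=ctrl.get_state();r=R.from_quat(s["tcp_rot"]);M=r.as_matrix()
    print("t",round(s["time"],2),"pos",np.round(s["eef_pos"],4),"zyaw",np.degrees(np.arctan2(M[1,2],M[0,2])).round(2),"ydown",M[:,1].round(4),"F",np.round(s["contact_force"],1),"T",np.round(s["wrist_torque"],2),"open",round(s["opening"],3),"q",np.round(s["qpos"],2))
    return s,r
def plan(pos,yaw,n=None,vmax=.05,wmax=9.):
    s,r=show();r1=tgtR(yaw);p0=np.array(s["eef_pos"]);d=np.array(pos)-p0
    rv=(r.inv()*r1).as_rotvec()
    n=n or max(1,int(np.ceil(max(np.linalg.norm(d)/vmax,np.degrees(np.linalg.norm(rv))/wmax))))
    print("rows",n)
    for i in range(n):
        ri=r*R.from_rotvec(rv*i/n)
        t=ri.inv().apply(d/n)/.3
        print("  travel",np.round(t,4).tolist(),"rot",np.round(np.degrees(rv/n)/30,4).tolist())
E
python3 - <<'E'
from h import *
show();
a=np.radians(13.2);c=np.array([.5565,.2797]);print("A",c+.077*np.array([np.cos(a),np.sin(a)]),"B",c-.077*np.array([np.cos(a),np.sin(a)]))
plan([.6315,.2973,.16],17.4)
plan([.6315,.2973,.16],197.4)
E
```

```text
t 1.25 pos [0.2439 0.6294 0.2563] zyaw 68.81 ydown [ 0. -0. -1.] F [-0.9 -0.3  0.1] T [-0.02 -0.01  0.03] open 1.0 q [ 1.05  0.29  1.58 -0.    1.28 -0.15]
A [0.63146558 0.29728302] B [0.48153442 0.26211698]
t 1.25 pos [0.2439 0.6294 0.2563] zyaw 68.81 ydown [ 0. -0. -1.] F [-0.9 -0.3  0.1] T [-0.02 -0.01  0.03] open 1.0 q [ 1.05  0.29  1.58 -0.    1.28 -0.15]
rows 11
  travel [0.1459, 0.0292, -0.0514] rot [0.0, 0.1558, 0.0]
  travel [0.1496, 0.0292, -0.0393] rot [0.0, 0.1558, 0.0]
  travel [0.1523, 0.0292, -0.027] rot [0.0, 0.1558, 0.0]
  travel [0.154, 0.0292, -0.0145] rot [0.0, 0.1558, 0.0]
  travel [0.1546, 0.0292, -0.0019] rot [0.0, 0.1558, 0.0]
  travel [0.1543, 0.0292, 0.0107] rot [0.0, 0.1558, 0.0]
  travel [0.1529, 0.0292, 0.0232] rot [0.0, 0.1558, 0.0]
  travel [0.1505, 0.0292, 0.0356] rot [0.0, 0.1558, 0.0]
  travel [0.1471, 0.0292, 0.0478] rot [0.0, 0.1558, 0.0]
  travel [0.1427, 0.0292, 0.0596] rot [0.0, 0.1558, 0.0]
  travel [0.1374, 0.0292, 0.071] rot [0.0, 0.1558, 0.0]
t 1.25 pos [0.2439 0.6294 0.2563] zyaw 68.81 ydown [ 0. -0. -1.] F [-0.9 -0.3  0.1] T [-0.02 -0.01  0
[... 263 characters left out ...]
, -0.0804] rot [0.0, -0.2857, -0.0]
  travel [0.0672, 0.0214, -0.0914] rot [0.0, -0.2857, -0.0]
  travel [0.0528, 0.0214, -0.1004] rot [0.0, -0.2857, -0.0]
  travel [0.0372, 0.0214, -0.1071] rot [0.0, -0.2857, -0.0]
  travel [0.0208, 0.0214, -0.1115] rot [0.0, -0.2857, -0.0]
  travel [0.004, 0.0214, -0.1133] rot [0.0, -0.2857, -0.0]
  travel [-0.0129, 0.0214, -0.1127] rot [0.0, -0.2857, -0.0]
  travel [-0.0296, 0.0214, -0.1095] rot [0.0, -0.2857, -0.0]
  travel [-0.0456, 0.0214, -0.1039] rot [0.0, -0.2857, -0.0]
  travel [-0.0606, 0.0214, -0.0959] rot [0.0, -0.2857, -0.0]
  travel [-0.0742, 0.0214, -0.0858] rot [0.0, -0.2857, -0.0]
  travel [-0.0861, 0.0214, -0.0738] rot [0.0, -0.2857, -0.0]
```

Request:
arm_command(steps=[{"hand": 0.4,"travel": [0.146,0.029,-0.051],"rotation": [0,0.156,0]},{"hand": 0.4,"travel": [0.15,0.029,-0.039],"rotation": [0,0.156,0]},{"hand": 0.4,"travel": [0.152,0.029,-0.027],"rotation": [0,0.156,0]},{"hand": 0.4,"travel": [0.154,0.029,-0.015],"rotation": [0,0.156,0]},{"hand": 0.4,"travel": [0.155,0.029,-0.002],"rotation": [0,0.156,0]},{"hand": 0.4,"travel": [0.154,0.029,0.011],"rotation": [0,0.156,0]},{"hand": 0.4,"travel": [0.153,0.029,0.023],"rotation": [0,0.156,0]},{"hand": 0.4,"travel": [0.151,0.029,0.036],"rotation": [0,0.156,0]},{"hand": 0.4,"travel": [0.147,0.029,0.048],"rotation": [0,0.156,0]},{"hand": 0.4,"travel": [0.143,0.029,0.06],"rotation": [0,0.156,0]},{"hand": 0.4,"travel": [0.137,0.029,0.071],"rotation": [0,0.156,0]}], grip_force=60)

```text
time: 2.62
eef_pos: [0.6384, 0.2866, 0.1605]
tcp_rot: [-0.562, 0.425, -0.426, 0.567]
contact_force: [-0.5, 1.2, -0.8]
opening: 0.396
```

```bash
python3 - <<'E'
from h import *
plan([.6315,.2973,.15],17.4)
E
```

```text
t 2.62 pos [0.6384 0.2866 0.1605] zyaw 16.02 ydown [ 0.0049  0.0057 -1.    ] F [-0.5  1.2 -0.8] T [ 0.04 -0.02 -0.01] open 0.396 q [ 0.28  0.42  1.59  0.    1.13 -0.01]
rows 1
  travel [-0.0405, 0.035, -0.0125] rot [-0.0121, -0.0461, -0.0077]
```

Request:
arm_command(steps=[{"hand": 0.4,"travel": [-0.04,0.03,-0.012],"rotation": [-0.012,-0.046,-0.008]},{"hand": 0.4}])

```text
$.steps[1]: bad value
```

```bash
python3 - <<'E'
from h import *
plan([.6315,.2973,.102],17.4,n=1)
p,D=ctrl.read_camera("scene");cv2.imwrite("pics/b.png",cv2.resize(p[100:230,330:460],None,fx=5,fy=4.5,interpolation=2))
E
```

```text
t 2.62 pos [0.6384 0.2866 0.1605] zyaw 16.02 ydown [ 0.0049  0.0057 -1.    ] F [-0.5  1.2 -0.8] T [ 0.04 -0.02 -0.01] open 0.396 q [ 0.28  0.42  1.59  0.    1.13 -0.01]
rows 1
  travel [-0.0399, 0.195, -0.0135] rot [-0.0121, -0.0461, -0.0077]
```

View pics/b.png

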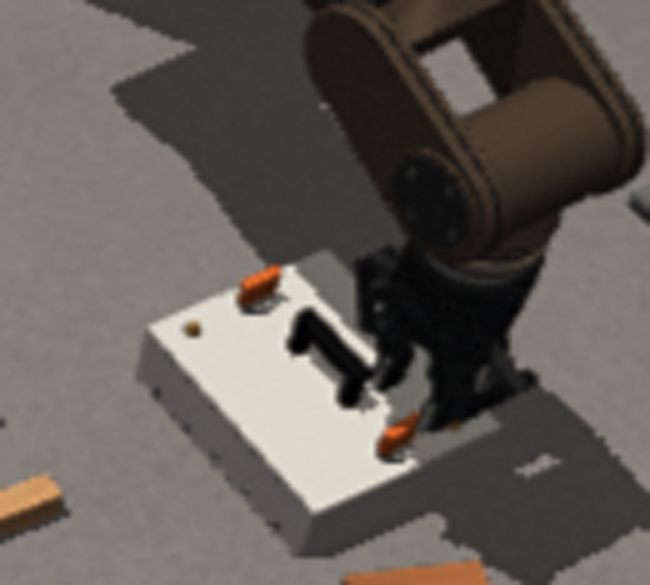

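Request:
arm_command(steps=[{"hand": 0.4,"travel": [-0.04,0.03,-0.012],"rotation": [-0.012,-0.046,-0.008]},{"hand": 0.4,"travel": [0,0,0],"rotation": [0,0,0]}])

```text
time: 2.92
eef_pos: [0.6353, 0.2918, 0.1486]
tcp_rot: [0.57, -0.42, 0.421, -0.567]
contact_force: [-0.1, 0.3, -0.6]
opening: 0.397
```

```bash
python3 - <<'E'
from h import *
plan([.6315,.2973,.102],17.4,n=1)
for c in("scene","top"):
    p,D=ctrl.read_camera(c);u,v=proj(c,[.6315,.2973,.1])[0].astype(int)
    cv2.imwrite(f"pics/b{c}.png",cv2.resize(p[v-50:v+50,max(u-60,0):u+60],None,fx=6,fy=6,interpolation=2))
E
```

```text
t 2.92 pos [0.6353 0.2918 0.1486] zyaw 17.02 ydown [ 0.     -0.0036 -1.    ] F [-0.1  0.3 -0.6] T [-0.01  0.04 -0.01] open 0.397 q [ 0.29  0.43  1.59 -0.    1.12 -0.01]
rows 1
  travel [-0.0218, 0.1554, -0.0066] rot [0.0019, -0.0126, 0.0066]
```

View pics/bscene.png

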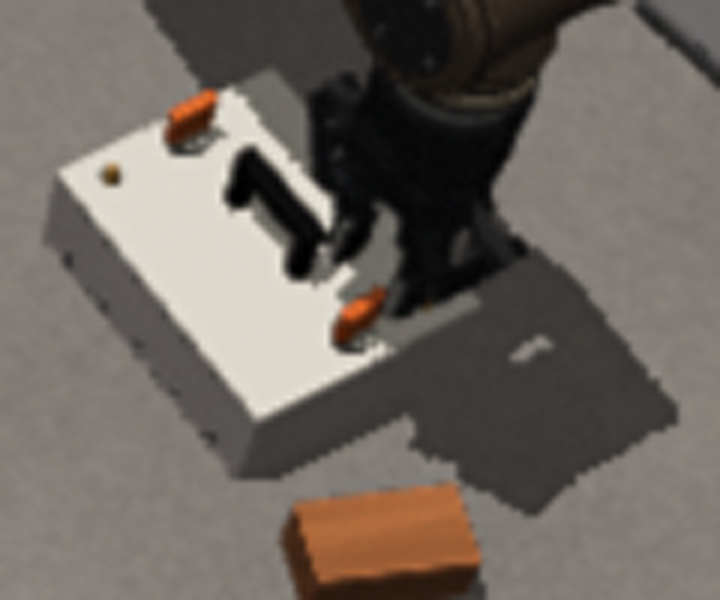

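View pics/btop.png

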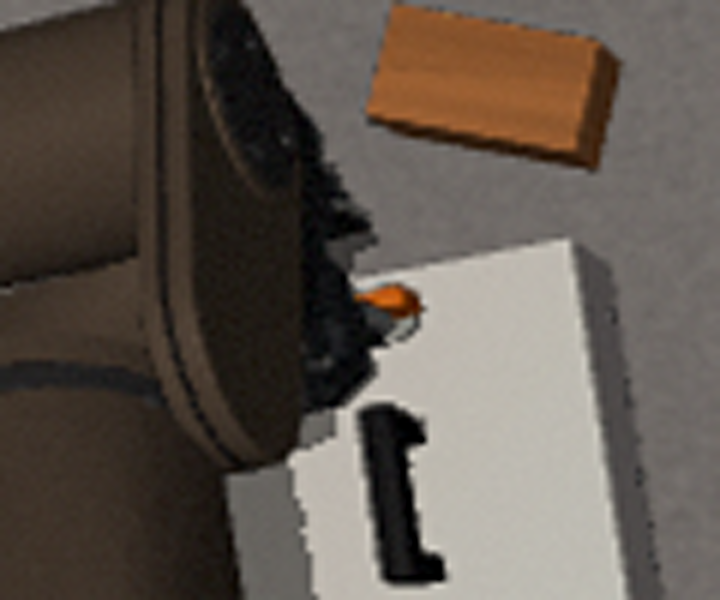

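```bash
python3 - <<'E'
from h import *
s,r=show()
for c in("scene","top"):
    p,D=ctrl.read_camera(c)
    for off,col in(([0,0,0],(0,0,255)),([0,.025,0],(0,255,0)),([0,.025,.02],(255,0,255)),([0,.025,-.02],(255,255,0))):
        q=proj(c,np.array(s["eef_pos"])+r.apply(off))[0]
        cv2.circle(p,tuple(np.round(q).astype(int)),1,col,-1)
    u,v=proj(c,[.6315,.2973,.1])[0].astype(int)
    cv2.imwrite(f"pics/c{c}.png",cv2.resize(p[v-40:v+40,max(u-50,0):u+50],None,fx=6,fy=6,interpolation=2))
E
```

```text
t 3.02 pos [0.6361 0.2919 0.1502] zyaw 17.02 ydown [ 0.0029 -0.0031 -1.    ] F [-0.3 -0.8 -0.8] T [ 0.02  0.01 -0.01] open 0.397 q [ 0.29  0.43  1.59 -0.    1.12 -0.01]
```

View pics/cscene.png

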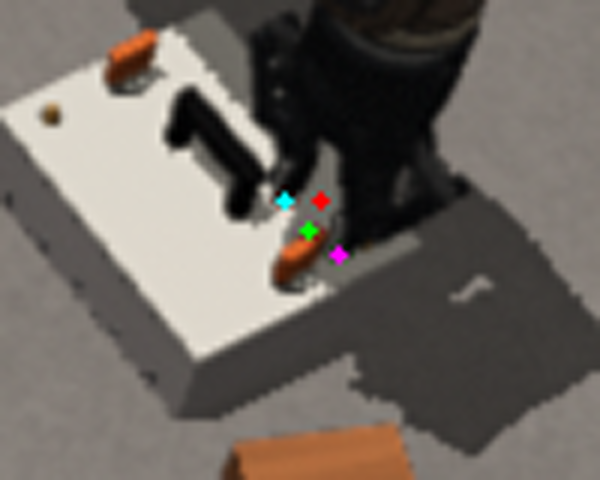

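Request:
arm_command(steps=[{"hand": 0.4,"travel": [-0.04,0.0,-0.012],"rotation": [0,-0.02,0.008]},{"hand": 0.4,"travel": [0,0,0],"rotation": [0,0,0]}])

```text
time: 3.38
eef_pos: [0.6286, 0.3042, 0.1519]
tcp_rot: [-0.57, 0.416, -0.418, 0.573]
contact_force: [0.5, 0.5, 0.0]
opening: 0.403
```

```bash
python3 - <<'E'
from h import *
plan([.6315,.2973,.102],17.4,n=1)
E
```

```text
t 3.38 pos [0.6286 0.3042 0.1519] zyaw 17.74 ydown [ 0.0038  0.0022 -1.    ] F [0.5 0.5 0. ] T [-0.   -0.01  0.05] open 0.403 q [ 0.31  0.43  1.59  0.    1.12 -0.  ]
rows 1
  travel [0.025, 0.1662, 0.0016] rot [-0.0081, 0.0114, -0.0018]
```

```bash
cat >> h.py <<'E'
def avg(n=6,c="top"):
    P=[];Q=[];F=[]
    for i in range(n):
        s=ctrl.get_state();P.append(s["eef_pos"]);Q.append(R.from_quat(s["tcp_rot"]));F.append(s["contact_force"]);ctrl.read_camera(c)
    P=np.array(P);r=R.concatenate(Q).mean()
    return P,P.mean(0),r,np.mean(F,0)
E
python3 - <<'E'
from h import *
P,m,r,F=avg(8);print(P.round(4),m.round(4),F);print(tgtR(17.4).inv()*r and (tgtR(17.4).inv()*r).as_rotvec(degrees=True))
E
```

```text
[[0.6286 0.3042 0.1519]
 [0.6289 0.3038 0.1519]
 [0.6292 0.3034 0.1519]
 [0.6293 0.3031 0.1518]
 [0.6294 0.3029 0.1517]
 [0.6295 0.3028 0.1516]
 [0.6295 0.3027 0.1515]
 [0.6295 0.3026 0.1515]] [0.6292 0.3032 0.1517] [-0.24556929  0.10281168  0.31795299]
[ 0.24349339 -0.26536109  0.03330362]
```

Request:
arm_command(steps=[{"hand": 0.4,"travel": [0.018,0.1,0],"rotation": [-0.008,0.009,-0.001]}])

```text
time: 3.9
eef_pos: [0.6335, 0.2983, 0.1248]
tcp_rot: [-0.568, 0.417, -0.42, 0.572]
contact_force: [0.7, 0.7, -0.0]
opening: 0.402
```

```bash
python3 - <<'E'
from h import *
P,m,r,F=avg(8);print(P.round(4),F.round(2));print((tgtR(17.4).inv()*r).as_rotvec(degrees=True))
plan([.6315,.2973,.102],17.4,n=1)
E
```

```text
[[0.6335 0.2983 0.1248]
 [0.6302 0.2962 0.1175]
 [0.6293 0.2962 0.1175]
 [0.63   0.2967 0.1191]
 [0.6309 0.2972 0.1207]
 [0.6315 0.2976 0.1219]
 [0.6319 0.2978 0.1226]
 [0.632  0.2978 0.1229]] [ 0.08  0.01 -0.2 ]
[-0.06463215  0.07606827  0.00162908]
t 4.3 pos [0.632  0.2979 0.123 ] zyaw 17.35 ydown [ 1.9e-03  7.0e-04 -1.0e+00] F [ 0.3 -1.3  0.2] T [-0.02 -0.03  0.01] open 0.401 q [ 0.3   0.46  1.61  0.    1.07 -0.01]
rows 1
  travel [0.0013, 0.0699, -0.0022] rot [-0.0039, -0.0017, -0.0001]
```

Request:
arm_command(steps=[{"hand": 0.4,"travel": [0.001,0.035,-0.002],"rotation": [-0.004,-0.002,0]},{"hand": 0.4,"travel": [0,0.028,0],"rotation": [0,0,0]}])

```text
time: 4.55
eef_pos: [0.6325, 0.2979, 0.1054]
tcp_rot: [-0.569, 0.418, -0.419, 0.571]
contact_force: [0.5, 0.6, 0.7]
opening: 0.399
```

```bash
python3 - <<'E'
from h import *
P,m,r,F=avg(6,"scene");print(P.round(4),F.round(2))
plan([.6315,.2973,.102],17.4,n=1)
c="scene";p,D=ctrl.read_camera(c);u,v=proj(c,[.6315,.2973,.1])[0].astype(int)
cv2.imwrite(f"pics/d{c}.png",cv2.resize(p[v-40:v+40,max(u-50,0):u+50],None,fx=6,fy=6,interpolation=2))
E
```

```text
[[0.6325 0.2979 0.1054]
 [0.6319 0.2977 0.104 ]
 [0.6318 0.2977 0.1042]
 [0.6321 0.2978 0.1048]
 [0.6324 0.2978 0.1053]
 [0.6327 0.2979 0.1058]] [0.05 0.17 0.18]
t 4.85 pos [0.6328 0.298  0.106 ] zyaw 17.42 ydown [ 0.0039  0.0013 -1.    ] F [-0.3 -0.1  0.2] T [ 0.05 -0.01  0.01] open 0.401 q [ 0.3   0.48  1.61  0.    1.05 -0.01]
rows 1
  travel [0.0008, 0.0134, -0.0048] rot [-0.0078, 0.0008, -0.0002]
```

View pics/dscene.png

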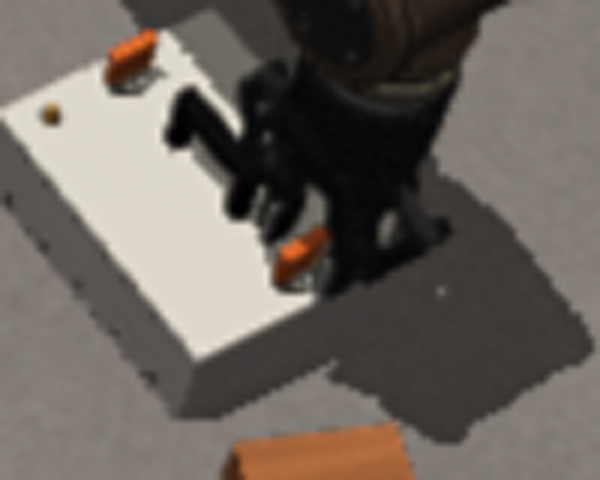

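Request:
arm_command(steps=[{"hand": 0.4,"travel": [0.001,0.016,-0.004],"rotation": [-0.008,0,0]},{"hand": 0.2,"travel": [0,0.002,0],"rotation": [0,0,0]},{"hand": 0.1,"travel": [0,0,0],"rotation": [0,0,0]},{"hand": 0.0,"travel": [0,0,0],"rotation": [0,0,0]},{"hand": 0.0,"travel": [0,0,0],"rotation": [0,0,0]}])

```text
time: 5.52
eef_pos: [0.6306, 0.297, 0.101]
tcp_rot: [0.571, -0.419, 0.418, -0.569]
contact_force: [-0.5, -1.0, 0.1]
opening: 0.091
```

```bash
python3 - <<'E'
from h import *
P,m,r,F=avg(4,"scene");print(P.round(4),F.round(2))
plan([.6315,.2973,.102],17.4,n=1)
E
```

```text
[[0.6306 0.297  0.101 ]
 [0.6306 0.297  0.101 ]
 [0.6306 0.297  0.101 ]
 [0.6306 0.297  0.101 ]] [-1.52 -0.9   1.04]
t 5.72 pos [0.6306 0.2971 0.101 ] zyaw 17.45 ydown [-0.0039 -0.0012 -1.    ] F [-1.9 -1.6  1. ] T [-0.13  0.21  0.02] open 0.093 q [ 0.3   0.49  1.61 -0.    1.05 -0.01]
rows 1
  travel [0.0002, -0.0034, 0.0032] rot [0.0078, 0.0018, 0.0]
```

Request:
arm_command(steps=[{"hand": 0.0,"travel": [0,0,0],"rotation": [0,-0.33,0]},{"hand": 0.0,"travel": [0,0,0],"rotation": [0,-0.33,0]},{"hand": 0.0,"travel": [0,0,0],"rotation": [0,-0.33,0]},{"hand": 0.0,"travel": [0,0,0],"rotation": [0,-0.33,0]},{"hand": 0.0,"travel": [0,0,0],"rotation": [0,-0.33,0]},{"hand": 0.0,"travel": [0,0,0],"rotation": [0,-0.33,0]},{"hand": 0.0,"travel": [0,0,0],"rotation": [0,-0.33,0]}])

```text
time: 6.6
eef_pos: [0.6314, 0.2979, 0.1018]
tcp_rot: [-0.707, 0.008, -0.006, 0.708]
contact_force: [-3.6, -1.3, 5.3]
opening: 0.092
```

```bash
python3 - <<'E'
from h import *
P,m,r,F=avg(4,"scene");print(P.round(4),F.round(2))
plan([.6312,.2973,.102],103.4)
E
```

```text
[[0.6314 0.2979 0.1018]
 [0.6314 0.298  0.1022]
 [0.6313 0.298  0.1024]
 [0.6314 0.298  0.1025]] [-3.77 -0.94  5.37]
t 6.8 pos [0.6313 0.298  0.1024] zyaw 88.51 ydown [-0.0024  0.0011 -1.    ] F [-3.3 -1.3  5.4] T [-0.22  0.64  0.01] open 0.096 q [ 0.3   0.49  1.61  0.    1.05 -1.25]
rows 2
  travel [-0.0002, 0.0007, -0.0011] rot [-0.0013, -0.2482, -0.0022]
  travel [-0.0004, 0.0007, -0.0011] rot [-0.0013, -0.2482, -0.0022]
```

Request:
arm_command(steps=[{"hand": 0.0,"travel": [0,0,0],"rotation": [0,-0.26,0]},{"hand": 0.0,"travel": [0,0,0],"rotation": [0,-0.26,0]},{"hand": 0.0,"travel": [0,-0.01,0],"rotation": [0,0,0]},{"hand": 0.0,"travel": [0,-0.01,0],"rotation": [0,0,0]},{"hand": 0.0,"travel": [0,-0.01,0],"rotation": [0,0,0]}])

```text
time: 7.42
eef_pos: [0.6308, 0.2987, 0.112]
tcp_rot: [-0.701, -0.085, 0.087, 0.703]
contact_force: [-0.6, 1.8, -5.3]
opening: 0.091
```

```bash
python3 - <<'E'
from h import *
P,m,r,F=avg(4,"scene");print(P.round(4),F.round(2))
plan([.6312,.2973,.102],103.4)
E
```

```text
[[0.6308 0.2987 0.112 ]
 [0.6307 0.2987 0.1123]
 [0.6307 0.2987 0.1122]
 [0.6307 0.2987 0.1122]] [-0.45  1.89 -5.89]
t 7.62 pos [0.6307 0.2987 0.1124] zyaw 103.98 ydown [-0.0045  0.0032 -1.    ] F [-0.6  1.3 -6.5] T [ 0.32 -0.39 -0.38] open 0.093 q [ 0.3   0.47  1.61  0.    1.06 -1.52]
rows 1
  travel [0.0005, 0.0345, -0.0052] rot [-0.0079, 0.0195, -0.0069]
```

Request:
arm_command(steps=[{"hand": 0.3,"travel": [0,0,0],"rotation": [0,0,0]},{"hand": 0.4,"travel": [0,0,0],"rotation": [0,0,0]},{"hand": 0.4,"travel": [0,-0.08,0],"rotation": [0,0,0]},{"hand": 0.4,"travel": [0,-0.08,0],"rotation": [0,0,0]},{"hand": 0.4,"travel": [0,-0.01,0],"rotation": [0,0,0]}])

```text
time: 8.25
eef_pos: [0.6336, 0.2977, 0.1691]
tcp_rot: [-0.701, -0.088, 0.087, 0.702]
contact_force: [-0.1, 0.5, 0.6]
opening: 0.396
```

```bash
python3 - <<'E'
from h import *
avg(3,"scene")
plan([.4818,.2625,.15],17.4)
E
```

```text
t 8.4 pos [0.6319 0.2973 0.1655] zyaw 104.21 ydown [-3.9e-03 -5.0e-04 -1.0e+00] F [ 0.6 -0.   0.8] T [0.05 0.02 0.01] open 0.398 q [ 0.29  0.42  1.58  0.    1.15 -1.52]
rows 10
  travel [-0.0513, 0.0054, 0.001] rot [0.0005, 0.2894, -0.0007]
  travel [-0.0509, 0.0053, -0.0067] rot [0.0005, 0.2894, -0.0007]
  travel [-0.0493, 0.0053, -0.0143] rot [0.0005, 0.2894, -0.0007]
  travel [-0.0466, 0.0053, -0.0216] rot [0.0005, 0.2894, -0.0007]
  travel [-0.0428, 0.0053, -0.0284] rot [0.0005, 0.2894, -0.0007]
  travel [-0.038, 0.0052, -0.0345] rot [0.0005, 0.2894, -0.0007]
  travel [-0.0324, 0.0052, -0.0399] rot [0.0005, 0.2894, -0.0007]
  travel [-0.026, 0.0052, -0.0443] rot [0.0005, 0.2894, -0.0007]
  travel [-0.019, 0.0052, -0.0477] rot [0.0005, 0.2894, -0.0007]
  travel [-0.0116, 0.0052, -0.05] rot [0.0005, 0.2894, -0.0007]
```

Request:
arm_command(steps=[{"hand": 0.4,"travel": [-0.051,0,0.001],"rotation": [0,0.29,0]},{"hand": 0.4,"travel": [-0.051,0,-0.007],"rotation": [0,0.29,0]},{"hand": 0.4,"travel": [-0.049,0,-0.014],"rotation": [0,0.29,0]},{"hand": 0.4,"travel": [-0.047,0.005,-0.022],"rotation": [0,0.29,0]},{"hand": 0.4,"travel": [-0.043,0.005,-0.028],"rotation": [0,0.29,0]},{"hand": 0.4,"travel": [-0.038,0.005,-0.035],"rotation": [0,0.29,0]},{"hand": 0.4,"travel": [-0.032,0.005,-0.04],"rotation": [0,0.29,0]},{"hand": 0.4,"travel": [-0.026,0.005,-0.044],"rotation": [0,0.29,0]},{"hand": 0.4,"travel": [-0.019,0.005,-0.048],"rotation": [0,0.29,0]},{"hand": 0.4,"travel": [-0.012,0.005,-0.05],"rotation": [0,0.29,0]}])

```text
time: 9.65
eef_pos: [0.4693, 0.2616, 0.141]
tcp_rot: [0.567, -0.439, 0.428, -0.55]
contact_force: [-0.7, -0.1, -0.2]
opening: 0.402
```

```bash
python3 - <<'E'
from h import *
avg(7,"scene")
plan([.4818,.2625,.13],17.4,n=2)
E
```

```text
t 10.0 pos [0.4713 0.2621 0.1426] zyaw 14.72 ydown [-0.0247 -0.0086 -0.9997] F [-0.1  0.9  0.1] T [-0.   -0.01 -0.02] open 0.398 q [ 0.32  0.13  1.99 -0.    1.06  0.06]
rows 2
  travel [0.0038, 0.0205, 0.0175] rot [0.025, -0.0446, 0.0014]
  travel [0.0042, 0.0208, 0.0172] rot [0.025, -0.0446, 0.0014]
```

Request:
arm_command(steps=[{"hand": 0.4,"travel": [0.008,0.041,0.035],"rotation": [0.05,-0.089,0.003]}])

```text
time: 10.12
eef_pos: [0.4832, 0.2628, 0.131]
tcp_rot: [-0.569, 0.417, -0.419, 0.571]
contact_force: [0.3, 0.6, -0.8]
opening: 0.401
```

```bash
python3 - <<'E'
from h import *
avg(8,"scene")
plan([.4818,.2625,.102],17.4,n=1)
c="scene";p,D=ctrl.read_camera(c);u,v=proj(c,[.5,.28,.1])[0].astype(int)
cv2.imwrite(f"pics/e{c}.png",cv2.resize(p[v-40:v+60,max(u-50,0):u+50],None,fx=6,fy=6,interpolation=2))
E
```

```text
t 10.53 pos [0.482  0.2625 0.1305] zyaw 17.39 ydown [ 6.e-04  3.e-04 -1.e+00] F [0.5 0.5 0.3] T [0.   0.03 0.  ] open 0.401 q [0.31 0.15 1.98 0.   1.01 0.01]
rows 1
  travel [-0.0002, 0.095, -0.0006] rot [-0.0012, -0.0002, -0.0002]
```

View pics/escene.png

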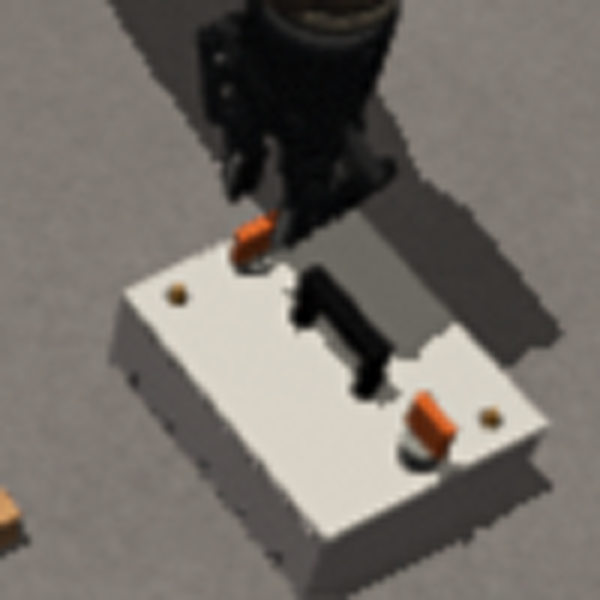

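Request:
arm_command(steps=[{"hand": 0.4,"travel": [0,0.045,0],"rotation": [0,0,0]},{"hand": 0.4,"travel": [0,0.04,0],"rotation": [0,0,0]}])

```text
time: 10.82
eef_pos: [0.4826, 0.2628, 0.1049]
tcp_rot: [-0.569, 0.418, -0.419, 0.571]
contact_force: [-0.5, 0.2, -0.4]
opening: 0.4
```

```bash
python3 - <<'E'
from h import *
avg(7,"scene")
plan([.4818,.2625,.1015],17.4,n=1)
E
```

```text
t 11.18 pos [0.4833 0.263  0.1063] zyaw 17.4 ydown [ 0.0044  0.0016 -1.    ] F [-0.5  0.4 -0.4] T [-0.02 -0.01 -0.02] open 0.401 q [0.31 0.19 1.99 0.   0.96 0.01]
rows 1
  travel [0.0002, 0.0159, -0.0052] rot [-0.0089, -0.0, -0.0004]
```

Request:
arm_command(steps=[{"hand": 0.4,"travel": [0,0.017,-0.005],"rotation": [-0.009,0,0]},{"hand": 0.2,"travel": [0,0.002,0],"rotation": [0,0,0]},{"hand": 0.1,"travel": [0,0,0],"rotation": [0,0,0]},{"hand": 0.0,"travel": [0,0,0],"rotation": [0,0,0]},{"hand": 0.0,"travel": [0,0,0],"rotation": [0,0,0]},{"hand": 0.0,"travel": [0,0,0],"rotation": [0,-0.33,0]},{"hand": 0.0,"travel": [0,0,0],"rotation": [0,-0.33,0]},{"hand": 0.0,"travel": [0,0,0],"rotation": [0,-0.33,0]},{"hand": 0.0,"travel": [0,0,0],"rotation": [0,-0.33,0]},{"hand": 0.0,"travel": [0,0,0],"rotation": [0,-0.33,0]},{"hand": 0.0,"travel": [0,0,0],"rotation": [0,-0.33,0]},{"hand": 0.0,"travel": [0,0,0],"rotation": [0,-0.33,0]}])

```text
time: 12.68
eef_pos: [0.4822, 0.2637, 0.1016]
tcp_rot: [-0.706, 0.007, -0.008, 0.708]
contact_force: [-3.4, -1.4, 6.8]
opening: 0.086
```

```bash
python3 - <<'E'
from h import *
P,m,r,F=avg(4,"scene");print(P.round(4),F.round(2))
plan([.4818,.2625,.102],103.6)
E
```

```text
[[0.4822 0.2637 0.1016]
 [0.4822 0.2637 0.1019]
 [0.4822 0.2637 0.102 ]
 [0.4822 0.2637 0.102 ]] [-3.86 -0.8   6.3 ]
t 12.88 pos [0.4822 0.2637 0.102 ] zyaw 88.52 ydown [ 9.e-04  3.e-03 -1.e+00] F [-4.4 -1.5  4.9] T [-0.23  0.66 -0.  ] open 0.089 q [ 0.31  0.19  2.    0.    0.95 -1.23]
rows 2
  travel [-0.0006, 0.0, -0.002] rot [-0.0027, -0.2513, 0.0012]
  travel [-0.0009, 0.0, -0.0019] rot [-0.0027, -0.2513, 0.0012]
```

Request:
arm_command(steps=[{"hand": 0.0,"travel": [0,0,0],"rotation": [0,-0.26,0]},{"hand": 0.0,"travel": [0,0,0],"rotation": [0,-0.26,0]},{"hand": 0.0,"travel": [0,-0.01,0],"rotation": [0,0,0]},{"hand": 0.0,"travel": [0,-0.01,0],"rotation": [0,0,0]},{"hand": 0.0,"travel": [0,-0.008,0],"rotation": [0,0,0]}])

```text
time: 13.5
eef_pos: [0.4823, 0.2637, 0.1118]
tcp_rot: [-0.701, -0.088, 0.087, 0.703]
contact_force: [2.3, -0.4, -4.4]
opening: 0.088
```

```bash
python3 - <<'E'
from h import *
P,m,r,F=avg(4,"scene");print(P.round(4),F.round(2));show()
E
```

```text
[[0.4823 0.2637 0.1118]
 [0.4822 0.2637 0.1119]
 [0.4822 0.2637 0.1118]
 [0.4822 0.2637 0.1117]] [ 2.11 -0.33 -4.59]
t 13.7 pos [0.4822 0.2637 0.1118] zyaw 104.21 ydown [-5.0e-04  2.9e-03 -1.0e+00] F [ 1.4 -0.6 -4.9] T [-0.36 -0.05 -0.32] open 0.09 q [ 0.31  0.18  1.99  0.    0.97 -1.51]
```

Request:
arm_command(steps=[{"hand": 0.3,"travel": [0,0,0],"rotation": [0,0,0]},{"hand": 0.4,"travel": [0,0,0],"rotation": [0,0,0]},{"hand": 0.4,"travel": [0,-0.08,0],"rotation": [0,0,0]},{"hand": 0.4,"travel": [0,-0.06,0],"rotation": [0,0,0]}])

```text
time: 14.2
eef_pos: [0.4824, 0.2646, 0.1552]
tcp_rot: [-0.7, -0.088, 0.088, 0.703]
contact_force: [0.5, 0.1, 0.2]
opening: 0.404
```

```bash
python3 - <<'E'
from h import *
for c in("top","scene"):
    P,m,r,F=avg(4,c)
    p,D=ctrl.read_camera(c);orange(p,D,c);handle(p,D,c,.1,.112)
plan([.5565,.2803,.14],103.2,n=2)
E
```

```text
top orange 46 [0.6314 0.2991 0.1073] zt 0.1095 (array([631.3, 299.5]), array([27.9,  8.2]), 13.2)
top orange 14 [0.4724 0.26   0.1067] zt 0.1081 (array([472.6, 260.2]), array([7.7, 5.9]), 11.0)
top handle 173 [0.5558 0.2797 0.1077] (array([556.2, 280.3]), array([67.3, 13.4]), 12.8)
scene orange 21 [0.632  0.2975 0.1098] zt 0.1124 (array([632.8, 297.7]), array([24. ,  8.5]), 15.6)
scene handle 89 [0.5532 0.2789 0.1068] (array([535.8, 276.8]), array([107.4,  15.9]), 11.3)
t 14.7 pos [0.4814 0.264  0.1527] zyaw 104.31 ydown [-0.0032  0.0032 -1.    ] F [-0.   0.5  0. ] T [ 0.01  0.02 -0.04] open 0.402 q [ 0.32  0.12  1.97  0.    1.05 -1.51]
rows 2
  travel [0.1281, 0.0208, -0.0047] rot [-0.0037, 0.0184, -0.0022]
  travel [0.1281, 0.021, -0.0034] rot [-0.0037, 0.0184, -0.0022]
```

Request:
arm_command(steps=[{"hand": 0.4,"travel": [0.09,0,-0.004],"rotation": [-0.004,0.018,-0.002]},{"hand": 0.4,"travel": [0.08,0,-0.003],"rotation": [-0.004,0.018,0]},{"hand": 0.4,"travel": [0.08,0,-0.003],"rotation": [0,0,0]}])

```text
time: 15.08
eef_pos: [0.5548, 0.2791, 0.1506]
tcp_rot: [0.703, 0.08, -0.083, -0.702]
contact_force: [-0.2, -0.0, 0.0]
opening: 0.397
```

```bash
python3 - <<'E'
from h import *
avg(8,"scene")
plan([.5565,.2803,.125],103.2,n=1)
E
```

```text
t 15.47 pos [0.5534 0.2789 0.151 ] zyaw 103.24 ydown [-0.0045 -0.0017 -1.    ] F [ 0.1 -0.   0.4] T [0.01 0.04 0.02] open 0.4 q [ 0.3   0.27  1.8  -0.    1.08 -1.5 ]
rows 1
  travel [0.0116, 0.0867, 0.0023] rot [0.0012, 0.0015, -0.0092]
```

Request:
arm_command(steps=[{"hand": 0.4,"travel": [0.011,0.04,0.002],"rotation": [0.001,0.002,-0.009]},{"hand": 0.4,"travel": [0,0.05,0],"rotation": [0,0,0]},{"hand": 0.4,"travel": [0,0.04,0],"rotation": [0,0,0]}])

```text
time: 15.85
eef_pos: [0.556, 0.2804, 0.1105]
tcp_rot: [-0.702, -0.082, 0.081, 0.703]
contact_force: [-0.4, -0.3, -0.1]
opening: 0.397
```

```bash
python3 - <<'E'
from h import *
avg(8,"scene")
plan([.5565,.2803,.104],103.2,n=1)
E
```

```text
t 16.25 pos [0.5572 0.2807 0.1129] zyaw 103.2 ydown [ 0.0044  0.0013 -1.    ] F [-1.   0.1  0.3] T [-0.01 -0.05  0.08] open 0.403 q [ 0.3   0.32  1.81 -0.    1.   -1.5 ]
rows 1
  travel [-0.0026, 0.0297, -0.0008] rot [-0.0005, -0.0001, 0.0088]
```

Request:
arm_command(steps=[{"hand": 0.4,"travel": [-0.003,0.03,-0.001],"rotation": [0,0,0.009]},{"hand": 0.4,"travel": [0,0.002,0],"rotation": [0,0,0]}], grip_force=90)

```text
time: 16.5
eef_pos: [0.5567, 0.2803, 0.1034]
tcp_rot: [-0.702, -0.082, 0.081, 0.703]
contact_force: [0.2, -0.5, -1.1]
opening: 0.4
```

```bash
python3 - <<'E'
from h import *
avg(8,"scene")
plan([.5565,.2803,.104],103.2,n=1)
E
```

```text
t 16.9 pos [0.5574 0.2806 0.1046] zyaw 103.2 ydown [ 0.0028  0.0012 -1.    ] F [ 0.3  0.2 -0.5] T [ 0.02 -0.02  0.02] open 0.402 q [ 0.3   0.34  1.81  0.    0.99 -1.5 ]
rows 1
  travel [-0.0031, 0.0021, -0.0002] rot [-0.001, 0.0001, 0.0057]
```

Request:
arm_command(steps=[{"hand": 0.2,"travel": [-0.003,0.001,0],"rotation": [-0.001,0,0.006]},{"hand": 0.0,"travel": [0,0,0],"rotation": [0,0,0]},{"hand": 0.0,"travel": [0,0,0],"rotation": [0,0,0]},{"hand": 0.0,"travel": [0,0,0],"rotation": [0,0,0]}])

```text
time: 17.4
eef_pos: [0.5565, 0.2806, 0.1047]
tcp_rot: [-0.702, -0.081, 0.081, 0.703]
contact_force: [-0.2, 0.5, 1.6]
opening: 0.144
```

```bash
python3 - <<'E'
from h import *
P,m,r,F=avg(4,"scene");print(P.round(5),r.as_quat().round(5),F.round(2))
plan([.5565,.2803,.104],103.2,n=1)
E
```

```text
[[0.5565  0.28061 0.10471]
 [0.55647 0.28061 0.10469]
 [0.55651 0.28063 0.10471]
 [0.55647 0.28062 0.10468]] [ 0.7023   0.08134 -0.08131 -0.70253] [-0.37  0.26  0.84]
t 17.6 pos [0.5565 0.2806 0.1047] zyaw 103.21 ydown [ 0.e+00  4.e-04 -1.e+00] F [-0.9 -0.3  0.5] T [ 0.06  0.02 -0.02] open 0.148 q [ 0.3   0.34  1.81  0.    0.99 -1.5 ]
rows 1
  travel [-0.0002, 0.0024, -0.001] rot [-0.0007, 0.0002, 0.0002]
```

Request:
arm_command(steps=[{"hand": 0.0,"travel": [0,-0.03,0],"rotation": [0,0,0]},{"hand": 0.0,"travel": [0,-0.05,0],"rotation": [0,0,0]},{"hand": 0.0,"travel": [0,-0.06,0],"rotation": [0,0,0]},{"hand": 0.0,"travel": [0,-0.06,0],"rotation": [0,0,0]},{"hand": 0.0,"travel": [0,-0.06,0],"rotation": [0,0,0]}])

```text
time: 18.23
eef_pos: [0.5537, 0.2794, 0.1828]
tcp_rot: [0.703, 0.078, -0.085, -0.702]
contact_force: [0.2, -0.2, -5.3]
opening: 0.15
```

```bash
python3 - <<'E'
from h import *
P,m,r,F=avg(4,"scene");print(F.round(2))
c="scene";p,D=ctrl.read_camera(c)
cv2.imwrite(f"pics/f{c}.png",p)
plan([.5435,.004,.17],99.9,vmax=.045)
E
```

```text
[ 0.22  0.42 -3.97]
t 18.48 pos [0.5533 0.2793 0.1808] zyaw 103.2 ydown [-0.0102 -0.0034 -0.9999] F [ 0.4 -1.4 -6. ] T [-0.01  0.04  0.02] open 0.147 q [ 0.3   0.24  1.77 -0.    1.14 -1.5 ]
rows 7
  travel [-0.0344, 0.0056, -0.1266] rot [0.0003, 0.0157, -0.0029]
  travel [-0.0334, 0.0056, -0.1268] rot [0.0003, 0.0157, -0.0029]
  travel [-0.0323, 0.0055, -0.1271] rot [0.0003, 0.0157, -0.0029]
  travel [-0.0313, 0.0054, -0.1274] rot [0.0003, 0.0157, -0.0029]
  travel [-0.0303, 0.0054, -0.1276] rot [0.0003, 0.0157, -0.0029]
  travel [-0.0292, 0.0053, -0.1279] rot [0.0003, 0.0157, -0.0029]
  travel [-0.0282, 0.0052, -0.1281] rot [0.0003, 0.0157, -0.0029]
```

View pics/fscene.png

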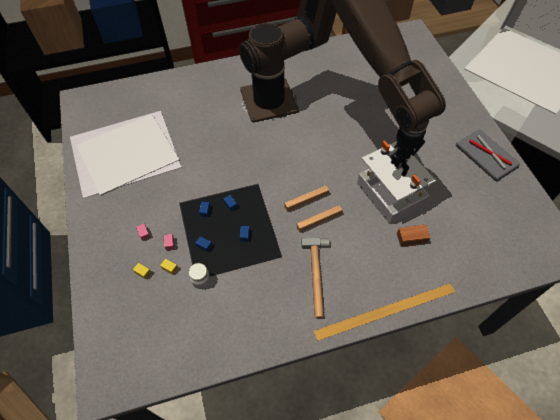

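Request:
arm_command(steps=[{"hand": 0.0,"travel": [-0.016,0,-0.06],"rotation": [0,0.016,-0.003]},{"hand": 0.0,"travel": [-0.034,0,-0.12],"rotation": [0,0.016,-0.003]},{"hand": 0.0,"travel": [-0.033,0,-0.127],"rotation": [0,0.016,-0.003]},{"hand": 0.0,"travel": [-0.032,0,-0.127],"rotation": [0,0.016,-0.003]},{"hand": 0.0,"travel": [-0.031,0,-0.127],"rotation": [0,0.016,-0.003]},{"hand": 0.0,"travel": [-0.03,0,-0.127],"rotation": [0,0.016,-0.003]},{"hand": 0.0,"travel": [-0.029,0,-0.12],"rotation": [0,0.016,-0.003]},{"hand": 0.0,"travel": [-0.015,0,-0.06],"rotation": [0,0,0]}])

```text
time: 19.48
eef_pos: [0.5334, -0.0027, 0.1736]
tcp_rot: [0.706, 0.055, -0.065, -0.703]
contact_force: [-0.5, 0.4, -5.1]
opening: 0.148
```

```bash
python3 - <<'E'
from h import *
avg(8,"scene")
plan([.5435,.004,.11],99.9,n=1)
E
```

```text
t 19.88 pos [0.5344 0.0006 0.1744] zyaw 99.92 ydown [-0.0126 -0.0054 -0.9999] F [-0.5 -0.1 -5.2] T [ 0.01 -0.09  0.04] open 0.145 q [-0.19  0.07  1.99 -0.01  1.1  -1.93]
rows 1
  travel [0.0346, 0.2141, 0.0066] rot [0.0061, 0.0005, -0.0256]
```

Request:
arm_command(steps=[{"hand": 0.0,"travel": [0.034,0.04,0.007],"rotation": [0.006,0,-0.026]},{"hand": 0.0,"travel": [0,0.06,0],"rotation": [0,0,0]},{"hand": 0.0,"travel": [0,0.06,0],"rotation": [0,0,0]},{"hand": 0.0,"travel": [0,0.06,0],"rotation": [0,0,0]},{"hand": 0.0,"travel": [0,0.04,0],"rotation": [0,0,0]}])

```text
time: 20.5
eef_pos: [0.5443, 0.0063, 0.0901]
tcp_rot: [-0.704, -0.062, 0.062, 0.705]
contact_force: [-0.7, 0.7, -4.7]
opening: 0.146
```

```bash
python3 - <<'E'
from h import *
avg(8,"scene")
plan([.5435,.004,.0775],99.9,n=1)
E
```

```text
t 20.9 pos [0.5461 0.006  0.0935] zyaw 100.07 ydown [ 4.9e-03 -2.0e-04 -1.0e+00] F [-0.2 -0.1 -5.2] T [-0.01  0.06  0.01] open 0.15 q [-0.18  0.2   2.01  0.    0.93 -1.92]
rows 1
  travel [-0.01, 0.0533, -0.0049] rot [0.0021, 0.0057, 0.0092]
```

Request:
arm_command(steps=[{"hand": 0.0,"travel": [-0.009,0.03,-0.005],"rotation": [0.002,0.005,0.009]},{"hand": 0.0,"travel": [0,0.015,0],"rotation": [0,0,0]},{"hand": 0.0,"travel": [0,0.012,0],"rotation": [0,0,0]}])

```text
time: 21.28
eef_pos: [0.5445, 0.0037, 0.0767]
tcp_rot: [0.705, 0.062, -0.06, -0.704]
contact_force: [3.0, -0.0, 0.5]
opening: 0.146
```

```bash
python3 - <<'E'
from h import *
P,m,r,F=avg(8,"scene");print(F.round(1))
plan([.5435,.004,.0765],99.9,n=1)
E
```

```text
[ 0.6  0.1 -4.2]
t 21.68 pos [0.5443 0.0038 0.0769] zyaw 99.92 ydown [ 2.3e-03 -5.0e-04 -1.0e+00] F [ 1.1 -0.2 -5.7] T [-0.01 -0.02  0.  ] open 0.146 q [-0.18  0.22  2.02 -0.    0.9  -1.92]
rows 1
  travel [-0.0026, 0.0014, 0.0013] rot [0.0017, 0.0005, 0.0042]
```

Request:
arm_command(steps=[{"hand": 0.0,"travel": [-0.002,0.004,0],"rotation": [0.002,0,0.004]},{"hand": 0.0,"travel": [0,0.002,0],"rotation": [0,0,0]}])

```text
time: 21.92
eef_pos: [0.5444, 0.0037, 0.0767]
tcp_rot: [-0.704, -0.061, 0.061, 0.705]
contact_force: [-3.6, 0.3, 0.1]
opening: 0.15
```

```bash
python3 - <<'E'
from h import *
P,m,r,F=avg(6,"scene");print(F.round(1),P[-1].round(5))
show()
E
```

```text
[-3.3  0.8  2.6] [0.54441 0.00372 0.07666]
t 22.23 pos [0.5444 0.0037 0.0767] zyaw 99.92 ydown [ 9.e-04  3.e-04 -1.e+00] F [-5.4  1.2  4.7] T [0.1  0.74 0.01] open 0.149 q [-0.18  0.22  2.02  0.    0.9  -1.92]
```

Request:
arm_command(steps=[{"hand": 0.15,"travel": [0,0,0],"rotation": [0,0,0]},{"hand": 0.3,"travel": [0,0,0],"rotation": [0,0,0]},{"hand": 0.4,"travel": [0,0,0],"rotation": [0,0,0]},{"hand": 0.4,"travel": [0,0,0],"rotation": [0,0,0]}])

```text
time: 22.72
eef_pos: [0.5465, 0.0032, 0.0771]
tcp_rot: [0.705, 0.064, -0.058, -0.704]
contact_force: [1.3, -0.1, -0.9]
opening: 0.399
```

```bash
python3 - <<'E'
from h import *
P,m,r,F=avg(3,"scene");print(F.round(1),P[-1].round(5))
show()
E
```

```text
[ 0.8 -0.3 -0.3] [0.5463  0.00326 0.07704]
t 22.88 pos [0.5462 0.0033 0.077 ] zyaw 99.91 ydown [ 6.5e-03 -7.0e-04 -1.0e+00] F [0.4 0.7 0.3] T [ 0.04  0.   -0.03] open 0.396 q [-0.18  0.22  2.01  0.    0.9  -1.92]
```

Request:
arm_command(steps=[{"hand": 0.6,"travel": [0,-0.06,0],"rotation": [0,0,0]},{"hand": 0.6,"travel": [0,-0.1,0],"rotation": [0,0,0]},{"hand": 0.6,"travel": [0,-0.1,0],"rotation": [0,0,0]}])

```text
time: 23.25
eef_pos: [0.5443, 0.0035, 0.1566]
tcp_rot: [0.704, 0.062, -0.06, -0.704]
contact_force: [-0.4, 0.6, -0.1]
opening: 0.6
```

```bash
python3 - <<'E'
from h import *
avg(3,"scene")
for c in("top","scene"):
    p,D=ctrl.read_camera(c);bars(p,D,c);orange2=None;plate(p,D,c,.03,.045,.4,.7,-.12,.12);handle(p,D,c,.07,.09)
cv2.imwrite("pics/g.png",p)
plan([.571,-.239,.13],70.5,vmax=.045)
E
```

```text
top bar ctr mm 571.8 -238.6 ang 159.8 size 44.4 28.0 z 0.03 208
top bar ctr mm 572.1 -373.1 ang 44.4 size 42.6 28.5 z 0.03 219
top bar ctr mm 442.2 -256.0 ang 18.5 size 43.5 28.1 z 0.0297 218
top bar ctr mm 442.0 -344.2 ang 160.2 size 43.5 28.1 z 0.0301 230
top plate 1507 0.0366 (array([545.5,   4.4]), array([190.2, 149.2]), 9.9)
scene bar ctr mm 439.0 -257.2 ang 15.9 size 44.1 28.6 z 0.0305 129
scene bar ctr mm 440.0 -346.0 ang 161.5 size 43.8 27.0 z 0.0317 132
scene bar ctr mm 569.5 -240.2 ang 161.2 size 45.4 27.7 z 0.0305 134
scene bar ctr mm 568.8 -374.0 ang 43.3 size 46.8 29.5 z 0.0305 155
scene plate 1481 0.0376 (array([541.1,   3. ]), array([197.2, 150.6]), 9.9)
scene handle 76 [0.5491 0.0025 0.0798] (array([545.8,   3.1]), array([63.6, 13.9]), 10.2)
t 23.5 pos [0.5439 0.0036 0.1546] zyaw 99.91 ydown [ 1.1e-03  3.0e-04 -1.0e+00] F [ 0.3  1.  -0.7] T [-0.06  0.01  0.06] open 0.603 q [-0.18  0.11  1.98  0.    1.05 -1.92]
rows 6
  travel [-0.0084, 0.0136, -0.1354] rot [-0.0001, 0.1634, 0.0003]
  travel [0.0032, 0.0136, -0.1356] rot [-0.0001, 0.1634, 0.0003]
  travel [0.0148, 0.0136, -0.1348] rot [-0.0001, 0.1634, 0.0003]
  travel [0.0263, 0.0136, -0.1331] rot [-0.0001, 0.1634, 0.0003]
  travel [0.0375, 0.0136, -0.1303] rot [-0.0001, 0.1634, 0.0003]
  travel [0.0485, 0.0136, -0.1267] rot [-0.0001, 0.1634, 0.0003]
```

View pics/g.png

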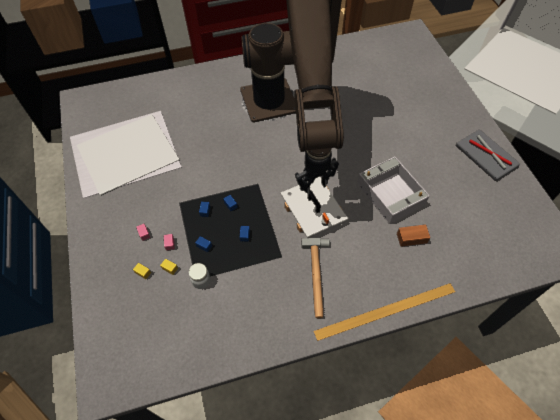

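Request:
arm_command(steps=[{"hand": 0.6,"travel": [-0.008,0,-0.13],"rotation": [0,0.163,0]},{"hand": 0.6,"travel": [0.003,0.01,-0.135],"rotation": [0,0.163,0]},{"hand": 0.6,"travel": [0.015,0.014,-0.135],"rotation": [0,0.163,0]},{"hand": 0.6,"travel": [0.026,0.014,-0.133],"rotation": [0,0.163,0]},{"hand": 0.6,"travel": [0.038,0.014,-0.13],"rotation": [0,0.163,0]},{"hand": 0.6,"travel": [0.04,0.014,-0.08],"rotation": [0,0.1,0]}])

```text
time: 24.25
eef_pos: [0.5661, -0.2253, 0.1235]
tcp_rot: [-0.696, 0.117, -0.106, 0.7]
contact_force: [1.0, 0.1, -0.4]
opening: 0.596
```

```bash
python3 - <<'E'
from h import *
avg(7,"scene")
plan([.571,-.239,.07],70.3,n=1)
E
```

```text
t 24.6 pos [ 0.5668 -0.2227  0.1252] zyaw 72.08 ydown [-0.0123  0.0068 -0.9999] F [-0.8 -0.1 -0.2] T [-0.01  0.02 -0.01] open 0.6 q [-0.54  0.29  1.83 -0.    1.04 -1.8 ]
rows 1
  travel [0.0325, 0.1835, -0.0479] rot [-0.0048, 0.0592, -0.0265]
```

Request:
arm_command(steps=[{"hand": 0.6,"travel": [0.032,0.08,-0.048],"rotation": [-0.005,0.059,-0.026]},{"hand": 0.6,"travel": [0,0.09,0],"rotation": [0,0,0]}])

```text
time: 24.85
eef_pos: [0.574, -0.2383, 0.077]
tcp_rot: [0.698, -0.117, 0.122, -0.696]
contact_force: [-0.2, -0.1, -0.4]
opening: 0.6
```

```bash
python3 - <<'E'
from h import *
avg(8,"scene")
plan([.571,-.239,.031],70.3,n=1)
E
```

```text
t 25.25 pos [ 0.574  -0.2386  0.0781] zyaw 70.46 ydown [ 0.0068 -0.0041 -1.    ] F [-0.4 -0.7  0.7] T [-0.02 -0.    0.01] open 0.603 q [-0.56  0.37  1.83  0.    0.94 -1.79]
rows 1
  travel [-0.0103, 0.1568, -0.0044] rot [0.003, 0.0055, 0.0148]
```

Request:
arm_command(steps=[{"hand": 0.6,"travel": [-0.011,0.05,-0.004],"rotation": [0.003,0.005,0.015]},{"hand": 0.6,"travel": [0,0.06,0],"rotation": [0,0,0]},{"hand": 0.6,"travel": [0,0.042,0],"rotation": [0,0,0]}])

```text
time: 25.62
eef_pos: [0.5715, -0.2393, 0.0319]
tcp_rot: [0.697, -0.12, 0.122, -0.696]
contact_force: [0.5, -0.4, -0.7]
opening: 0.598
```

```bash
python3 - <<'E'
from h import *
avg(8,"scene")
plan([.571,-.239,.031],70.3,n=1)
E
```

```text
t 26.02 pos [ 0.5726 -0.2399  0.0345] zyaw 70.32 ydown [ 0.0055 -0.0035 -1.    ] F [-0.1 -0.5 -0.8] T [0.   0.06 0.  ] open 0.607 q [-0.56  0.43  1.84 -0.    0.87 -1.79]
rows 1
  travel [-0.0063, 0.0116, 0.0011] rot [0.0028, 0.0006, 0.0122]
```

Request:
arm_command(steps=[{"hand": 0.5,"travel": [-0.006,0.012,0.001],"rotation": [0.003,0,0.012]},{"hand": 0.3,"travel": [0,0,0],"rotation": [0,0,0]},{"hand": 0.1,"travel": [0,0,0],"rotation": [0,0,0]},{"hand": 0.1,"travel": [0,0,0],"rotation": [0,0,0]},{"hand": 0.1,"travel": [0,0,0],"rotation": [0,0,0]}], grip_force=60)

```text
time: 26.65
eef_pos: [0.5715, -0.2394, 0.0317]
tcp_rot: [0.697, -0.12, 0.121, -0.696]
contact_force: [0.3, 0.6, 0.2]
opening: 0.314
```

```bash
python3 - <<'E'
from h import *
show()
E
```

```text
t 26.65 pos [ 0.5715 -0.2394  0.0317] zyaw 70.33 ydown [ 0.0013 -0.001  -1.    ] F [0.3 0.6 0.2] T [ 0.01  0.03 -0.03] open 0.314 q [-0.56  0.44  1.84 -0.    0.87 -1.79]
```

Request:
arm_command(steps=[{"hand": 0.1,"travel": [0,-0.05,0],"rotation": [0,0,0]},{"hand": 0.1,"travel": [0,-0.12,0],"rotation": [0,0,0]},{"hand": 0.1,"travel": [0,-0.15,0],"rotation": [0,0,0]},{"hand": 0.1,"travel": [0,-0.12,0],"rotation": [0,0,0]}])

```text
time: 27.15
eef_pos: [0.5682, -0.2373, 0.1636]
tcp_rot: [-0.695, 0.124, -0.117, 0.698]
contact_force: [0.2, 0.6, -2.6]
opening: 0.316
```

```bash
python3 - <<'E'
from h import *
a=np.radians(13.2);ux=np.array([np.cos(a),np.sin(a)]);uy=np.array([-ux[1],ux[0]]);c=np.array([.5565,.2803])
for x,y in((28,30),(28,-30),(-28,30),(-28,-30)): print(x,y,(c+ux*x/1000+uy*y/1000).round(4))
avg(4)
plan([.5769,.3159,.18],103.2,vmax=.05)
E
```

```text
28 30 [0.5769 0.3159]
28 -30 [0.5906 0.2575]
-28 30 [0.5224 0.3031]
-28 -30 [0.5361 0.2447]
t 27.35 pos [ 0.5681 -0.2373  0.1617] zyaw 70.33 ydown [-0.0088  0.0055 -0.9999] F [-0.6  0.2 -2.5] T [-0.05 -0.08 -0.05] open 0.313 q [-0.56  0.25  1.8  -0.    1.1  -1.79]
rows 12
  travel [-0.0495, -0.0043, 0.1455] rot [-0.0008, -0.0913, -0.0015]
  travel [-0.0425, -0.0043, 0.1477] rot [-0.0008, -0.0913, -0.0015]
  travel [-0.0354, -0.0044, 0.1496] rot [-0.0008, -0.0913, -0.0015]
  travel [-0.0282, -0.0045, 0.1511] rot [-0.0008, -0.0913, -0.0015]
  travel [-0.0209, -0.0046, 0.1523] rot [-0.0008, -0.0913, -0.0015]
  travel [-0.0136, -0.0047, 0.1531] rot [-0.0008, -0.0913, -0.0015]
  travel [-0.0063, -0.0048, 0.1536] rot [-0.0008, -0.0913, -0.0015]
  travel [0.0011, -0.0048, 0.1537] rot [-0.0008, -0.0913, -0.0015]
  travel [0.0084, -0.0049, 0.1535] rot [-0.0008, -0.0913, -0.0015]
  travel [0.0158, -0.0049, 0.1529] rot [-0.0008, -0.0913, -0.0015]
  travel [0.0231, -0.005, 0.1519] rot [-0.0008, -0.0913, -0.0015]
  travel [0.0303, -0.005, 0.1507] rot [-0.0008, -0.0913, -0.0015]
```

Request:
arm_command(steps=[{"hand": 0.1,"travel": [-0.04,0,0.1],"rotation": [0,-0.09,-0.001]},{"hand": 0.1,"travel": [-0.042,-0.004,0.148],"rotation": [0,-0.09,-0.001]},{"hand": 0.1,"travel": [-0.035,-0.004,0.15],"rotation": [0,-0.09,-0.001]},{"hand": 0.1,"travel": [-0.028,-0.004,0.151],"rotation": [0,-0.09,-0.001]},{"hand": 0.1,"travel": [-0.021,-0.004,0.152],"rotation": [0,-0.09,-0.001]},{"hand": 0.1,"travel": [-0.014,-0.004,0.153],"rotation": [0,-0.09,-0.001]},{"hand": 0.1,"travel": [-0.006,-0.004,0.154],"rotation": [0,-0.09,-0.001]},{"hand": 0.1,"travel": [0.001,-0.004,0.154],"rotation": [0,-0.09,-0.001]},{"hand": 0.1,"travel": [0.008,-0.004,0.154],"rotation": [0,-0.09,-0.001]},{"hand": 0.1,"travel": [0.016,-0.004,0.153],"rotation": [0,-0.09,-0.001]},{"hand": 0.1,"travel": [0.023,-0.004,0.15],"rotation": [0,-0.09,-0.001]},{"hand": 0.1,"travel": [0.03,-0.004,0.12],"rotation": [0,-0.09,-0.001]}])

```text
time: 28.85
eef_pos: [0.5566, 0.3073, 0.1445]
tcp_rot: [-0.696, -0.062, 0.103, 0.707]
contact_force: [0.5, 0.1, -3.3]
opening: 0.312
```

```bash
python3 - <<'E'
from h import *
avg(8)
plan([.5769,.3159,.12],103.2,n=2)
E
```

```text
t 29.25 pos [0.5584 0.3047 0.147 ] zyaw 103.11 ydown [-0.0563  0.0098 -0.9984] F [-0.4 -0.6 -1.7] T [-0.04 -0.04 -0.  ] open 0.315 q [ 0.33  0.33  1.73  0.03  1.13 -1.48]
rows 2
  travel [0.0366, 0.0434, 0.0101] rot [-0.0214, -0.0009, -0.0502]
  travel [0.0355, 0.0443, 0.0106] rot [-0.0214, -0.0009, -0.0502]
```

Request:
arm_command(steps=[{"hand": 0.1,"travel": [0.07,0.0,0.02],"rotation": [-0.043,-0.002,-0.1]}])

```text
time: 29.38
eef_pos: [0.5777, 0.3137, 0.1459]
tcp_rot: [0.703, 0.081, -0.08, -0.702]
contact_force: [1.4, 0.6, -2.2]
opening: 0.314
```

```bash
python3 - <<'E'
from h import *
avg(8)
plan([.5769,.3159,.035],103.2,n=3)
E
```

```text
t 29.77 pos [0.5772 0.3149 0.1461] zyaw 103.18 ydown [-9.e-04 -3.e-04 -1.e+00] F [-0.4  0.2 -0.9] T [-0.01  0.    0.03] open 0.311 q [ 0.35  0.35  1.7   0.    1.09 -1.46]
rows 3
  travel [0.0001, 0.1234, 0.0012] rot [0.0, -0.0002, -0.0006]
  travel [0.0, 0.1234, 0.0012] rot [0.0, -0.0002, -0.0006]
  travel [-0.0, 0.1234, 0.0012] rot [0.0, -0.0002, -0.0006]
```

Request:
arm_command(steps=[{"hand": 0.1,"travel": [0,0.07,0.003],"rotation": [0,0,0]},{"hand": 0.1,"travel": [0,0.08,0],"rotation": [0,0,0]},{"hand": 0.1,"travel": [0,0.08,0],"rotation": [0,0,0]},{"hand": 0.1,"travel": [0,0.06,0],"rotation": [0,0,0]},{"hand": 0.1,"travel": [0,0.04,0],"rotation": [0,0,0]}])

```text
time: 30.4
eef_pos: [0.5754, 0.3151, 0.0403]
tcp_rot: [0.703, 0.08, -0.082, -0.702]
contact_force: [1.0, 0.5, -2.7]
opening: 0.316
```

```bash
python3 - <<'E'
from h import *
avg(8)
plan([.5769,.3159,.037],103.2,n=1)
E
```

```text
t 30.8 pos [0.5772 0.3158 0.0439] zyaw 103.16 ydown [ 1.6e-03  9.0e-04 -1.0e+00] F [ 0.8  0.3 -0.8] T [ 0.04 -0.    0.01] open 0.314 q [ 0.35  0.49  1.74  0.    0.92 -1.45]
rows 1
  travel [-0.0008, 0.0229, 0.0006] rot [-0.001, -0.0012, 0.0034]
```

Request:
arm_command(steps=[{"hand": 0.1,"travel": [0,0.024,0],"rotation": [-0.001,0,0.003]},{"hand": 0.1,"travel": [0,0.004,0],"rotation": [0,0,0]},{"hand": 0.45,"travel": [0,0,0],"rotation": [0,0,0]},{"hand": 0.45,"travel": [0,0,0],"rotation": [0,0,0]},{"hand": 0.45,"travel": [0,-0.05,0],"rotation": [0,0,0]},{"hand": 0.45,"travel": [0,-0.12,0],"rotation": [0,0,0]},{"hand": 0.45,"travel": [0,-0.15,0],"rotation": [0,0,0]},{"hand": 0.45,"travel": [0,-0.12,0],"rotation": [0,0,0]}])

```text
time: 31.8
eef_pos: [0.5775, 0.3156, 0.1735]
tcp_rot: [0.703, 0.082, -0.081, -0.702]
contact_force: [-0.3, -0.5, 0.2]
opening: 0.451
```

```bash
python3 - <<'E'
from h import *
avg(4)
for c in("top","scene"):
    p,D=ctrl.read_camera(c);bars(p,D,c)
cv2.imwrite("pics/i.png",p)
plan([.571,-.374,.15],-45.7,vmax=.055)
plan([.4415,-.345,.15],70.3,vmax=.055)
E
```

```text
top bar ctr mm 579.7 315.3 ang 13.8 size 42.5 27.2 z 0.0335 224
top bar ctr mm 572.1 -373.4 ang 45.3 size 42.4 29.6 z 0.0297 223
top bar ctr mm 442.3 -256.1 ang 20.0 size 43.7 27.7 z 0.0301 215
top bar ctr mm 442.0 -344.1 ang 160.4 size 43.5 27.6 z 0.0301 227
scene bar ctr mm 578.6 314.2 ang 5.6 size 38.1 28.7 z 0.0347 88
scene bar ctr mm 440.6 -257.1 ang 19.3 size 46.4 29.2 z 0.0299 134
scene bar ctr mm 439.6 -345.8 ang 159.8 size 44.1 27.8 z 0.0314 131
scene bar ctr mm 568.7 -374.3 ang 44.7 size 45.8 30.0 z 0.0297 154
t 32.1 pos [0.5762 0.3149 0.169 ] zyaw 103.21 ydown [-0.0036 -0.0028 -1.    ] F [-0.8 -0.2 -0.6] T [ 0.03  0.04 -0.01] open 0.445 q [ 0.35  0.33  1.69 -0.    1.13 -1.45]
rows 17
  travel [-0.0318, 0.0041, -0.1313] rot [0.0007, 0.292, 0.0001]
  travel [-0.0115, 0.0041, -0.1346] rot [0.0007, 0.292, 0.0001]
  travel [0.0092, 0.004, -0.1348] rot [0.0007, 0.292, 0.0001]
  travel [0.0296, 0.004, -0.1318] rot [0.0007, 0.292, 0.0001]
  travel [0.0493, 0.0039, -0.1258] rot [0.0007, 0.292, 0.0001]
  travel [0.0679, 0.0039, -0.1168] rot [0.0007, 0.292, 0.0001]
  travel [0.0849, 
[... 994 characters left out ...]
 0.0054, -0.1626] rot [0.0005, 0.0844, -0.0005]
  travel [-0.0509, 0.0053, -0.165] rot [0.0005, 0.0844, -0.0005]
  travel [-0.0436, 0.0053, -0.1671] rot [0.0005, 0.0844, -0.0005]
  travel [-0.0361, 0.0052, -0.1689] rot [0.0005, 0.0844, -0.0005]
  travel [-0.0287, 0.0052, -0.1703] rot [0.0005, 0.0844, -0.0005]
  travel [-0.0211, 0.0051, -0.1714] rot [0.0005, 0.0844, -0.0005]
  travel [-0.0135, 0.0051, -0.1722] rot [0.0005, 0.0844, -0.0005]
  travel [-0.0059, 0.005, -0.1726] rot [0.0005, 0.0844, -0.0005]
  travel [0.0017, 0.005, -0.1727] rot [0.0005, 0.0844, -0.0005]
  travel [0.0093, 0.0049, -0.1724] rot [0.0005, 0.0844, -0.0005]
  travel [0.017, 0.0049, -0.1719] rot [0.0005, 0.0844, -0.0005]
```

View pics/i.png

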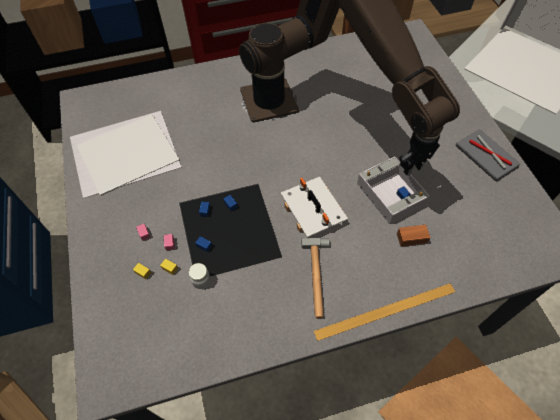

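Request:
arm_command(steps=[{"hand": 0.6,"travel": [-0.05,0,-0.11],"rotation": [0,0.08,0]},{"hand": 0.6,"travel": [-0.065,0,-0.16],"rotation": [0,0.08,0]},{"hand": 0.6,"travel": [-0.058,0,-0.163],"rotation": [0,0.08,0]},{"hand": 0.6,"travel": [-0.051,0,-0.165],"rotation": [0,0.08,0]},{"hand": 0.6,"travel": [-0.044,0,-0.167],"rotation": [0,0.08,0]},{"hand": 0.6,"travel": [-0.036,0,-0.169],"rotation": [0,0.08,0]},{"hand": 0.6,"travel": [-0.029,0,-0.17],"rotation": [0,0.08,0]},{"hand": 0.6,"travel": [-0.021,0,-0.171],"rotation": [0,0.08,0]},{"hand": 0.6,"travel": [-0.014,0,-0.172],"rotation": [0,0.08,0]},{"hand": 0.6,"travel": [-0.006,0,-0.172],"rotation": [0,0.08,0]},{"hand": 0.6,"travel": [0.002,0,-0.172],"rotation": [0,0.08,0]},{"hand": 0.6,"travel": [0.009,0,-0.172],"rotation": [0,0.08,0]},{"hand": 0.6,"travel": [0.017,0,-0.12],"rotation": [0,0.08,0]}])

```text
time: 33.72
eef_pos: [0.4379, -0.3283, 0.1488]
tcp_rot: [-0.697, 0.13, -0.101, 0.698]
contact_force: [0.1, 0.2, -0.8]
opening: 0.604
```

```bash
python3 - <<'E'
from h import *
avg(7)
plan([.4412,-.345,.09],70.4,n=1)
E
```

```text
t 34.08 pos [ 0.4392 -0.3255  0.1497] zyaw 71.53 ydown [-0.0391  0.0077 -0.9992] F [-0.3 -0.3 -0. ] T [ 0.02 -0.02  0.  ] open 0.604 q [-0.81  0.14  1.96 -0.03  1.08 -2.05]
rows 1
  travel [0.0348, 0.1982, -0.0585] rot [0.0104, 0.0374, -0.0755]
```

Request:
arm_command(steps=[{"hand": 0.6,"travel": [0.035,0.1,-0.058],"rotation": [0.01,0.037,-0.075]},{"hand": 0.6,"travel": [0,0.12,0],"rotation": [0,0,0]}])

```text
time: 34.33
eef_pos: [0.4458, -0.3451, 0.0859]
tcp_rot: [0.699, -0.116, 0.122, -0.695]
contact_force: [-0.5, 0.5, 0.4]
opening: 0.597
```

```bash
python3 - <<'E'
from h import *
avg(8)
plan([.4412,-.345,.031],70.4,n=1)
E
```

```text
t 34.73 pos [ 0.4458 -0.3455  0.0876] zyaw 70.62 ydown [ 0.0069 -0.0069 -1.    ] F [-0.3 -0.4  0.8] T [-0.03 -0.02 -0.03] open 0.605 q [-0.84  0.24  1.97  0.    0.92 -2.07]
rows 1
  travel [-0.0169, 0.1884, -0.0027] rot [0.008, 0.0073, 0.0168]
```

Request:
arm_command(steps=[{"hand": 0.6,"travel": [-0.017,0.05,-0.003],"rotation": [0.008,0.007,0.017]},{"hand": 0.6,"travel": [-0.002,0.07,0],"rotation": [0.002,0,0.003]},{"hand": 0.6,"travel": [0,0.05,0],"rotation": [0.002,0,0.003]},{"hand": 0.6,"travel": [0,0.02,0],"rotation": [0,0,0]}])

```text
time: 35.22
eef_pos: [0.4407, -0.3456, 0.0302]
tcp_rot: [-0.697, 0.12, -0.12, 0.697]
contact_force: [-0.1, 0.1, -0.2]
opening: 0.602
```

```bash
python3 - <<'E'
from h import *
avg(8)
plan([.4412,-.345,.031],70.4,n=1)
E
```

```text
t 35.62 pos [ 0.4417 -0.3465  0.0323] zyaw 70.41 ydown [ 0.0022 -0.0023 -1.    ] F [-0.6 -1.   0.5] T [-0.    0.06  0.02] open 0.596 q [-0.85  0.33  1.98  0.    0.82 -2.07]
rows 1
  travel [-0.0031, 0.0043, 0.0041] rot [0.0028, 0.0003, 0.0055]
```

Good; grasp and lift, then carry.

Request:
arm_command(steps=[{"hand": 0.5,"travel": [-0.003,0.004,0.004],"rotation": [0.003,0,0.005]},{"hand": 0.3,"travel": [0,0,0],"rotation": [0,0,0]},{"hand": 0.1,"travel": [0,0,0],"rotation": [0,0,0]},{"hand": 0.1,"travel": [0,0,0],"rotation": [0,0,0]},{"hand": 0.1,"travel": [0,0,0],"rotation": [0,0,0]},{"hand": 0.1,"travel": [0,-0.05,0],"rotation": [0,0,0]},{"hand": 0.1,"travel": [0,-0.12,0],"rotation": [0,0,0]},{"hand": 0.1,"travel": [0,-0.15,0],"rotation": [0,0,0]},{"hand": 0.1,"travel": [0,-0.12,0],"rotation": [0,0,0]}])

```text
time: 36.75
eef_pos: [0.4385, -0.342, 0.1635]
tcp_rot: [-0.694, 0.123, -0.117, 0.699]
contact_force: [0.2, -1.6, -3.2]
opening: 0.315
```

```bash
python3 - <<'E'
from h import *
avg(4)
plan([.5224,.3031,.18],103.2,vmax=.052)
E
```

```text
t 36.95 pos [ 0.4385 -0.342   0.1615] zyaw 70.42 ydown [-0.0076  0.0087 -0.9999] F [-0.4  0.4 -3.5] T [ 0.01 -0.02  0.05] open 0.313 q [-0.84  0.13  1.94  0.    1.08 -2.07]
rows 13
  travel [-0.0352, -0.0035, 0.1631] rot [-0.0012, -0.0841, -0.0012]
  travel [-0.028, -0.0036, 0.1645] rot [-0.0012, -0.0841, -0.0012]
  travel [-0.0207, -0.0037, 0.1655] rot [-0.0012, -0.0841, -0.0012]
  travel [-0.0134, -0.0038, 0.1663] rot [-0.0012, -0.0841, -0.0012]
  travel [-0.0061, -0.004, 0.1667] rot [-0.0012, -0.0841, -0.0012]
  travel [0.0012, -0.0041, 0.1668] rot [-0.0012, -0.0841, -0.0012]
  travel [0.0086, -0.0042, 0.1666] rot [-0.0012, -0.0841, -0.0012]
  travel [0.0159, -0.0043, 0.1661] rot [-0.0012, -0.0841, -0.0012]
  travel [0.0232, -0.0044, 0.1652] rot [-0.0012, -0.0841, -0.0012]
  travel [0.0304, -0.0045, 0.164] rot [-0.0012, -0.0841, -0.0012]
  travel [0.0376, -0.0045, 0.1625] rot [-0.0012, -0.0841, -0.0012]
  travel [0.0448, -0.0046, 0.1607] rot [-0.0012, -0.0841, -0.0012]
  travel [0.0518, -0.0047, 0.1586] rot [-0.0012, -0.0841, -0.0012]
```

Request:
arm_command(steps=[{"hand": 0.1,"travel": [-0.03,-0.004,0.11],"rotation": [-0.001,-0.084,-0.001]},{"hand": 0.1,"travel": [-0.028,-0.006,0.164],"rotation": [-0.001,-0.084,-0.001]},{"hand": 0.1,"travel": [-0.02,-0.006,0.166],"rotation": [-0.001,-0.084,-0.001]},{"hand": 0.1,"travel": [-0.013,-0.006,0.166],"rotation": [-0.001,-0.084,-0.001]},{"hand": 0.1,"travel": [-0.006,-0.006,0.167],"rotation": [-0.001,-0.084,-0.001]},{"hand": 0.1,"travel": [0.001,-0.006,0.167],"rotation": [-0.001,-0.084,-0.001]},{"hand": 0.1,"travel": [0.009,-0.006,0.167],"rotation": [-0.001,-0.084,-0.001]},{"hand": 0.1,"travel": [0.016,-0.006,0.166],"rotation": [-0.001,-0.084,-0.001]},{"hand": 0.1,"travel": [0.023,-0.006,0.165],"rotation": [-0.001,-0.084,-0.001]},{"hand": 0.1,"travel": [0.03,-0.006,0.164],"rotation": [-0.001,-0.084,-0.001]},{"hand": 0.1,"travel": [0.038,-0.006,0.162],"rotation": [-0.001,-0.084,-0.001]},{"hand": 0.1,"travel": [0.045,-0.006,0.161],"rotation": [-0.001,-0.084,-0.001]},{"hand": 0.1,"travel": [0.052,-0.006,0.12],"rotation": [-0.001,-0.084,-0.001]}])

```text
time: 38.58
eef_pos: [0.4994, 0.2968, 0.1547]
tcp_rot: [-0.695, -0.065, 0.105, 0.709]
contact_force: [0.2, -0.5, -1.8]
opening: 0.311
```

```bash
python3 - <<'E'
from h import *
avg(8)
plan([.5224,.3031,.14],103.2,n=1)
E
```

```text
t 38.98 pos [0.5009 0.2942 0.1571] zyaw 103.54 ydown [-0.0562  0.0141 -0.9983] F [-0.   0.7 -1.3] T [-0.07 -0.06  0.06] open 0.314 q [ 0.34  0.2   1.87  0.04  1.12 -1.48]
rows 1
  travel [0.0795, 0.0532, 0.0107] rot [-0.0511, 0.0125, -0.0983]
```

Request:
arm_command(steps=[{"hand": 0.1,"travel": [0.08,0.03,0.011],"rotation": [-0.051,0.012,-0.098]}])

```text
time: 39.1
eef_pos: [0.5235, 0.3019, 0.1475]
tcp_rot: [0.703, 0.081, -0.08, -0.702]
contact_force: [0.1, 0.4, -2.7]
opening: 0.314
```

```bash
python3 - <<'E'
from h import *
avg(8)
plan([.5224,.3031,.037],103.2,n=4)
E
```

```text
t 39.5 pos [0.5228 0.3028 0.1473] zyaw 103.19 ydown [-2.e-04  2.e-04 -1.e+00] F [-0.5 -0.2 -2.4] T [ 0.04  0.05 -0.  ] open 0.316 q [ 0.36  0.24  1.84  0.    1.06 -1.44]
rows 4
  travel [-0.0002, 0.092, 0.0003] rot [-0.0001, -0.0, -0.0001]
  travel [-0.0002, 0.092, 0.0003] rot [-0.0001, -0.0, -0.0001]
  travel [-0.0002, 0.092, 0.0003] rot [-0.0001, -0.0, -0.0001]
  travel [-0.0002, 0.092, 0.0003] rot [-0.0001, -0.0, -0.0001]
```

Request:
arm_command(steps=[{"hand": 0.1,"travel": [0,0.07,0],"rotation": [0,0,0]},{"hand": 0.1,"travel": [0,0.08,0],"rotation": [0,0,0]},{"hand": 0.1,"travel": [0,0.08,0],"rotation": [0,0,0]},{"hand": 0.1,"travel": [0,0.06,0],"rotation": [0,0,0]},{"hand": 0.1,"travel": [0,0.045,0],"rotation": [0,0,0]}])

```text
time: 40.12
eef_pos: [0.522, 0.3024, 0.0413]
tcp_rot: [-0.702, -0.081, 0.081, 0.703]
contact_force: [-0.1, 0.7, -2.4]
opening: 0.309
```

```bash
python3 - <<'E'
from h import *
avg(8)
plan([.5224,.3031,.036],103.2,n=1)
E
```

```text
t 40.52 pos [0.5235 0.303  0.0444] zyaw 103.18 ydown [ 0.0037  0.002  -1.    ] F [-0.1 -0.3 -2.3] T [-0.01  0.02 -0.02] open 0.308 q [ 0.36  0.39  1.87  0.    0.87 -1.44]
rows 1
  travel [-0.0036, 0.028, 0.0013] rot [-0.0021, -0.0006, 0.0077]
```

Request:
arm_command(steps=[{"hand": 0.1,"travel": [-0.003,0.026,0],"rotation": [-0.002,0,0.007]},{"hand": 0.1,"travel": [0,0.004,0],"rotation": [0,0,0]},{"hand": 0.45,"travel": [0,0,0],"rotation": [0,0,0]},{"hand": 0.45,"travel": [0,0,0],"rotation": [0,0,0]},{"hand": 0.45,"travel": [0,-0.05,0],"rotation": [0,0,0]},{"hand": 0.45,"travel": [0,-0.12,0],"rotation": [0,0,0]},{"hand": 0.45,"travel": [0,-0.15,0],"rotation": [0,0,0]},{"hand": 0.45,"travel": [0,-0.12,0],"rotation": [0,0,0]}])

```text
time: 41.52
eef_pos: [0.5232, 0.3027, 0.174]
tcp_rot: [0.703, 0.082, -0.081, -0.702]
contact_force: [0.6, -0.1, -0.1]
opening: 0.453
```

```bash
python3 - <<'E'
from h import *
avg(4)
for c in("top","scene"):
    p,D=ctrl.read_camera(c);bars(p,D,c)
plan([.4415,-.2565,.15],109.2,vmax=.055)
E
```

```text
top bar ctr mm 579.0 315.6 ang 13.8 size 41.7 26.5 z 0.0336 204
top bar ctr mm 572.2 -373.2 ang 44.2 size 42.5 28.0 z 0.0294 221
top bar ctr mm 524.0 303.0 ang 15.3 size 42.3 27.3 z 0.0338 212
top bar ctr mm 442.2 -255.9 ang 18.7 size 43.6 28.0 z 0.03 216
scene bar ctr mm 548.2 306.9 ang 12.7 size 94.6 30.5 z 0.0345 212
scene bar ctr mm 438.0 -258.2 ang 21.1 size 46.8 29.8 z 0.0298 131
scene bar ctr mm 568.2 -375.6 ang 42.9 size 44.4 28.9 z 0.0304 148
t 41.83 pos [0.5219 0.302  0.1694] zyaw 103.24 ydown [-0.0026 -0.0028 -1.    ] F [0.2 0.1 0.2] T [-0.03  0.04  0.02] open 0.451 q [ 0.36  0.22  1.83 -0.    1.1  -1.44]
rows 11
  travel [-0.0625, 0.0064, -0.1591] rot [0.0003, -0.0181, -0.0006]
  travel [-0.064, 0.0064, -0.1585] rot [0.0003, -0.0181, -0.0006]
  travel [-0.0655, 0.0063, -0.1579] rot [0.0003, -0.0181, -0.0006]
  travel [-0.067, 0.0063, -0.1573] rot [0.0003, -0.0181, -0.0006]
  travel [-0.0684, 0.0062, -0.1567] rot [0.0003, -0.0181, -0.0006]
  travel [-0.0699, 0.0062, -0.156] rot [0.0003, -0.0181, -0.0006]
  travel [-0.0714, 0.0061, -0.1554] rot [0.0003, -0.0181, -0.0006]
  travel [-0.0729, 0.0061, -0.1547] rot [0.0003, -0.0181, -0.0006]
  travel [-0.0743, 0.006, -0.154] rot [0.0003, -0.0181, -0.0006]
  travel [-0.0758, 0.006, -0.1533] rot [0.0003, -0.0181, -0.0006]
  travel [-0.0772, 0.0059, -0.1525] rot [0.0003, -0.0181, -0.0006]
```

Request:
arm_command(steps=[{"hand": 0.6,"travel": [-0.03,0,-0.11],"rotation": [0,-0.018,0]},{"hand": 0.6,"travel": [-0.055,0,-0.159],"rotation": [0,-0.018,0]},{"hand": 0.6,"travel": [-0.06,0,-0.158],"rotation": [0,-0.018,0]},{"hand": 0.6,"travel": [-0.065,0,-0.157],"rotation": [0,-0.018,0]},{"hand": 0.6,"travel": [-0.066,0,-0.157],"rotation": [0,-0.018,0]},{"hand": 0.6,"travel": [-0.067,0,-0.156],"rotation": [0,-0.018,0]},{"hand": 0.6,"travel": [-0.07,0,-0.155],"rotation": [0,-0.018,0]},{"hand": 0.6,"travel": [-0.07,0,-0.155],"rotation": [0,-0.018,0]},{"hand": 0.6,"travel": [-0.072,0,-0.154],"rotation": [0,-0.018,0]},{"hand": 0.6,"travel": [-0.073,0,-0.153],"rotation": [0,-0.018,0]},{"hand": 0.6,"travel": [-0.06,0,-0.12],"rotation": [0,-0.018,0]}])

```text
time: 43.2
eef_pos: [0.4471, -0.2379, 0.1512]
tcp_rot: [-0.693, -0.109, 0.133, 0.7]
contact_force: [0.6, 0.5, -0.4]
opening: 0.6
```

```bash
python3 - <<'E'
from h import *
avg(7)
plan([.4412,-.2565,.09],109.2,n=1)
E
```

```text
t 43.55 pos [ 0.4482 -0.2352  0.1522] zyaw 109.83 ydown [-0.0353  0.0041 -0.9994] F [-0.9 -0.1 -0.5] T [ 0.02  0.   -0.02] open 0.601 q [-0.68  0.04  2.06 -0.02  1.07 -2.58]
rows 1
  travel [-0.0396, 0.2076, -0.0621] rot [-0.0299, 0.0215, -0.0609]
```

Request:
arm_command(steps=[{"hand": 0.6,"travel": [-0.04,0.1,-0.062],"rotation": [-0.03,0.021,-0.061]},{"hand": 0.6,"travel": [-0.01,0.12,0],"rotation": [0,0,0]}])

```text
time: 43.8
eef_pos: [0.4426, -0.2573, 0.0884]
tcp_rot: [0.699, 0.122, -0.117, -0.694]
contact_force: [0.3, -0.2, 0.4]
opening: 0.599
```

```bash
python3 - <<'E'
from h import *
avg(8)
plan([.4412,-.2565,.031],109.2,n=1)
E
```

```text
t 44.2 pos [ 0.4432 -0.2578  0.09  ] zyaw 109.48 ydown [ 0.0081 -0.006  -0.9999] F [ 0.2 -1.   0.2] T [0.02 0.04 0.01] open 0.606 q [-0.73  0.13  2.09  0.    0.91 -2.64]
rows 1
  travel [-0.0059, 0.1967, 0.0078] rot [0.0159, 0.0095, 0.0109]
```

Request:
arm_command(steps=[{"hand": 0.6,"travel": [-0.006,0.05,0.007],"rotation": [0.016,0.009,0.011]},{"hand": 0.6,"travel": [-0.002,0.07,0],"rotation": [0.002,0,0.003]},{"hand": 0.6,"travel": [0,0.05,0],"rotation": [0.002,0,0.003]},{"hand": 0.6,"travel": [0,0.024,0],"rotation": [0,0,0]}])

```text
time: 44.7
eef_pos: [0.4416, -0.2575, 0.0313]
tcp_rot: [0.698, 0.118, -0.118, -0.697]
contact_force: [0.4, 0.2, 0.1]
opening: 0.605
```

```bash
python3 - <<'E'
from h import *
avg(8)
plan([.4412,-.2565,.031],109.2,n=1)
E
```

```text
t 45.1 pos [ 0.4425 -0.2582  0.0333] zyaw 109.22 ydown [ 0.0016 -0.004  -1.    ] F [-0.8  0.5  0.2] T [-0.02  0.01  0.02] open 0.604 q [-0.73  0.24  2.1  -0.    0.8  -2.63]
rows 1
  travel [-0.0022, 0.0077, 0.0069] rot [0.0083, 0.0006, 0.0004]
```

Request:
arm_command(steps=[{"hand": 0.5,"travel": [-0.002,0.007,0.007],"rotation": [0.008,0,0]},{"hand": 0.3,"travel": [0,0,0],"rotation": [0,0,0]},{"hand": 0.1,"travel": [0,0,0],"rotation": [0,0,0]},{"hand": 0.1,"travel": [0,0,0],"rotation": [0,0,0]},{"hand": 0.1,"travel": [0,0,0],"rotation": [0,0,0]},{"hand": 0.1,"travel": [0,-0.05,0],"rotation": [0,0,0]},{"hand": 0.1,"travel": [0,-0.12,0],"rotation": [0,0,0]},{"hand": 0.1,"travel": [0,-0.15,0],"rotation": [0,0,0]},{"hand": 0.1,"travel": [0,-0.12,0],"rotation": [0,0,0]}])

```text
time: 46.22
eef_pos: [0.4381, -0.2537, 0.164]
tcp_rot: [-0.694, -0.116, 0.12, 0.7]
contact_force: [0.7, -0.3, -2.1]
opening: 0.314
```

```bash
python3 - <<'E'
from h import *
avg(4)
plan([.5361,.2447,.18],103.2,vmax=.052)
E
```

```text
t 46.42 pos [ 0.4381 -0.2537  0.1621] zyaw 109.22 ydown [-0.0082  0.0075 -0.9999] F [-0.2  1.1 -3.2] T [-0.04  0.05 -0.  ] open 0.309 q [-0.73  0.02  2.06  0.    1.07 -2.63]
rows 10
  travel [0.0855, -0.005, 0.1462] rot [-0.0018, 0.0201, -0.0011]
  travel [0.084, -0.0051, 0.1471] rot [-0.0018, 0.0201, -0.0011]
  travel [0.0824, -0.0052, 0.1479] rot [-0.0018, 0.0201, -0.0011]
  travel [0.0809, -0.0053, 0.1488] rot [-0.0018, 0.0201, -0.0011]
  travel [0.0793, -0.0054, 0.1496] rot [-0.0018, 0.0201, -0.0011]
  travel [0.0777, -0.0055, 0.1504] rot [-0.0018, 0.0201, -0.0011]
  travel [0.0761, -0.0056, 0.1512] rot [-0.0018, 0.0201, -0.0011]
  travel [0.0745, -0.0057, 0.152] rot [-0.0018, 0.0201, -0.0011]
  travel [0.073, -0.0058, 0.1528] rot [-0.0018, 0.0201, -0.0011]
  travel [0.0713, -0.0059, 0.1536] rot [-0.0018, 0.0201, -0.0011]
```

Request:
arm_command(steps=[{"hand": 0.1,"travel": [0.06,-0.005,0.1],"rotation": [-0.002,0.02,-0.001]},{"hand": 0.1,"travel": [0.09,-0.007,0.147],"rotation": [-0.002,0.02,-0.001]},{"hand": 0.1,"travel": [0.09,-0.007,0.148],"rotation": [-0.002,0.02,-0.005]},{"hand": 0.1,"travel": [0.088,-0.007,0.149],"rotation": [-0.002,0.02,-0.005]},{"hand": 0.1,"travel": [0.086,-0.007,0.15],"rotation": [-0.002,0.02,-0.005]},{"hand": 0.1,"travel": [0.085,-0.007,0.15],"rotation": [-0.002,0.02,-0.005]},{"hand": 0.1,"travel": [0.084,-0.007,0.151],"rotation": [-0.002,0.02,-0.005]},{"hand": 0.1,"travel": [0.08,-0.007,0.152],"rotation": [-0.002,0.02,-0.005]},{"hand": 0.1,"travel": [0.078,-0.007,0.152],"rotation": [-0.002,0.02,-0.005]},{"hand": 0.1,"travel": [0.06,-0.006,0.11],"rotation": [-0.002,0.02,-0.005]}])

```text
time: 47.68
eef_pos: [0.5381, 0.2337, 0.1579]
tcp_rot: [-0.698, -0.067, 0.087, 0.707]
contact_force: [0.7, 0.1, -1.8]
opening: 0.316
```

```bash
python3 - <<'E'
from h import *
avg(8)
plan([.5361,.2447,.14],103.2,n=1)
E
```

```text
t 48.08 pos [0.5392 0.2308 0.1603] zyaw 102.42 ydown [-0.0257  0.0108 -0.9996] F [ 0.4  0.5 -2.9] T [ 0.01 -0.02 -0.  ] open 0.312 q [ 0.23  0.2   1.87  0.02  1.1  -1.57]
rows 1
  travel [0.0014, 0.0683, 0.0465] rot [-0.0309, -0.0255, -0.0434]
```

Request:
arm_command(steps=[{"hand": 0.1,"travel": [0.001,0.04,0.046],"rotation": [-0.031,-0.025,-0.043]}])

```text
time: 48.2
eef_pos: [0.5377, 0.243, 0.1496]
tcp_rot: [0.703, 0.081, -0.079, -0.702]
contact_force: [-0.5, 0.1, -3.1]
opening: 0.311
```

```bash
python3 - <<'E'
from h import *
avg(8)
plan([.5361,.2447,.036],103.2,n=4)
E
```

```text
t 48.6 pos [0.5368 0.244  0.1492] zyaw 103.14 ydown [ 8.e-04  2.e-04 -1.e+00] F [ 0.4  0.5 -3.1] T [-0.03 -0.    0.04] open 0.313 q [ 0.25  0.21  1.88 -0.    1.05 -1.55]
rows 4
  travel [-0.0005, 0.0943, 0.0007] rot [0.0, -0.0005, 0.0004]
  travel [-0.0005, 0.0943, 0.0007] rot [0.0, -0.0005, 0.0004]
  travel [-0.0005, 0.0943, 0.0007] rot [0.0, -0.0005, 0.0004]
  travel [-0.0005, 0.0943, 0.0007] rot [0.0, -0.0005, 0.0004]
```

Request:
arm_command(steps=[{"hand": 0.1,"travel": [-0.001,0.07,0.002],"rotation": [0,0,0]},{"hand": 0.1,"travel": [-0.001,0.08,0],"rotation": [0,0,0]},{"hand": 0.1,"travel": [0,0.08,0],"rotation": [0,0,0]},{"hand": 0.1,"travel": [0,0.06,0],"rotation": [0,0,0]},{"hand": 0.1,"travel": [0,0.05,0],"rotation": [0,0,0]}])

```text
time: 49.22
eef_pos: [0.541, 0.244, 0.0491]
tcp_rot: [-0.702, -0.084, 0.076, 0.703]
contact_force: [-0.3, -0.0, -2.4]
opening: 0.309
```

```bash
python3 - <<'E'
from h import *
avg(8)
plan([.5361,.2447,.036],103.2,n=1)
E
```

```text
t 49.62 pos [0.5414 0.2444 0.0508] zyaw 103.04 ydown [ 0.0121  0.0031 -0.9999] F [ 0.6 -0.4 -2.4] T [-0.03  0.01 -0.05] open 0.317 q [ 0.25  0.36  1.91 -0.    0.87 -1.54]
rows 1
  travel [-0.0177, 0.0492, 0.0049] rot [-0.0005, -0.0053, 0.0239]
```

Request:
arm_command(steps=[{"hand": 0.1,"travel": [-0.017,0.025,0.004],"rotation": [0,-0.005,0.024]},{"hand": 0.1,"travel": [0,0.02,0],"rotation": [0,0,0]}])

```text
time: 49.88
eef_pos: [0.5368, 0.2448, 0.038]
tcp_rot: [-0.702, -0.082, 0.081, 0.703]
contact_force: [-0.2, -0.9, -2.5]
opening: 0.311
```

```bash
python3 - <<'E'
from h import *
avg(8)
plan([.5361,.2447,.036],103.2,n=1)
E
```

```text
t 50.27 pos [0.5373 0.2447 0.0385] zyaw 103.19 ydown [ 2.5e-03  9.0e-04 -1.0e+00] F [-0.4 -0.4 -3.3] T [-0.04 -0.03 -0.04] open 0.316 q [ 0.26  0.37  1.91  0.    0.86 -1.55]
rows 1
  travel [-0.004, 0.0084, 0.0008] rot [-0.0006, -0.0002, 0.0051]
```

Request:
arm_command(steps=[{"hand": 0.1,"travel": [-0.004,0.009,0],"rotation": [0,0,0.005]},{"hand": 0.45,"travel": [0,0,0],"rotation": [0,0,0]},{"hand": 0.45,"travel": [0,0,0],"rotation": [0,0,0]},{"hand": 0.45,"travel": [0,-0.05,0],"rotation": [0,0,0]},{"hand": 0.45,"travel": [0,-0.12,0],"rotation": [0,0,0]},{"hand": 0.45,"travel": [0,-0.15,0],"rotation": [0,0,0]},{"hand": 0.45,"travel": [0,-0.12,0],"rotation": [0,0,0]}])

```text
time: 51.15
eef_pos: [0.5369, 0.245, 0.1751]
tcp_rot: [-0.702, -0.081, 0.08, 0.703]
contact_force: [0.6, 0.6, 0.5]
opening: 0.452
```

```bash
python3 - <<'E'
from h import *
avg(4)
for c in("top","scene"):
    p,D=ctrl.read_camera(c);bars(p,D,c)
plan([.5705,-.374,.15],-45.7,vmax=.055)
E
```

```text
top bar ctr mm 572.2 -373.5 ang 45.4 size 42.5 29.0 z 0.0296 219
top bar ctr mm 536.3 244.5 ang 13.9 size 40.2 26.6 z 0.0341 180
top bar ctr mm 520.2 291.7 ang 6.0 size 29.6 9.8 z 0.0334 79
scene bar ctr mm 522.6 301.6 ang 6.1 size 44.2 28.4 z 0.0343 116
scene bar ctr mm 536.9 244.0 ang 12.0 size 43.3 27.4 z 0.0341 112
scene bar ctr mm 576.6 311.9 ang 10.2 size 37.8 29.8 z 0.0345 88
scene bar ctr mm 569.9 -374.7 ang 45.2 size 44.9 30.0 z 0.0309 151
t 51.45 pos [0.5355 0.2448 0.1709] zyaw 103.14 ydown [-3.3e-03  9.0e-04 -1.0e+00] F [ 0.9 -0.3 -0.2] T [-0.01  0.04 -0.02] open 0.449 q [ 0.26  0.18  1.86  0.    1.1  -1.55]
rows 17
  travel [-0.0209, 0.004, -0.1197] rot [0.0004, 0.2918, -0.0004]
  travel [-0.0024, 0.0039, -0.1215] rot [0.0004, 0.2918, -0.0004]
  travel [0.0161, 0.0039, -0.1205] rot [0.0004, 0.2918, -0.0004]
  travel [0.0343, 0.0039, -0.1166] rot [0.0004, 0.2918, -0.0004]
  travel [0.0516, 0.0039, -0.11] rot [0.0004, 0.2918, -0.0004]
  travel [0.0677, 0.0039, -0.1009] rot [0.0004, 0.2918, -0.0004]
  travel [0.0823, 0.0039, -0.0894] rot [0.0004, 0.2918, -0.0004]
  travel [0.095, 0.0039, -0.0758] rot [0.0004, 0.2918, -0.0004]
  travel [0.1054, 0.0039, -0.0605] rot [0.0004, 0.2918, -0.0004]
  travel [0.1134, 0.0039, -0.0437] rot [0.0004, 0.2918, -0.0004]
  travel [0.1187, 0.0039, -0.026] rot [0.0004, 0.2918, -0.0004]
  travel [0.1213, 0.0039, -0.0076] rot [0.0004, 0.2918, -0.0004]
  travel [0.121, 0.004, 0.0109] rot [0.0004, 0.2918, -0.0004]
  travel [0.118, 0.004, 0.0292] rot [0.0004, 0.2918, -0.0004]
  travel [0.1121, 0.004, 0.0468] rot [0.0004, 0.2918, -0.0004]
  travel [0.1037, 0.004, 0.0634] rot [0.0004, 0.2918, -0.0004]
  travel [0.0928, 0.0041, 0.0784] rot [0.0004, 0.2918, -0.0004]
```

Request:
arm_command(steps=[{"hand": 0.6,"travel": [-0.015,0,-0.1],"rotation": [0,0.29,0]},{"hand": 0.6,"travel": [-0.002,0,-0.121],"rotation": [0,0.29,0]},{"hand": 0.6,"travel": [0.016,0,-0.12],"rotation": [0,0.29,0]},{"hand": 0.6,"travel": [0.034,0,-0.117],"rotation": [0,0.29,0]},{"hand": 0.6,"travel": [0.052,0,-0.11],"rotation": [0,0.29,0]},{"hand": 0.6,"travel": [0.068,0,-0.1],"rotation": [0,0.29,0]},{"hand": 0.6,"travel": [0.082,0,-0.09],"rotation": [0,0.29,0]},{"hand": 0.6,"travel": [0.095,0,-0.076],"rotation": [0,0.29,0]},{"hand": 0.6,"travel": [0.105,0,-0.06],"rotation": [0,0.29,0]},{"hand": 0.6,"travel": [0.113,0,-0.044],"rotation": [0,0.29,0]},{"hand": 0.6,"travel": [0.119,0,-0.026],"rotation": [0,0.29,0]},{"hand": 0.6,"travel": [0.121,0,-0.008],"rotation": [0,0.29,0]},{"hand": 0.6,"travel": [0.121,0,0.011],"rotation": [0,0.29,0]},{"hand": 0.6,"travel": [0.118,0,0.029],"rotation": [0,0.29,0]},{"hand": 0.6,"travel": [0.112,0,0.047],"rotation": [0,0.29,0]},{"hand": 0.6,"travel": [0.104,0,0.063],"rotation": [0,0.29,0]},{"hand": 0.6,"travel": [0.07,0,0.06],"rotation": [0,0.29,0]}])

```text
time: 53.58
eef_pos: [0.5329, -0.3719, 0.1312]
tcp_rot: [-0.263, 0.678, -0.649, 0.226]
contact_force: [0.1, 0.1, 0.2]
opening: 0.597
```

```bash
python3 - <<'E'
from h import *
avg(7)
plan([.5705,-.374,.1],-45.2,n=1)
E
```

```text
t 53.92 pos [ 0.534  -0.3697  0.133 ] zyaw -49.16 ydown [-0.0611  0.0194 -0.9979] F [ 0.2 -0.   0.2] T [-0.    0.01 -0.05] open 0.603 q [-0.75  0.38  1.7  -0.03  1.12  0.12]
rows 1
  travel [-0.0863, 0.102, 0.0962] rot [0.1065, -0.1302, 0.0604]
```

Request:
arm_command(steps=[{"hand": 0.6,"travel": [-0.086,0.06,0.096],"rotation": [0.106,-0.13,0.06]}])

```text
time: 54.05
eef_pos: [0.5721, -0.3743, 0.1145]
tcp_rot: [0.27, -0.652, 0.655, -0.271]
contact_force: [-0.0, 0.7, 0.3]
opening: 0.603
```

```bash
python3 - <<'E'
from h import *
avg(8)
p,D=ctrl.read_camera("scene");bars(p,D,"scene")
plan([.5705,-.374,.031],-45.2,n=1)
E
```

```text
scene bar ctr mm 548.1 305.9 ang 12.9 size 97.1 30.1 z 0.0349 209
scene bar ctr mm 536.5 244.8 ang 11.6 size 43.6 27.7 z 0.0342 112
scene bar ctr mm 570.8 -379.1 ang 32.7 size 45.8 39.7 z 0.0306 150
t 54.5 pos [ 0.5711 -0.3744  0.1134] zyaw -45.21 ydown [ 2.e-04 -7.e-04 -1.e+00] F [-0.1  0.7 -0.5] T [-0.05 -0.02 -0.02] open 0.598 q [-0.73  0.44  1.65 -0.    1.05  0.06]
rows 1
  travel [0.0004, 0.2747, -0.0024] rot [-0.0012, -0.0003, 0.0007]
```

Request:
arm_command(steps=[{"hand": 0.6,"travel": [0,0.06,-0.002],"rotation": [0,0,0]},{"hand": 0.6,"travel": [0.002,0.07,-0.002],"rotation": [0,0,0]},{"hand": 0.6,"travel": [0.002,0.06,-0.002],"rotation": [0,0,0]},{"hand": 0.6,"travel": [0,0.04,0],"rotation": [0,0,0]}])

```text
time: 55.0
eef_pos: [0.5681, -0.3742, 0.0402]
tcp_rot: [0.269, -0.654, 0.654, -0.269]
contact_force: [0.6, -0.3, 1.0]
opening: 0.596
```

```bash
python3 - <<'E'
from h import *
avg(8)
plan([.5705,-.374,.031],-45.2,n=1)
E
```

```text
t 55.4 pos [ 0.5697 -0.3754  0.044 ] zyaw -45.25 ydown [ 0.004  -0.0043 -1.    ] F [-0.7 -0.1 -0.6] T [-0.02  0.02 -0.02] open 0.6 q [-0.73  0.53  1.67 -0.    0.93  0.06]
rows 1
  travel [-0.0051, 0.0435, -0.0016] rot [-0.0112, -0.0017, 0.0003]
```

Request:
arm_command(steps=[{"hand": 0.6,"travel": [-0.005,0.04,-0.001],"rotation": [-0.011,0,0]}])

```text
time: 55.52
eef_pos: [0.5717, -0.3751, 0.0338]
tcp_rot: [0.269, -0.653, 0.655, -0.27]
contact_force: [0.1, 0.4, -0.1]
opening: 0.603
```

```bash
python3 - <<'E'
from h import *
avg(8)
plan([.5705,-.374,.031],-45.2,n=1)
E
```

```text
t 55.92 pos [ 0.5707 -0.3742  0.0322] zyaw -45.25 ydown [ 2.e-04 -4.e-04 -1.e+00] F [ 0.7 -0.3  0.3] T [-0.    0.04 -0.01] open 0.595 q [-0.73  0.55  1.67 -0.    0.92  0.06]
rows 1
  travel [-0.0001, 0.004, -0.001] rot [-0.0008, -0.0016, 0.0003]
```

Request:
arm_command(steps=[{"hand": 0.3,"travel": [0,0,0],"rotation": [0,0,0]},{"hand": 0.1,"travel": [0,0,0],"rotation": [0,0,0]},{"hand": 0.1,"travel": [0,0,0],"rotation": [0,0,0]},{"hand": 0.1,"travel": [0,0,0],"rotation": [0,0,0]},{"hand": 0.1,"travel": [0,-0.05,0],"rotation": [0,0,0]},{"hand": 0.1,"travel": [0,-0.12,0],"rotation": [0,0,0]},{"hand": 0.1,"travel": [0,-0.15,0],"rotation": [0,0,0]},{"hand": 0.1,"travel": [0,-0.12,0],"rotation": [0,0,0]}])

```text
time: 56.92
eef_pos: [0.5674, -0.3714, 0.1624]
tcp_rot: [-0.271, 0.658, -0.65, 0.267]
contact_force: [0.1, 0.4, -3.1]
opening: 0.313
```

```bash
python3 - <<'E'
from h import *
avg(4)
plan([.5906,.2575,.18],-76.8,vmax=.052)
E
```

```text
t 57.12 pos [ 0.5674 -0.3714  0.1605] zyaw -45.26 ydown [-0.0102  0.0089 -0.9999] F [ 0.   0.4 -3.4] T [ 0.02 -0.    0.01] open 0.31 q [-0.73  0.38  1.63 -0.    1.14  0.06]
rows 13
  travel [-0.1177, -0.0036, -0.1104] rot [0.0019, 0.0809, 0.0007]
  travel [-0.113, -0.0037, -0.1153] rot [0.0019, 0.0809, 0.0007]
  travel [-0.108, -0.0038, -0.12] rot [0.0019, 0.0809, 0.0007]
  travel [-0.1028, -0.0039, -0.1244] rot [0.0019, 0.0809, 0.0007]
  travel [-0.0974, -0.004, -0.1287] rot [0.0019, 0.0809, 0.0007]
  travel [-0.0919, -0.004, -0.1327] rot [0.0019, 0.0809, 0.0007]
  travel [-0.0862, -0.0041, -0.1364] rot [0.0019, 0.0809, 0.0007]
  travel [-0.0804, -0.0043, -0.14] rot [0.0019, 0.0809, 0.0007]
  travel [-0.0744, -0.0044, -0.1432] rot [0.0019, 0.0809, 0.0007]
  travel [-0.0682, -0.0045, -0.1463] rot [0.0019, 0.0809, 0.0007]
  travel [-0.062, -0.0046, -0.149] rot [0.0019, 0.0809, 0.0007]
  travel [-0.0556, -0.0047, -0.1515] rot [0.0019, 0.0809, 0.0007]
  travel [-0.0492, -0.0049, -0.1537] rot [0.0019, 0.0809, 0.0007]
```

Request:
arm_command(steps=[{"hand": 0.1,"travel": [-0.085,-0.004,-0.08],"rotation": [0.002,0.081,0.001]},{"hand": 0.1,"travel": [-0.115,-0.006,-0.115],"rotation": [0.002,0.081,0.001]},{"hand": 0.1,"travel": [-0.11,-0.006,-0.12],"rotation": [0.002,0.081,0.001]},{"hand": 0.1,"travel": [-0.105,-0.006,-0.124],"rotation": [0.002,0.081,0.001]},{"hand": 0.1,"travel": [-0.1,-0.006,-0.129],"rotation": [0.002,0.081,0.001]},{"hand": 0.1,"travel": [-0.095,-0.006,-0.133],"rotation": [0.002,0.081,0.001]},{"hand": 0.1,"travel": [-0.09,-0.006,-0.136],"rotation": [0.002,0.081,0.001]},{"hand": 0.1,"travel": [-0.085,-0.006,-0.14],"rotation": [0.002,0.081,0.001]},{"hand": 0.1,"travel": [-0.08,-0.006,-0.143],"rotation": [0.002,0.081,0.001]},{"hand": 0.1,"travel": [-0.074,-0.006,-0.146],"rotation": [0.002,0.081,0.001]},{"hand": 0.1,"travel": [-0.068,-0.006,-0.149],"rotation": [0.002,0.081,0.001]},{"hand": 0.1,"travel": [-0.06,-0.006,-0.151],"rotation": [0.002,0.081,0.001]},{"hand": 0.1,"travel": [-0.05,-0.006,-0.11],"rotation": [0.002,0.081,0.001]}])

```text
time: 58.75
eef_pos: [0.5913, 0.2563, 0.1489]
tcp_rot: [-0.093, 0.71, -0.696, 0.05]
contact_force: [0.4, -0.5, -3.1]
opening: 0.311
```

```bash
python3 - <<'E'
from h import *
avg(8)
plan([.5906,.2575,.14],-76.8,n=1)
E
```

```text
t 59.15 pos [0.593  0.2533 0.1516] zyaw -78.45 ydown [-0.0589  0.015  -0.9982] F [ 0.3  0.5 -3.4] T [-0.03 -0.04 -0.01] open 0.313 q [0.24 0.34 1.71 0.03 1.15 1.59]
rows 1
  travel [0.003, 0.0391, -0.0143] rot [0.0521, -0.0535, 0.1038]
```

Request:
arm_command(steps=[{"hand": 0.1,"travel": [0.003,0.02,-0.014],"rotation": [0.052,-0.053,0.104]}])

```text
time: 59.28
eef_pos: [0.5923, 0.2558, 0.1463]
tcp_rot: [0.079, -0.702, 0.703, -0.082]
contact_force: [-0.7, 0.3, -2.5]
opening: 0.314
```

```bash
python3 - <<'E'
from h import *
avg(8)
plan([.5906,.2575,.036],-76.8,n=1)
E
```

```text
t 59.67 pos [0.5915 0.257  0.1462] zyaw -76.86 ydown [ 5.e-04  3.e-04 -1.e+00] F [ 0.3 -0.1 -2.2] T [ 0.01 -0.04  0.01] open 0.312 q [0.25 0.33 1.74 0.   1.08 1.59]
rows 1
  travel [0.0027, 0.3672, -0.0022] rot [0.0004, -0.0019, -0.0011]
```

Request:
arm_command(steps=[{"hand": 0.1,"travel": [0.003,0.07,-0.002],"rotation": [0,0,0]},{"hand": 0.1,"travel": [0,0.08,0],"rotation": [0,0,0]},{"hand": 0.1,"travel": [0,0.08,0],"rotation": [0,0,0]},{"hand": 0.1,"travel": [0,0.06,0],"rotation": [0,0,0]},{"hand": 0.1,"travel": [0,0.045,0],"rotation": [0,0,0]}])

```text
time: 60.3
eef_pos: [0.5907, 0.257, 0.0395]
tcp_rot: [-0.08, 0.703, -0.702, 0.081]
contact_force: [0.6, 0.6, -3.2]
opening: 0.311
```

```bash
python3 - <<'E'
from h import *
avg(8)
plan([.5906,.2575,.036],-76.8,n=1)
E
```

```text
t 60.7 pos [0.592  0.2575 0.0427] zyaw -76.91 ydown [ 0.0041  0.0015 -1.    ] F [-0.  -0.3 -2.2] T [ 0.03 -0.07 -0.03] open 0.311 q [0.25 0.47 1.77 0.   0.9  1.6 ]
rows 1
  travel [0.0047, 0.0223, -0.0012] rot [0.001, -0.0037, -0.0083]
```

Request:
arm_command(steps=[{"hand": 0.1,"travel": [0.004,0.021,-0.001],"rotation": [0.001,-0.003,-0.008]},{"hand": 0.1,"travel": [0,0.003,0],"rotation": [0,0,0]},{"hand": 0.45,"travel": [0,0,0],"rotation": [0,0,0]},{"hand": 0.45,"travel": [0,0,0],"rotation": [0,0,0]},{"hand": 0.45,"travel": [0,-0.05,0],"rotation": [0,0,0]},{"hand": 0.45,"travel": [0,-0.12,0],"rotation": [0,0,0]},{"hand": 0.45,"travel": [0,-0.15,0],"rotation": [0,0,0]},{"hand": 0.45,"travel": [0,-0.12,0],"rotation": [0,0,0]}])

```text
time: 61.7
eef_pos: [0.5909, 0.2579, 0.1739]
tcp_rot: [-0.08, 0.703, -0.702, 0.081]
contact_force: [0.5, -0.6, 0.2]
opening: 0.451
```

```bash
python3 - <<'E'
from h import *
avg(4)
plan([.5444,.0037,.17],-80.08,vmax=.05)
E
```

```text
t 61.9 pos [0.591  0.258  0.1726] zyaw -76.88 ydown [ 0.0016  0.0022 -1.    ] F [ 0.1  1.  -0.7] T [-0.06  0.02  0.04] open 0.446 q [0.25 0.3  1.72 0.   1.12 1.59]
rows 6
  travel [0.0573, 0.0011, 0.1317] rot [0.0006, 0.0178, -0.0006]
  travel [0.0561, 0.0012, 0.1323] rot [0.0006, 0.0178, -0.0006]
  travel [0.0548, 0.0012, 0.1328] rot [0.0006, 0.0178, -0.0006]
  travel [0.0536, 0.0013, 0.1333] rot [0.0006, 0.0178, -0.0006]
  travel [0.0523, 0.0014, 0.1338] rot [0.0006, 0.0178, -0.0006]
  travel [0.0511, 0.0014, 0.1343] rot [0.0006, 0.0178, -0.0006]
```

Request:
arm_command(steps=[{"hand": 0.4,"travel": [0.035,0,0.1],"rotation": [0,0.018,0]},{"hand": 0.4,"travel": [0.05,0,0.132],"rotation": [0,0.018,0]},{"hand": 0.4,"travel": [0.048,0,0.133],"rotation": [0,0.018,0]},{"hand": 0.4,"travel": [0.048,0,0.133],"rotation": [0,0.018,0]},{"hand": 0.4,"travel": [0.045,0,0.133],"rotation": [0,0.018,0]},{"hand": 0.4,"travel": [0.04,0,0.11],"rotation": [0,0.018,0]}])

```text
time: 62.65
eef_pos: [0.5508, 0.0188, 0.1613]
tcp_rot: [-0.068, 0.705, -0.703, 0.056]
contact_force: [0.2, 0.1, 0.4]
opening: 0.401
```

```bash
python3 - <<'E'
from h import *
avg(4)
for c in("top","scene"):
    p,D=ctrl.read_camera(c);bars(p,D,c);plate(p,D,c,.03,.045,.4,.7,-.12,.12);handle(p,D,c,.072,.09)
    cv2.imwrite(f"pics/j{c}.png",p)
plan([.5444,.0037,.12],-80.08,n=1)
E
```

```text
top bar ctr mm 592.4 257.3 ang 13.2 size 43.0 26.6 z 0.0337 223
top bar ctr mm 584.0 326.2 ang 9.1 size 44.1 27.4 z 0.0336 240
top bar ctr mm 537.3 245.1 ang 13.0 size 42.4 26.9 z 0.0337 220
top bar ctr mm 524.3 302.5 ang 11.9 size 43.0 27.5 z 0.0337 231
top plate 1847 0.0366 (array([545.2,   4.6]), array([189.7, 149.6]), 9.9)
top handle 10 [ 0.5177 -0.0055  0.0787] (array([519.,  -5.]), array([14.2,  2.6]), 3.1)
scene bar ctr mm 524.1 301.3 ang 11.0 size 42.5 28.3 z 0.0347 118
scene bar ctr mm 561.6 248.9 ang 13.8 size 96.1 29.3 z 0.0345 203
scene bar ctr mm 578.5 322.9 ang 101.4 size 31.4 30.0 z 0.0349 74
scene plate 1507 0.0377 (array([541.7,   3.3]), array([194.4, 152.3]), 9.9)
scene handle 79 [0.546  0.0015 0.0805] (array([544.3,   1.8]), array([66.7, 13. ]), 8.7)
t 62.95 pos [0.552  0.0211 0.1625] zyaw -79.87 ydown [-0.0152  0.0013 -0.9999] F [ 0.6 -0.9 -0.3] T [-0.04 -0.04 -0.03] open 0.4 q [-0.15  0.12  1.95 -0.    1.08  1.25]
rows 1
  travel [0.0331, 0.1419, 0.0531] rot [0.0075, 0.007, 0.0281]
```

View pics/jscene.png

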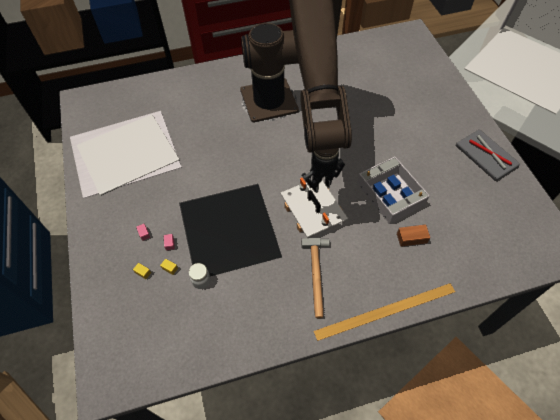

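View pics/jtop.png

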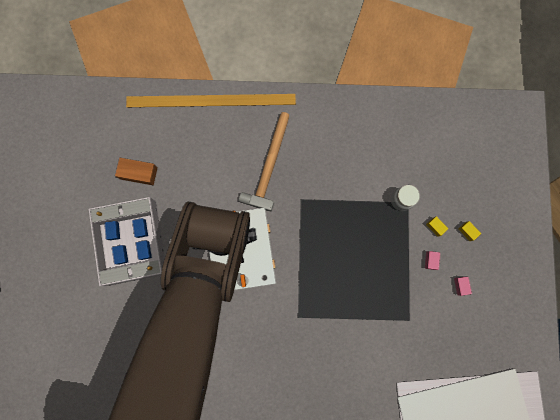

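Request:
arm_command(steps=[{"hand": 0.4,"travel": [0.033,0.05,0.053],"rotation": [0.007,0.007,0.028]},{"hand": 0.4,"travel": [0,0.08,0],"rotation": [0,0,0]}])

```text
time: 63.2
eef_pos: [0.5468, 0.0056, 0.1248]
tcp_rot: [0.061, -0.704, 0.705, -0.065]
contact_force: [0.5, 0.7, 0.1]
opening: 0.397
```

```bash
python3 - <<'E'
from h import *
avg(8)
plan([.5444,.0037,.0767],-80.08,n=1)
E
```

```text
t 63.6 pos [0.5472 0.0053 0.1258] zyaw -79.86 ydown [ 5.6e-03 -4.0e-04 -1.0e+00] F [-0.6 -0.4  0.1] T [ 0.01  0.05 -0.03] open 0.403 q [-0.18  0.15  1.99  0.    0.99  1.22]
rows 1
  travel [0.0109, 0.1635, 0.0034] rot [-0.0025, 0.0072, -0.0104]
```

Request:
arm_command(steps=[{"hand": 0.4,"travel": [0.011,0.05,0.003],"rotation": [-0.002,0.007,-0.01]},{"hand": 0.4,"travel": [0.002,0.06,0],"rotation": [0,0,0]},{"hand": 0.4,"travel": [0,0.05,0],"rotation": [0,0,0]}])

```text
time: 63.98
eef_pos: [0.5446, 0.0035, 0.0768]
tcp_rot: [0.06, -0.704, 0.705, -0.062]
contact_force: [0.3, -0.6, -0.2]
opening: 0.401
```

```bash
python3 - <<'E'
from h import *
avg(8)
plan([.5444,.0037,.0767],-80.08,n=1)
E
```

```text
t 64.38 pos [0.5459 0.0034 0.0793] zyaw -80.07 ydown [ 0.0068 -0.0014 -1.    ] F [-0.1  0.2  0.2] T [0.01 0.01 0.02] open 0.405 q [-0.18  0.22  2.01 -0.    0.9   1.22]
rows 1
  travel [0.0047, 0.0087, -0.002] rot [-0.005, 0.0004, -0.0123]
```

Request:
arm_command(steps=[{"hand": 0.4,"travel": [0.005,0.009,-0.002],"rotation": [-0.005,0,-0.012]}], grip_force=100)

```text
time: 64.5
eef_pos: [0.5448, 0.0036, 0.0773]
tcp_rot: [0.061, -0.704, 0.705, -0.062]
contact_force: [-0.0, -0.3, 0.6]
opening: 0.401
```

```bash
python3 - <<'E'
from h import *
avg(8)
plan([.5444,.0037,.0767],-80.08,n=1)
E
```

```text
t 64.9 pos [0.5443 0.0037 0.0767] zyaw -80.07 ydown [ 2.e-04  0.e+00 -1.e+00] F [-0.1  1.2  0.7] T [ 0.02  0.05 -0.02] open 0.398 q [-0.18  0.22  2.02  0.    0.9   1.22]
rows 1
  travel [-0.0003, -0.0001, 0.0] rot [0.0, 0.0003, -0.0004]
```

Request:
arm_command(steps=[{"hand": 0.2,"travel": [0,0,0],"rotation": [0,0,0]},{"hand": 0.0,"travel": [0,0,0],"rotation": [0,0,0]},{"hand": 0.0,"travel": [0,0,0],"rotation": [0,0,0]},{"hand": 0.0,"travel": [0,0,0],"rotation": [0,0,0]}])

```text
time: 65.4
eef_pos: [0.5444, 0.0037, 0.077]
tcp_rot: [0.061, -0.704, 0.704, -0.061]
contact_force: [0.0, -0.0, 0.5]
opening: 0.146
```

```bash
python3 - <<'E'
from h import *
avg(6)
plan([.5444,.0037,.0767],-80.08,n=1)
E
```

```text
t 65.7 pos [0.5444 0.0037 0.077 ] zyaw -80.06 ydown [ 3.e-04 -1.e-04 -1.e+00] F [-0.5  0.6  1.5] T [0.03 0.03 0.02] open 0.146 q [-0.18  0.22  2.02  0.    0.9   1.22]
rows 1
  travel [0.0, 0.0008, -0.0001] rot [-0.0002, 0.0007, -0.0006]
```

Request:
arm_command(steps=[{"hand": 0.0,"travel": [0,-0.03,0],"rotation": [0,0,0]},{"hand": 0.0,"travel": [0,-0.06,0],"rotation": [0,0,0]},{"hand": 0.0,"travel": [0,-0.09,0],"rotation": [0,0,0]},{"hand": 0.0,"travel": [0,-0.1,0],"rotation": [0,0,0]},{"hand": 0.0,"travel": [0,-0.08,0],"rotation": [0,0,0]}])

```text
time: 66.32
eef_pos: [0.5399, 0.0045, 0.1846]
tcp_rot: [-0.066, 0.706, -0.703, 0.057]
contact_force: [0.6, 0.0, -3.6]
opening: 0.148
```

```bash
python3 - <<'E'
from h import *
avg(6)
plan([.5565,.2806,.18],-76.79,vmax=.04)
E
```

```text
t 66.62 pos [0.5388 0.0047 0.1811] zyaw -80.07 ydown [-0.0165  0.003  -0.9999] F [ 0.3 -0.6 -5.4] T [-0.02 -0.01  0.05] open 0.143 q [-0.18  0.07  1.97  0.    1.12  1.22]
rows 7
  travel [-0.031, 0.0008, -0.128] rot [0.0017, -0.0156, 0.0042]
  travel [-0.032, 0.0007, -0.1277] rot [0.0017, -0.0156, 0.0042]
  travel [-0.0331, 0.0007, -0.1274] rot [0.0017, -0.0156, 0.0042]
  travel [-0.0341, 0.0007, -0.1272] rot [0.0017, -0.0156, 0.0042]
  travel [-0.0351, 0.0006, -0.1269] rot [0.0017, -0.0156, 0.0042]
  travel [-0.0362, 0.0006, -0.1266] rot [0.0017, -0.0156, 0.0042]
  travel [-0.0372, 0.0006, -0.1263] rot [0.0017, -0.0156, 0.0042]
```

Request:
arm_command(steps=[{"hand": 0.0,"travel": [-0.02,-0.002,-0.06],"rotation": [0.002,-0.016,0.006]},{"hand": 0.0,"travel": [-0.035,-0.004,-0.12],"rotation": [0.002,-0.016,0.006]},{"hand": 0.0,"travel": [-0.036,-0.004,-0.128],"rotation": [0.002,-0.016,0.006]},{"hand": 0.0,"travel": [-0.036,-0.004,-0.127],"rotation": [0.002,-0.016,0.006]},{"hand": 0.0,"travel": [-0.037,-0.004,-0.127],"rotation": [0.002,-0.016,0.006]},{"hand": 0.0,"travel": [-0.038,-0.004,-0.127],"rotation": [0.002,-0.016,0.006]},{"hand": 0.0,"travel": [-0.03,-0.004,-0.1],"rotation": [0.002,-0.016,0.006]},{"hand": 0.0,"travel": [-0.02,0,-0.06],"rotation": [0,0,0]}])

```text
time: 67.62
eef_pos: [0.556, 0.2829, 0.1779]
tcp_rot: [-0.087, 0.703, -0.701, 0.078]
contact_force: [0.3, -1.0, -5.3]
opening: 0.149
```

```bash
python3 - <<'E'
from h import *
avg(8)
plan([.5565,.2806,.15],-76.79,n=1)
E
```

```text
t 68.03 pos [0.5571 0.2797 0.1791] zyaw -76.8 ydown [-0.0099  0.0018 -0.9999] F [-0.1 -0.5 -5.4] T [ 0.01  0.02 -0.07] open 0.147 q [0.3  0.25 1.77 0.01 1.13 1.64]
rows 1
  travel [0.0004, 0.0972, -0.0032] rot [0.0076, -0.0003, 0.0176]
```

Request:
arm_command(steps=[{"hand": 0.0,"travel": [0,0.05,-0.003],"rotation": [0.008,0,0.017]},{"hand": 0.0,"travel": [0,0.06,0],"rotation": [0,0,0]},{"hand": 0.0,"travel": [0,0.04,0],"rotation": [0,0,0]}])

```text
time: 68.4
eef_pos: [0.5573, 0.2791, 0.1321]
tcp_rot: [0.08, -0.702, 0.703, -0.081]
contact_force: [0.6, 0.4, -4.3]
opening: 0.142
```

```bash
python3 - <<'E'
from h import *
avg(8)
plan([.5565,.2806,.13],-76.79,n=1)
E
```

```text
t 68.8 pos [0.5588 0.2799 0.1354] zyaw -76.91 ydown [ 0.006   0.0012 -1.    ] F [-0.2 -0.5 -4.2] T [ 0.05 -0.09 -0.01] open 0.145 q [ 0.3   0.3   1.8  -0.    1.04  1.65]
rows 1
  travel [0.007, 0.0179, -0.004] rot [-0.0003, -0.004, -0.0118]
```

Request:
arm_command(steps=[{"hand": 0.0,"travel": [0.007,0.018,-0.004],"rotation": [0,-0.004,-0.012]}])

```text
time: 68.92
eef_pos: [0.5572, 0.2809, 0.1311]
tcp_rot: [-0.081, 0.703, -0.702, 0.082]
contact_force: [-0.1, 0.3, -5.6]
opening: 0.148
```

```bash
python3 - <<'E'
from h import *
avg(10)
plan([.5565,.2806,.13],-76.79,n=1)
E
```

```text
t 69.42 pos [0.5566 0.2806 0.13  ] zyaw -76.79 ydown [ 1.e-04 -1.e-04 -1.e+00] F [ 1.6  0.2 -4.5] T [0.05 0.03 0.04] open 0.144 q [ 0.3   0.3   1.8  -0.    1.04  1.64]
rows 1
  travel [0.0003, 0.0001, -0.0001] rot [-0.0003, -0.0002, -0.0001]
```

Request:
arm_command(steps=[{"hand": 0.0,"travel": [0,0.035,0],"rotation": [0,0,0]}])

```text
time: 69.55
eef_pos: [0.5575, 0.2809, 0.1205]
tcp_rot: [-0.08, 0.703, -0.702, 0.082]
contact_force: [-0.7, -0.9, -4.6]
opening: 0.144
```

```bash
python3 - <<'E'
from h import *
avg(9)
plan([.5565,.2806,.1047],-76.79,n=1)
E
```

```text
t 70.0 pos [0.5568 0.2807 0.1199] zyaw -76.79 ydown [ 7.e-04  0.e+00 -1.e+00] F [ 0.3  0.8 -5.2] T [ 0.01 -0.01  0.03] open 0.146 q [ 0.3   0.32  1.8  -0.    1.02  1.64]
rows 1
  travel [0.0011, 0.0505, 0.0001] rot [-0.0002, 0.0, -0.0013]
```

Request:
arm_command(steps=[{"hand": 0.0,"travel": [0,0.025,0],"rotation": [0,0,0]}])

```text
time: 70.12
eef_pos: [0.5574, 0.2809, 0.1132]
tcp_rot: [-0.08, 0.703, -0.702, 0.082]
contact_force: [-0.9, -0.1, -5.2]
opening: 0.145
```

```bash
python3 - <<'E'
from h import *
avg(9)
plan([.5565,.2806,.1047],-76.79,n=1)
E
```

```text
t 70.58 pos [0.5569 0.2807 0.1125] zyaw -76.79 ydown [ 1.e-03  1.e-04 -1.e+00] F [-0.1  0.6 -5. ] T [-0.02  0.03 -0.02] open 0.142 q [ 0.3   0.33  1.81 -0.    1.01  1.64]
rows 1
  travel [0.0015, 0.026, 0.0] rot [-0.0003, 0.0001, -0.0019]
```

Request:
arm_command(steps=[{"hand": 0.0,"travel": [0.0015,0.026,0],"rotation": [0,0,-0.002]}])

```text
time: 70.7
eef_pos: [0.557, 0.2809, 0.1054]
tcp_rot: [-0.081, 0.703, -0.702, 0.082]
contact_force: [-1.0, -0.1, -4.4]
opening: 0.145
```

```bash
python3 - <<'E'
from h import *
avg(9)
plan([.5565,.2806,.1047],-76.79,n=1)
E
```

```text
t 71.15 pos [0.5569 0.2807 0.105 ] zyaw -76.79 ydown [ 1.e-03  2.e-04 -1.e+00] F [ 2.3  0.9 -3.5] T [ 0.13 -0.19 -0.02] open 0.143 q [ 0.3   0.34  1.81 -0.    0.99  1.64]
rows 1
  travel [0.0013, 0.001, 0.0001] rot [0.0, 0.0, -0.002]
```

Nearly seated; lower a hair and release, rise and look.

Request:
arm_command(steps=[{"hand": 0.0,"travel": [0.001,0.003,0],"rotation": [0,0,-0.002]},{"hand": 0.15,"travel": [0,0,0],"rotation": [0,0,0]},{"hand": 0.4,"travel": [0,0,0],"rotation": [0,0,0]},{"hand": 0.4,"travel": [0,0,0],"rotation": [0,0,0]},{"hand": 0.4,"travel": [0,-0.05,0],"rotation": [0,0,0]},{"hand": 0.4,"travel": [0,-0.08,0],"rotation": [0,0,0]},{"hand": 0.4,"travel": [0,-0.05,0],"rotation": [0,0,0]}])

```text
time: 72.03
eef_pos: [0.5569, 0.2805, 0.162]
tcp_rot: [0.081, -0.702, 0.703, -0.082]
contact_force: [-0.0, 0.3, -1.0]
opening: 0.4
```

```bash
python3 - <<'E'
from h import *
avg(4)
for c in("top","scene"):
    p,D=ctrl.read_camera(c);orange(p,D,c);plate(p,D,c,.056,.072);handle(p,D,c,.1,.115)
u,v=proj("scene",[.556,.28,.08])[0].astype(int)
cv2.imwrite("pics/k.png",cv2.resize(p[v-50:v+50,u-60:u+60],None,fx=6,fy=6,interpolation=2))
plan([.631,.2975,.15],103.4)
plan([.631,.2975,.15],-76.6)
E
```

```text
top orange 44 [0.6325 0.2978 0.1071] zt 0.1093 (array([632. , 298.2]), array([27.9,  7.8]), 13.3)
top orange 48 [0.4828 0.2619 0.1077] zt 0.1094 (array([482.8, 262.4]), array([28.3,  7.4]), 13.5)
top plate 2926 0.0647 (array([560. , 271.1]), array([191.9, 130.7]), 12.8)
top handle 92 [0.5432 0.2757 0.1076] (array([557.7, 280.4]), array([70.8, 14.2]), 15.1)
scene orange 19 [0.4817 0.2623 0.108 ] zt 0.1097 (array([480.8, 261.3]), array([26.2,  9.8]), 20.5)
scene orange 23 [0.6321 0.2961 0.108 ] zt 0.1094 (array([630.7, 296.4]), array([26.1,  9.1]), 17.2)
scene plate 1071 0.0656 (array([558.8, 260.4]), array([193.5, 116.1]), 13.8)
scene handle 67 [0.5666 0.2796 0.1073] (array([557.7, 278.6]), array([65.6, 17.7]), 16.9)
t 72.33 pos [0.5554 0.28   0.1585] zyaw -76.77 ydown [-0.0044 -0.0021 -1.    ] F [ 0.1 -0.2 -0.9] T [-0.03 -0.02  0.01] open 0.398 q [ 0.3   0.27  1.79 -0.    1.09  1.64]
rows 20
  travel [-0.0129, 0.0013, 0.0] rot [-0.0007, 0.2997, -0.0002]
  travel [-0.0128, 0.0013, -0.002] rot [-0.0007, 0.2997, -0.0002]
  travel [-0.0123, 0.0013, -0.0039] rot [-0.0007, 0.2997, -0.0002]
[... 737 characters left out ...]
ravel [0.0075, 0.0014, -0.0105] rot [-0.0007, 0.2997, -0.0002]
  travel [0.0091, 0.0014, -0.0092] rot [-0.0007, 0.2997, -0.0002]
  travel [0.0104, 0.0014, -0.0077] rot [-0.0007, 0.2997, -0.0002]
  travel [0.0115, 0.0014, -0.0059] rot [-0.0007, 0.2997, -0.0002]
  travel [0.0123, 0.0014, -0.0041] rot [-0.0007, 0.2997, -0.0002]
  travel [0.0128, 0.0014, -0.0021] rot [-0.0007, 0.2997, -0.0002]
t 72.33 pos [0.5554 0.28   0.1585] zyaw -76.77 ydown [-0.0044 -0.0021 -1.    ] F [ 0.1 -0.2 -0.9] T [-0.03 -0.02  0.01] open 0.398 q [ 0.3   0.27  1.79 -0.    1.09  1.64]
rows 2
  travel [-0.1293, 0.0135, 0.0005] rot [-0.001, -0.0028, 0.0046]
  travel [-0.1293, 0.0138, 0.0007] rot [-0.001, -0.0028, 0.0046]
```

View pics/k.png

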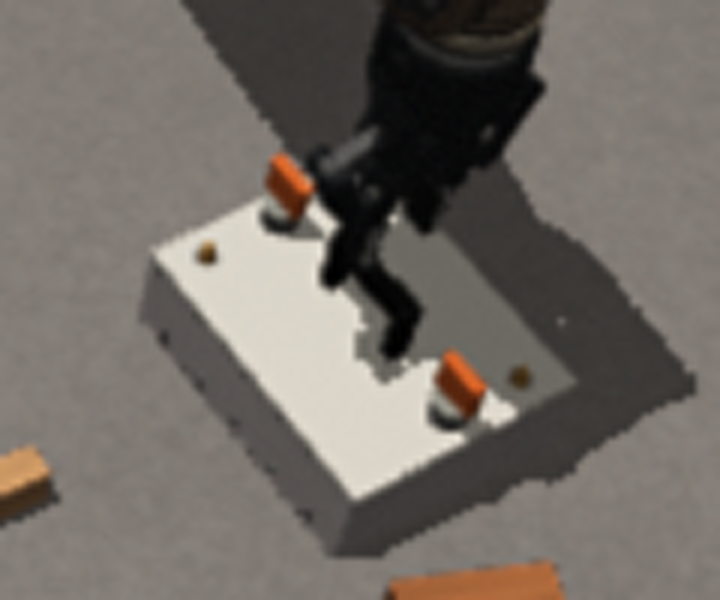

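Request:
arm_command(steps=[{"hand": 0.4,"travel": [0,-0.02,0],"rotation": [0,-0.3,0]},{"hand": 0.4,"travel": [0,0,0],"rotation": [0,-0.3,0]},{"hand": 0.4,"travel": [0,0,0],"rotation": [0,-0.3,0]},{"hand": 0.4,"travel": [0,0,0],"rotation": [0,-0.3,0]},{"hand": 0.4,"travel": [0,0,0],"rotation": [0,-0.3,0]},{"hand": 0.4,"travel": [0,0,0],"rotation": [0,-0.3,0]},{"hand": 0.4,"travel": [0,0,0],"rotation": [0,-0.3,0]},{"hand": 0.4,"travel": [0,0,0],"rotation": [0,-0.3,0]},{"hand": 0.4,"travel": [0,0,0],"rotation": [0,-0.3,0]},{"hand": 0.4,"travel": [0,0,0],"rotation": [0,-0.3,0]},{"hand": 0.4,"travel": [0,0,0],"rotation": [0,-0.3,0]},{"hand": 0.4,"travel": [0,0,0],"rotation": [0,-0.3,0]},{"hand": 0.4,"travel": [0,0,0],"rotation": [0,-0.3,0]},{"hand": 0.4,"travel": [0,0,0],"rotation": [0,-0.3,0]},{"hand": 0.4,"travel": [0,0,0],"rotation": [0,-0.3,0]},{"hand": 0.4,"travel": [0,0,0],"rotation": [0,-0.3,0]},{"hand": 0.4,"travel": [0,0,0],"rotation": [0,-0.3,0]},{"hand": 0.4,"travel": [0,0,0],"rotation": [0,-0.3,0]},{"hand": 0.4,"travel": [0,0,0],"rotation": [0,-0.3,0]},{"hand": 0.4,"travel": [0,0,0],"rotation": [0,-0.3,0]}])

```text
time: 74.82
eef_pos: [0.5415, 0.2752, 0.1358]
tcp_rot: [0.7, 0.099, -0.137, -0.694]
contact_force: [0.4, 0.2, 0.4]
opening: 0.401
```

```bash
python3 - <<'E'
from h import *
avg(4)
for c in("top","scene"):
    p,D=ctrl.read_camera(c);orange(p,D,c)
plan([.6311,.2978,.15],103.2,vmax=.05)
E
```

```text
top orange 44 [0.6327 0.2976 0.107 ] zt 0.1086 (array([631.9, 298. ]), array([27.2,  7.8]), 12.9)
top orange 48 [0.4829 0.262  0.1077] zt 0.1094 (array([482.9, 262.5]), array([28.6,  7.8]), 12.7)
scene orange 10 [0.4756 0.2602 0.1092] zt 0.1112 (array([475.3, 260.3]), array([ 6.6, 16.2]), 66.0)
scene orange 24 [0.6321 0.2963 0.1098] zt 0.1117 (array([630.4, 296.3]), array([25. ,  8.1]), 18.0)
t 75.12 pos [0.5421 0.2754 0.1369] zyaw 108.86 ydown [-0.05   -0.0165 -0.9986] F [0.2 0.2 1. ] T [ 0.03 -0.03 -0.01] open 0.399 q [ 0.3   0.29  1.81 -0.    1.1  -1.6 ]
rows 2
  travel [0.1511, -0.0299, -0.0126] rot [0.0019, 0.0943, -0.0503]
  travel [0.1523, -0.0259, -0.0051] rot [0.0019, 0.0943, -0.0503]
```

Request:
arm_command(steps=[{"hand": 0.4,"travel": [0.03,-0.08,0],"rotation": [0.002,0.09,-0.05]},{"hand": 0.4,"travel": [0.09,-0.01,-0.008],"rotation": [0.002,0.09,-0.05]},{"hand": 0.4,"travel": [0.1,0,-0.005],"rotation": [0,0,0]},{"hand": 0.4,"travel": [0.06,0,-0.002],"rotation": [0,0,0]}])

```text
time: 75.62
eef_pos: [0.6267, 0.2932, 0.1631]
tcp_rot: [-0.703, -0.08, 0.08, 0.703]
contact_force: [-0.6, 0.4, 0.4]
opening: 0.402
```

```bash
python3 - <<'E'
from h import *
avg(8)
plan([.631,.298,.13],103.2,n=1)
E
```

```text
t 76.03 pos [0.6246 0.293  0.1626] zyaw 103.07 ydown [-1.6e-03 -3.0e-04 -1.0e+00] F [ 0.7  1.  -0.8] T [-0.    0.04 -0.02] open 0.397 q [ 0.29  0.4   1.61  0.    1.13 -1.51]
rows 1
  travel [0.0248, 0.1086, 0.0113] rot [-0.0002, -0.0044, -0.0031]
```

Request:
arm_command(steps=[{"hand": 0.4,"travel": [0.025,0.09,0.011],"rotation": [0,-0.004,-0.003]}], grip_force=80)

```text
time: 76.15
eef_pos: [0.6324, 0.2985, 0.1388]
tcp_rot: [-0.702, -0.083, 0.079, 0.703]
contact_force: [-0.1, 1.1, 0.1]
opening: 0.399
```

```bash
python3 - <<'E'
from h import *
avg(9)
plan([.631,.298,.110],103.2,n=1)
E
```

```text
t 76.6 pos [0.6315 0.298  0.1369] zyaw 103.18 ydown [ 1.7e-03  6.0e-04 -1.0e+00] F [0.4 0.7 0.7] T [-0.02 -0.03 -0.  ] open 0.405 q [ 0.3   0.44  1.6   0.    1.1  -1.51]
rows 1
  travel [-0.0019, 0.0896, 0.0003] rot [-0.0003, -0.0005, 0.0034]
```

Request:
arm_command(steps=[{"hand": 0.4,"travel": [-0.002,0.045,0],"rotation": [0,0,0.003]},{"hand": 0.4,"travel": [0,0.04,0],"rotation": [0,0,0]}])

```text
time: 76.85
eef_pos: [0.6318, 0.2981, 0.1121]
tcp_rot: [-0.702, -0.082, 0.08, 0.703]
contact_force: [-1.2, -0.4, -0.1]
opening: 0.399
```

```bash
python3 - <<'E'
from h import *
avg(9)
plan([.631,.298,.110],103.2,n=1)
E
```

```text
t 77.3 pos [0.6325 0.2983 0.1137] zyaw 103.18 ydown [ 0.005   0.0017 -1.    ] F [-0.6 -0.8 -0.3] T [0.01 0.07 0.05] open 0.397 q [ 0.3   0.47  1.61  0.    1.06 -1.51]
rows 1
  travel [-0.0052, 0.0124, 0.0] rot [-0.001, -0.0006, 0.0101]
```

Request:
arm_command(steps=[{"hand": 0.4,"travel": [-0.005,0.013,0],"rotation": [-0.001,0,0.01]}])

```text
time: 77.42
eef_pos: [0.6314, 0.2981, 0.1105]
tcp_rot: [-0.702, -0.082, 0.081, 0.703]
contact_force: [-0.0, 0.1, -0.9]
opening: 0.401
```

```bash
python3 - <<'E'
from h import *
avg(8)
plan([.631,.298,.110],103.2,n=1)
E
```

```text
t 77.83 pos [0.6311 0.298  0.1099] zyaw 103.18 ydown [ 1.e-04  0.e+00 -1.e+00] F [0.7 1.2 0.3] T [-0.03 -0.   -0.01] open 0.399 q [ 0.3   0.47  1.61 -0.    1.06 -1.5 ]
rows 1
  travel [-0.0003, -0.0004, 0.0] rot [-0.0, -0.0007, 0.0002]
```

Request:
arm_command(steps=[{"hand": 0.2,"travel": [0,0,0],"rotation": [0,0,0]},{"hand": 0.0,"travel": [0,0,0],"rotation": [0,0,0]},{"hand": 0.0,"travel": [0,0,0],"rotation": [0,0,0]},{"hand": 0.0,"travel": [0,0,0],"rotation": [0,0,0]}])

```text
time: 78.32
eef_pos: [0.6311, 0.2981, 0.1102]
tcp_rot: [-0.702, -0.081, 0.081, 0.702]
contact_force: [0.1, -0.0, -0.5]
opening: 0.086
```

```bash
python3 - <<'E'
from h import *
avg(3)
plan([.631,.298,.110],103.2,n=1)
E
```

```text
t 78.47 pos [0.6311 0.2981 0.1102] zyaw 103.19 ydown [ 2.e-04  2.e-04 -1.e+00] F [ 0.6 -0.6  0.1] T [ 0.01 -0.01 -0.04] open 0.086 q [ 0.3   0.47  1.61  0.    1.06 -1.5 ]
rows 1
  travel [-0.0005, 0.0007, -0.0003] rot [-0.0002, -0.0004, 0.0005]
```

Request:
arm_command(steps=[{"hand": 0.0,"travel": [0,0.023,0],"rotation": [0,0,0]},{"hand": 0.0,"travel": [0,0.02,0],"rotation": [0,0,0]}])

```text
time: 78.72
eef_pos: [0.6312, 0.2982, 0.099]
tcp_rot: [0.702, 0.081, -0.081, -0.702]
contact_force: [-3.5, -1.3, 6.8]
opening: 0.088
```

```bash
python3 - <<'E'
from h import *
avg(7)
plan([.631,.298,.0975],103.2,n=1)
E
```

```text
t 79.08 pos [0.6313 0.2982 0.0995] zyaw 103.2 ydown [-1.e-04 -2.e-04 -1.e+00] F [-3.3 -1.3  7.4] T [-0.2   0.64  0.02] open 0.087 q [ 0.3   0.49  1.61 -0.    1.04 -1.5 ]
rows 1
  travel [-0.0011, 0.0066, -0.0004] rot [0.0003, 0.0, -0.0003]
```

Request:
arm_command(steps=[{"hand": 0.0,"travel": [0,0.01,0],"rotation": [0,0,0]}])

```text
time: 79.2
eef_pos: [0.6313, 0.2982, 0.0978]
tcp_rot: [0.703, 0.081, -0.082, -0.702]
contact_force: [-3.7, -1.7, 7.2]
opening: 0.084
```

```bash
python3 - <<'E'
from h import *
avg(6)
plan([.631,.298,.0975],103.2,n=1)
E
```

```text
t 79.5 pos [0.6313 0.2982 0.0978] zyaw 103.21 ydown [-7.e-04 -5.e-04 -1.e+00] F [-4.2 -1.   7.5] T [-0.27  0.67  0.02] open 0.089 q [ 0.3   0.49  1.61 -0.    1.04 -1.5 ]
rows 1
  travel [-0.0011, 0.0011, -0.0005] rot [0.0006, 0.0002, -0.0015]
```

Request:
arm_command(steps=[{"hand": 0.0,"travel": [0,0.003,0],"rotation": [0,0.33,0]},{"hand": 0.0,"travel": [0,0.003,0],"rotation": [0,0.33,0]},{"hand": 0.0,"travel": [0,0.003,0],"rotation": [0,0.33,0]},{"hand": 0.0,"travel": [0,0.003,0],"rotation": [0,0.33,0]}])

```text
time: 80.0
eef_pos: [0.6313, 0.298, 0.0993]
tcp_rot: [0.688, -0.169, 0.168, -0.686]
contact_force: [-4.8, -1.0, 6.6]
opening: 0.091
```

```bash
python3 - <<'E'
from h import *
avg(4)
plan([.631,.298,.0975],13.2)
E
```

```text
t 80.2 pos [0.6313 0.298  0.0993] zyaw 62.73 ydown [-0.0025 -0.0023 -1.    ] F [-3.6 -2.2  6.7] T [-0.23  0.63 -0.07] open 0.083 q [ 0.3   0.49  1.61 -0.    1.04 -0.8 ]
rows 6
  travel [-0.0001, 0.001, -0.0001] rot [0.0011, 0.2752, 0.0001]
  travel [-0.0001, 0.001, -0.0001] rot [0.0011, 0.2752, 0.0001]
  travel [-0.0001, 0.001, -0.0001] rot [0.0011, 0.2752, 0.0001]
  travel [-0.0001, 0.001, -0.0001] rot [0.0011, 0.2752, 0.0001]
  travel [-0.0001, 0.001, -0.0002] rot [0.0011, 0.2752, 0.0001]
  travel [-0.0001, 0.001, -0.0002] rot [0.0011, 0.2752, 0.0001]
```

Request:
arm_command(steps=[{"hand": 0.0,"travel": [0,0.007,0],"rotation": [0.001,0.33,0]},{"hand": 0.0,"travel": [0,0.006,0],"rotation": [0.001,0.33,0]},{"hand": 0.0,"travel": [0,0.006,0],"rotation": [0.001,0.33,0]},{"hand": 0.0,"travel": [0,0.006,0],"rotation": [0.001,0.33,0]},{"hand": 0.0,"travel": [0,0.005,0],"rotation": [0.001,0.3,0]}])

```text
time: 80.82
eef_pos: [0.6311, 0.2978, 0.0969]
tcp_rot: [0.554, -0.442, 0.442, -0.55]
contact_force: [-5.0, -2.2, 8.5]
opening: 0.085
```

```bash
python3 - <<'E'
from h import *
avg(4)
plan([.631,.298,.0985],13.2)
E
```

```text
t 81.03 pos [0.6311 0.2979 0.097 ] zyaw 12.98 ydown [-0.0036 -0.003  -1.    ] F [-3.9 -1.6  7.9] T [-0.25  0.78  0.11] open 0.088 q [ 0.3   0.49  1.61 -0.    1.04  0.07]
rows 1
  travel [-0.0005, -0.005, -0.0002] rot [0.0079, -0.0073, 0.004]
```

Request:
arm_command(steps=[{"hand": 0.2,"travel": [0,0,0],"rotation": [0,0,0]},{"hand": 0.4,"travel": [0,0,0],"rotation": [0,0,0]},{"hand": 0.4,"travel": [0,0,0],"rotation": [0,0,0]},{"hand": 0.4,"travel": [0,-0.08,0],"rotation": [0,0,0]},{"hand": 0.4,"travel": [0,-0.1,0],"rotation": [0,0,0]},{"hand": 0.4,"travel": [0,-0.05,0],"rotation": [0,0,0]}])

```text
time: 81.78
eef_pos: [0.631, 0.2978, 0.1669]
tcp_rot: [0.555, -0.441, 0.44, -0.551]
contact_force: [0.3, 0.3, 0.4]
opening: 0.4
```

```bash
python3 - <<'E'
from h import *
avg(4)
for c in("top","scene"):
    p,D=ctrl.read_camera(c);orange(p,D,c)
u,v=proj("scene",[.556,.28,.08])[0].astype(int)
cv2.imwrite("pics/l.png",cv2.resize(p[v-50:v+50,u-60:u+60],None,fx=6,fy=6,interpolation=2))
plan([.482,.2635,.16],103.2)
E
```

```text
top orange 40 [0.6318 0.2971 0.099 ] zt 0.1011 (array([631.5, 297.3]), array([ 8.1, 26.9]), 12.1)
top orange 47 [0.4829 0.2623 0.1067] zt 0.1091 (array([482.9, 262.5]), array([28.1,  7.5]), 11.3)
scene orange 19 [0.4809 0.2612 0.1079] zt 0.1099 (array([480. , 261.6]), array([25.5,  6.2]), 6.5)
scene orange 20 [0.6324 0.2973 0.1007] zt 0.1024 (array([632.8, 297.5]), array([ 6.9, 25. ]), 16.3)
t 82.08 pos [0.629  0.2972 0.162 ] zyaw 12.96 ydown [-0.0114 -0.0054 -0.9999] F [-0.2 -0.1 -0.1] T [ 0.04  0.03 -0.  ] open 0.399 q [ 0.3   0.42  1.58 -0.    1.15  0.07]
rows 11
  travel [-0.0, 0.0012, -0.0457] rot [0.002, -0.2734, -0.0013]
  travel [-0.0066, 0.0011, -0.0452] rot [0.002, -0.2734, -0.0013]
  travel [-0.013, 0.001, -0.0438] rot [0.002, -0.2734, -0.0013]
  travel [-0.0191, 0.001, -0.0415] rot [0.002, -0.2734, -0.0013]
  travel [-0.0248, 0.0009, -0.0384] rot [0.002, -0.2734, -0.0013]
  travel [-0.03, 0.0009, -0.0345] rot [0.002, -0.2734, -0.0013]
  travel [-0.0346, 0.0008, -0.0298] rot [0.002, -0.2734, -0.0013]
  travel [-0.0385, 0.0008, -0.0246] rot [0.002, -0.2734, -0.0013]
  travel [-0.0417, 0.0007, -0.0188] rot [0.002, -0.2734, -0.0013]
  travel [-0.0439, 0.0007, -0.0127] rot [0.002, -0.2734, -0.0013]
  travel [-0.0453, 0.0006, -0.0063] rot [0.002, -0.2734, -0.0013]
```

View pics/l.png

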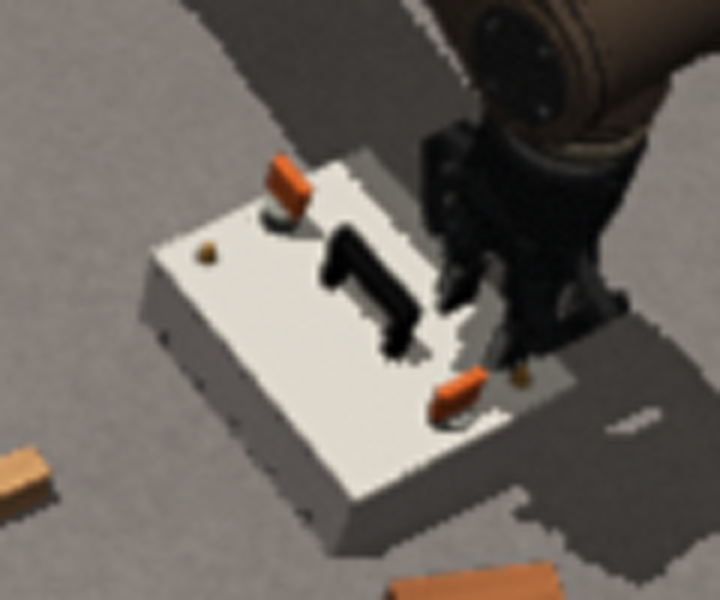

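Stud A is locked (wing across, z 8 mm lower). Now B.

Request:
arm_command(steps=[{"hand": 0.4,"travel": [0,-0.02,-0.03],"rotation": [0.002,-0.28,-0.005]},{"hand": 0.4,"travel": [-0.005,-0.01,-0.04],"rotation": [0.002,-0.28,-0.005]},{"hand": 0.4,"travel": [-0.011,-0.005,-0.04],"rotation": [0.002,-0.28,-0.005]},{"hand": 0.4,"travel": [-0.017,-0.005,-0.038],"rotation": [0.002,-0.28,-0.005]},{"hand": 0.4,"travel": [-0.023,-0.005,-0.036],"rotation": [0.002,-0.28,-0.005]},{"hand": 0.4,"travel": [-0.028,-0.005,-0.033],"rotation": [0.002,-0.28,-0.005]},{"hand": 0.4,"travel": [-0.033,-0.005,-0.028],"rotation": [0.002,-0.28,-0.005]},{"hand": 0.4,"travel": [-0.037,-0.005,-0.023],"rotation": [0.002,-0.28,-0.005]},{"hand": 0.4,"travel": [-0.04,-0.005,-0.018],"rotation": [0.002,-0.28,-0.005]},{"hand": 0.4,"travel": [-0.042,-0.005,-0.012],"rotation": [0.002,-0.28,-0.005]},{"hand": 0.4,"travel": [-0.03,-0.005,-0.006],"rotation": [0,-0.2,0]}])

```text
time: 83.45
eef_pos: [0.4891, 0.2573, 0.169]
tcp_rot: [0.706, 0.092, -0.104, -0.694]
contact_force: [-0.2, -0.0, 0.8]
opening: 0.404
```

```bash
python3 - <<'E'
from h import *
avg(8)
plan([.482,.263,.14],103.2,n=1)
E
```

```text
t 83.85 pos [0.4908 0.2578 0.1703] zyaw 105.71 ydown [-0.012  -0.0191 -0.9997] F [ 0.5 -0.4 -0.4] T [-0.03  0.01  0.07] open 0.399 q [ 0.31  0.12  1.94 -0.02  1.1  -1.53]
rows 1
  travel [-0.0217, 0.1011, 0.0262] rot [0.0296, 0.0833, -0.0313]
```

Request:
arm_command(steps=[{"hand": 0.4,"travel": [-0.022,0.1,0.026],"rotation": [0.03,0.083,-0.031]}])

```text
time: 83.98
eef_pos: [0.4848, 0.2637, 0.1429]
tcp_rot: [-0.702, -0.083, 0.078, 0.703]
contact_force: [0.1, -0.2, -1.0]
opening: 0.397
```

```bash
python3 - <<'E'
from h import *
avg(9)
plan([.482,.263,.114],103.2,n=1)
E
```

```text
t 84.42 pos [0.4829 0.2631 0.1415] zyaw 103.21 ydown [ 1.8e-03  7.0e-04 -1.0e+00] F [ 0.3 -0.4  0.4] T [ 0.02 -0.02  0.01] open 0.403 q [ 0.31  0.14  1.98  0.    1.03 -1.49]
rows 1
  travel [-0.003, 0.0918, 0.0004] rot [-0.0005, 0.0003, 0.0036]
```

Request:
arm_command(steps=[{"hand": 0.4,"travel": [-0.003,0.045,0],"rotation": [0,0,0.004]},{"hand": 0.4,"travel": [0,0.045,0],"rotation": [0,0,0]}])

```text
time: 84.68
eef_pos: [0.4834, 0.2632, 0.1151]
tcp_rot: [-0.702, -0.083, 0.08, 0.703]
contact_force: [0.1, -0.3, -0.1]
opening: 0.402
```

```bash
python3 - <<'E'
from h import *
avg(9)
plan([.482,.2628,.110],103.2,n=1)
E
```

```text
t 85.12 pos [0.4837 0.2634 0.1163] zyaw 103.21 ydown [ 0.0043  0.0017 -1.    ] F [-0.3 -0.6 -0.2] T [ 0.01 -0.04  0.03] open 0.405 q [ 0.31  0.17  1.99  0.    0.98 -1.49]
rows 1
  travel [-0.006, 0.021, -0.0006] rot [-0.0012, 0.0005, 0.0087]
```

Request:
arm_command(steps=[{"hand": 0.4,"travel": [-0.006,0.021,0],"rotation": [-0.001,0,0.009]}])

```text
time: 85.25
eef_pos: [0.4826, 0.2632, 0.1107]
tcp_rot: [-0.702, -0.082, 0.081, 0.703]
contact_force: [0.1, -0.1, 0.2]
opening: 0.401
```

```bash
python3 - <<'E'
from h import *
avg(8)
plan([.482,.2628,.110],103.2,n=1)
E
```

```text
t 85.65 pos [0.4821 0.263  0.1102] zyaw 103.21 ydown [ 1.e-04  2.e-04 -1.e+00] F [0.3 0.2 1.2] T [-0.02 -0.05  0.02] open 0.402 q [ 0.31  0.18  1.99  0.    0.97 -1.49]
rows 1
  travel [-0.0005, 0.0005, -0.0006] rot [-0.0003, 0.0003, 0.0003]
```

Request:
arm_command(steps=[{"hand": 0.2,"travel": [0,0,0],"rotation": [0,0,0]},{"hand": 0.0,"travel": [0,0,0],"rotation": [0,0,0]},{"hand": 0.0,"travel": [0,0,0],"rotation": [0,0,0]},{"hand": 0.0,"travel": [0,0,0],"rotation": [0,0,0]}])

```text
time: 86.15
eef_pos: [0.4822, 0.263, 0.1105]
tcp_rot: [-0.702, -0.082, 0.081, 0.702]
contact_force: [-0.2, -0.3, 0.3]
opening: 0.087
```

```bash
python3 - <<'E'
from h import *
avg(3)
plan([.482,.2628,.110],103.2,n=1)
E
```

```text
t 86.3 pos [0.4822 0.263  0.1105] zyaw 103.23 ydown [ 3.e-04  1.e-04 -1.e+00] F [ 0.5 -0.3  0.8] T [ 0.   -0.04  0.01] open 0.088 q [ 0.31  0.18  1.99 -0.    0.97 -1.49]
rows 1
  travel [-0.0008, 0.0017, -0.0005] rot [0.0, 0.0009, 0.0005]
```

Request:
arm_command(steps=[{"hand": 0.0,"travel": [0,0.023,0],"rotation": [0,0,0]},{"hand": 0.0,"travel": [0,0.02,0],"rotation": [0,0,0]},{"hand": 0.0,"travel": [0,0.01,0],"rotation": [0,0,0]}])

```text
time: 86.68
eef_pos: [0.4824, 0.2631, 0.0963]
tcp_rot: [0.703, 0.081, -0.082, -0.702]
contact_force: [-6.8, -3.5, 19.8]
opening: 0.081
```

```bash
python3 - <<'E'
from h import *
avg(6)
plan([.482,.2628,.0975],103.2,n=1)
E
```

```text
t 86.97 pos [0.4823 0.2631 0.0965] zyaw 103.24 ydown [-1.e-03 -7.e-04 -1.e+00] F [-4.8 -1.   8.6] T [-0.28  0.68  0.02] open 0.089 q [ 0.31  0.2   2.   -0.    0.94 -1.49]
rows 1
  travel [-0.0013, -0.0034, -0.0007] rot [0.0008, 0.0014, -0.0022]
```

Request:
arm_command(steps=[{"hand": 0.0,"travel": [0,0.004,0],"rotation": [0.001,0.33,0]},{"hand": 0.0,"travel": [0,0.004,0],"rotation": [0.001,0.33,0]},{"hand": 0.0,"travel": [0,0.004,0],"rotation": [0.001,0.33,0]},{"hand": 0.0,"travel": [0,0.004,0],"rotation": [0.001,0.33,0]},{"hand": 0.0,"travel": [0,0.004,0],"rotation": [0.001,0.33,0]}])

```text
time: 87.6
eef_pos: [0.4823, 0.2621, 0.0965]
tcp_rot: [0.671, -0.23, 0.227, -0.667]
contact_force: [-5.8, -2.7, 10.5]
opening: 0.082
```

```bash
python3 - <<'E'
from h import *
avg(4)
plan([.482,.2628,.0975],13.2)
E
```

```text
t 87.8 pos [0.4822 0.2621 0.0964] zyaw 52.63 ydown [-0.0059 -0.0036 -1.    ] F [-6.1 -3.  10.6] T [-0.44  0.76 -0.02] open 0.085 q [ 0.31  0.2   1.99 -0.    0.95 -0.6 ]
rows 5
  travel [-0.0004, -0.0007, 0.0003] rot [0.0027, 0.2629, -0.0001]
  travel [-0.0004, -0.0007, 0.0002] rot [0.0027, 0.2629, -0.0001]
  travel [-0.0005, -0.0007, 0.0001] rot [0.0027, 0.2629, -0.0001]
  travel [-0.0005, -0.0007, 0.0001] rot [0.0027, 0.2629, -0.0001]
  travel [-0.0005, -0.0007, 0.0] rot [0.0027, 0.2629, -0.0001]
```

Request:
arm_command(steps=[{"hand": 0.0,"travel": [0,0.003,0],"rotation": [0.003,0.33,0]},{"hand": 0.0,"travel": [0,0.003,0],"rotation": [0.003,0.33,0]},{"hand": 0.0,"travel": [0,0.003,0],"rotation": [0.003,0.33,0]},{"hand": 0.0,"travel": [0,0.003,0],"rotation": [0.003,0.33,0]}])

```text
time: 88.3
eef_pos: [0.4815, 0.2616, 0.0965]
tcp_rot: [0.551, -0.446, 0.445, -0.547]
contact_force: [-4.7, -1.1, 10.1]
opening: 0.082
```

```bash
python3 - <<'E'
from h import *
avg(4)
plan([.482,.2628,.0975],13.2)
E
```

```text
t 88.5 pos [0.4815 0.2616 0.0965] zyaw 12.33 ydown [-0.0054 -0.0041 -1.    ] F [-4.2 -1.6 10.3] T [-0.23  0.74  0.38] open 0.083 q [ 0.31  0.2   2.   -0.    0.95  0.1 ]
rows 1
  travel [-0.0035, -0.0034, 0.0025] rot [0.0117, -0.0289, 0.0053]
```

At the turn stop. Release, rise, back off and check.

Request:
arm_command(steps=[{"hand": 0.2,"travel": [0,0,0],"rotation": [0,0,0]},{"hand": 0.4,"travel": [0,0,0],"rotation": [0,0,0]},{"hand": 0.4,"travel": [0,0,0],"rotation": [0,0,0]},{"hand": 0.4,"travel": [0,-0.08,0],"rotation": [0,0,0]},{"hand": 0.4,"travel": [0,-0.15,0],"rotation": [0,0,0]},{"hand": 0.4,"travel": [0.1,-0.1,0],"rotation": [0,0,0]},{"hand": 0.4,"travel": [0.15,-0.05,0],"rotation": [0,0,0]},{"hand": 0.4,"travel": [0.15,0,0],"rotation": [0,0,0]},{"hand": 0.4,"travel": [0.15,0,0],"rotation": [0,0,0]},{"hand": 0.4,"travel": [0.1,0,0],"rotation": [0,0,0]}])

```text
time: 89.75
eef_pos: [0.5246, 0.0678, 0.2106]
tcp_rot: [0.554, -0.442, 0.442, -0.549]
contact_force: [-0.5, -0.3, 1.3]
opening: 0.404
```

```bash
python3 - <<'E'
from h import *
avg(4);show()
for c in("top","scene"):
    p,D=ctrl.read_camera(c);orange(p,D,c);plate(p,D,c,.056,.072);handle(p,D,c,.1,.115);bars(p,D,c)
    u,v=proj(c,[.556,.28,.08])[0].astype(int)
    cv2.imwrite(f"pics/m{c}.png",cv2.resize(p[v-50:v+50,u-60:u+60],None,fx=6,fy=6,interpolation=2))
E
```

```text
t 89.95 pos [0.5241 0.0695 0.2103] zyaw 12.6 ydown [-0.0061 -0.0044 -1.    ] F [-0.5 -0.   0.8] T [0.02 0.02 0.  ] open 0.396 q [-0.06  0.01  1.97 -0.01  1.16 -0.28]
top orange 42 [0.6318 0.2976 0.0988] zt 0.1009 (array([631.8, 297.2]), array([ 7.6, 28.7]), 12.9)
top orange 26 [0.4817 0.2662 0.0989] zt 0.1004 (array([481.7, 265.9]), array([ 6.8, 19.5]), 2.0)
top plate 2859 0.0648 (array([557.8, 281.6]), array([191.3, 152.1]), 13.3)
top handle 172 [0.5567 0.279  0.1079] (array([557.1, 279.4]), array([69. , 12.4]), 13.9)
scene orange 11 [0.4814 0.2666 0.1009] zt 0.1025 (array([481.7, 266.5]), array([ 6.6, 16.4]), 23.1)
scene orange 17 [0.6323 0.2953 0.0996] zt 0.101 (array([632.2, 296.8]), array([ 7.1, 20.8]), 11.8)
scene plate 1136 0.0657 (array([554.4, 281.3]), array([191.8, 154. ]), 12.9)
scene handle 80 [0.5584 0.2776 0.1079] (array([557.4, 278.6]), array([67. , 15.2]), 12.9)
```

View pics/mscene.png

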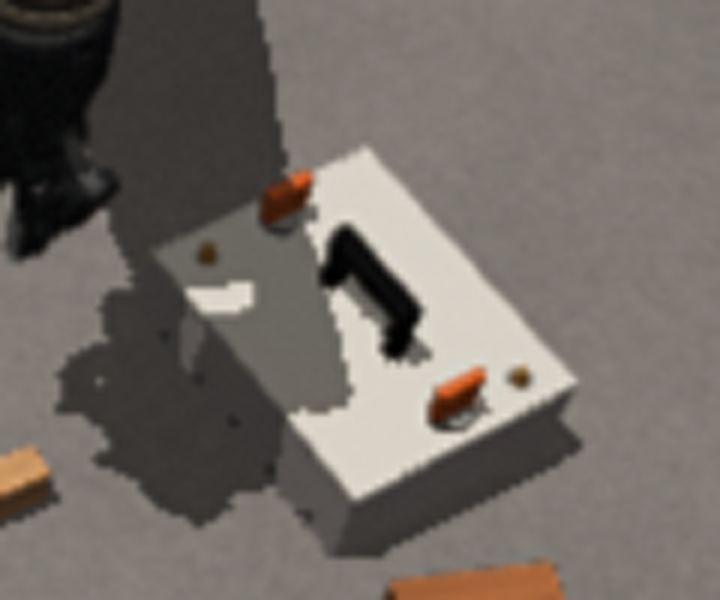

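View pics/mtop.png

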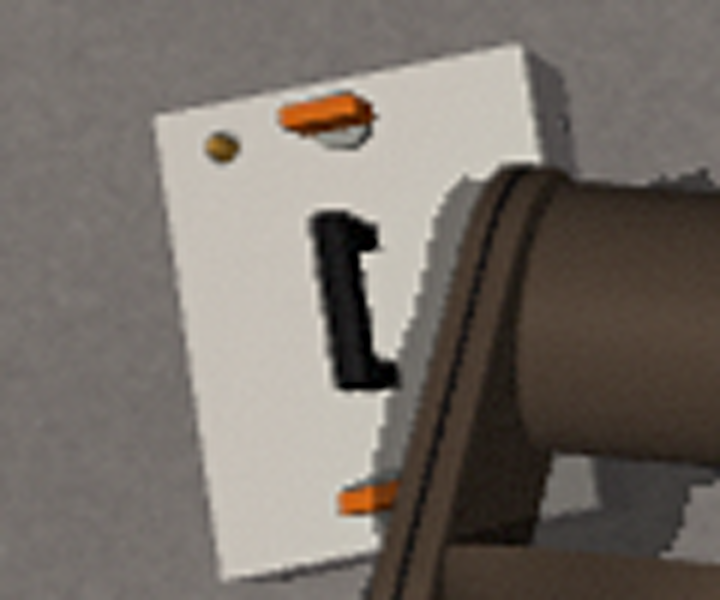

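```bash
python3 - <<'E'
from h import *
avg(4);show();print(ctrl.sign_off())
E
```

```text
t 90.25 pos [0.5241 0.0706 0.2108] zyaw 12.77 ydown [-0.0055 -0.0049 -1.    ] F [ 0.3 -0.6  1.2] T [-0.04  0.02  0.04] open 0.399 q [-0.06  0.01  1.97 -0.01  1.16 -0.28]
the job is handed in; nothing more can be done
None
```

The box is closed again with all four blue bars inside, and I handed the job in at about 90 s of the 210 s. The sign-off gave no verdict, so the result rests on my own checks below.

I unlocked both studs and laid the cover flat on the battens, about 1–2 mm off centre. I put the four bars in the bay, set the cover back over the pegs, then pushed in and locked both studs.

- **Bars:** Seen just before the cover went back on, all four were in the bay. One had shifted about 11 mm after I placed it, cause unknown, but was still well inside. No blue bars were left on the bench afterwards.
- **Cover:** It is flat on the rim, with the plate top at about 65 mm and the handle top at 108 mm. It is within about 1–2 mm of its starting position, and both pegs show through their holes.
- **Studs:** Both wings lie across the cover, tops at about 100 mm against about 109 mm when out, so they stayed drawn in by roughly 8–9 mm after release. In the last top view the arm hid part of stud B, but the scene view showed it locked.
- **Robot and bystanders:** The arm is clear of everything and the force reading is near zero. I did not measure the hammer, jar and wood block at the end. The arm never worked near the jar or the block. The cover passed above the hammer's height, and in the pictures all three looked where they started.

No check failed.

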